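# Refill the pot dispenser and restart it

## Task

Refill the pot dispenser: lift its clear guard off and stand it upright on the bench, nest all the loose round terracotta-coloured pots, upright and fully home one in another, onto the pot held in the dispenser's throat, then put the guard back over the stack with its steel tongue fully home in the red interlock switch. Only when the guard is home, press the green start button fully down and let it come back up. Leave the seedling, the blue tube rack and the white bottle where they are.

Things in the scene. Friction and masses are not known exactly. Their poses are not given: they have to be found in the camera images.
- dispenser: White bench-top pot dispenser, fixed, 180 (x) by 260 (y) mm, deck 70 mm above the bench; origin on the bench under its centre; -x is its front with the outlet slide (out to 145 mm from the centre), z up. The throat (x 0, y +20 mm) is ringed by a 78 mm square plinth 6 mm high and four black screws 19 mm high over the deck. Place and yaw vary.
- seat (a point): Centre of the underside of the pot fixed in the throat as the foot of the stack (same shape and colour as the loose pots), 30 mm above the bench, its rim 60 mm higher; axes as the dispenser's. Each pot nested fully home has its origin 15 mm above that of the pot it sits in: 15, 30, 45 .. mm above this point, with about 1 mm sideways play in each.
- slot (a point): Centre of the slot's mouth in the top of the red interlock switch (42 by 30 mm, 46 mm high over the deck) at the +y side of the throat, 116 mm above the bench; axes as the dispenser's. The slot is 18 mm long in x, 7 mm wide in y and 30 mm deep, straight down.
- guard: Loose clear hood, yellow frame, open below, 90 mm square (84 inside), 118 mm high (115 inside), 0.2 to 0.35 kg; origin: centre of its lower edge, z up. Starts on the deck over the throat, axes as the dispenser's, origin 70 mm above the bench, tongue in slot; 3 mm play round the plinth. Tongue bracket on its +y side: 26 mm wide, out to 80 mm from the origin, 56 to 62 mm above the lower edge.
- guard_handle (a point): Middle of the guard's black handle bar, 144 mm above the guard's lower edge on its axis. The bar runs along the guard's x, 84 mm long, 12 mm by 12 mm in section, on posts at its ends (60 mm clear between them), 20 mm clear of the top plate.
- tongue_tip (a point): Lower end of the steel tongue, pointing straight down, at x 0, y +72, z +22 mm in the guard's frame; the tongue is 14 mm wide (x), 3 mm thick (y) and hangs 34 mm below its bracket. Fully home it is 24 mm below the slot's mouth and the guard rests on the deck.
- start (a joint): Green start button on the control side of the deck, 28 mm across: 0 as it stands, 0.006 m when fully down; it springs back, and takes about 5 N.
- start_top (a point): Centre of the top of the green start button, 88 mm above the bench, at x -22, y -91 mm in the dispenser's frame.
- seedling: Bystander: square black pot, 86 mm wide and 95 mm high, with a green seedling, in all 220 mm high; origin under its centre.
- tube_rack: Bystander: low blue tube rack, 100 by 210 by 28 mm; origin under its centre.
- wash_bottle: Bystander: white bottle with a black cap, 60 mm across, 160 mm high; origin under its centre.
- pot1: Loose round terracotta-coloured plastic pot (4 to 6 are present, at first standing on the bench), 60 mm high, about 40 g; origin at the centre of its underside, z up. Foot 40 mm across, body 54 mm across at 46 mm height, above it a straight collar 61 mm across, 14 mm high, to the rim (mouth 56 mm). Raised inner floor 15 mm above the underside: a nested pot's foot stands on it.
- pot2: Loose round terracotta-coloured plastic pot (4 to 6 are present, at first standing on the bench), 60 mm high, about 40 g; origin at the centre of its underside, z up. Foot 40 mm across, body 54 mm across at 46 mm height, above it a straight collar 61 mm across, 14 mm high, to the rim (mouth 56 mm). Raised inner floor 15 mm above the underside: a nested pot's foot stands on it.
- pot3: Loose round terracotta-coloured plastic pot (4 to 6 are present, at first standing on the bench), 60 mm high, about 40 g; origin at the centre of its underside, z up. Foot 40 mm across, body 54 mm across at 46 mm height, above it a straight collar 61 mm across, 14 mm high, to the rim (mouth 56 mm). Raised inner floor 15 mm above the underside: a nested pot's foot stands on it.
- pot4: Loose round terracotta-coloured plastic pot (4 to 6 are present, at first standing on the bench), 60 mm high, about 40 g; origin at the centre of its underside, z up. Foot 40 mm across, body 54 mm across at 46 mm height, above it a straight collar 61 mm across, 14 mm high, to the rim (mouth 56 mm). Raised inner floor 15 mm above the underside: a nested pot's foot stands on it.
- pot5: Loose round terracotta-coloured plastic pot (4 to 6 are present, at first standing on the bench), 60 mm high, about 40 g; origin at the centre of its underside, z up. Foot 40 mm across, body 54 mm across at 46 mm height, above it a straight collar 61 mm across, 14 mm high, to the rim (mouth 56 mm). Raised inner floor 15 mm above the underside: a nested pot's foot stands on it.
- pot6: Loose round terracotta-coloured plastic pot (4 to 6 are present, at first standing on the bench), 60 mm high, about 40 g; origin at the centre of its underside, z up. Foot 40 mm across, body 54 mm across at 46 mm height, above it a straight collar 61 mm across, 14 mm high, to the rim (mouth 56 mm). Raised inner floor 15 mm above the underside: a nested pot's foot stands on it.
Not all that is in view belongs to the job. Leave any pink look-alike of the guard alone. Leave any yellow look-alike of the pot6 alone.

How it is judged:
On the way, in this order (a step that is already met when the one before it is completed fails the run):
1. the guard stands upright on the bench, off the dispenser (height (world z) of guard below 0.006 m and angle between guard's own z axis and vertical below 0.08 rad), for 0.2 s.
2. every loose pot is nested in the stack in the throat (x of pot1 in the frame of seat between -0.008 and 0.008 m and y of pot1 in the frame of seat between -0.008 and 0.008 m and angle between each of pot1, pot2, pot3, pot4, pot5, pot6's own z axis and vertical below 0.12 rad and (z of pot1 in the frame of seat between 0.01 and 0.02 m or z of pot1 in the frame of seat between 0.025 and 0.035 m or z of pot1 in the frame of seat between 0.04 and 0.05 m or z of pot1 in the frame of seat between 0.055 and 0.065 m or z of pot1 in the frame of seat between 0.07 and 0.08 m or z of pot1 in the frame of seat between 0.085 and 0.095 m) and x of pot2 in the frame of seat between -0.008 and 0.008 m and y of pot2 in the frame of seat between -0.008 and 0.008 m and (z of pot2 in the frame of seat between 0.01 and 0.02 m or z of pot2 in the frame of seat between 0.025 and 0.035 m or z of pot2 in the frame of seat between 0.04 and 0.05 m or z of pot2 in the frame of seat between 0.055 and 0.065 m or z of pot2 in the frame of seat between 0.07 and 0.08 m or z of pot2 in the frame of seat between 0.085 and 0.095 m) and x of pot3 in the frame of seat between -0.008 and 0.008 m and y of pot3 in the frame of seat between -0.008 and 0.008 m and (z of pot3 in the frame of seat between 0.01 and 0.02 m or z of pot3 in the frame of seat between 0.025 and 0.035 m or z of pot3 in the frame of seat between 0.04 and 0.05 m or z of pot3 in the frame of seat between 0.055 and 0.065 m or z of pot3 in the frame of seat between 0.07 and 0.08 m or z of pot3 in the frame of seat between 0.085 and 0.095 m) and x of pot4 in the frame of seat between -0.008 and 0.008 m and y of pot4 in the frame of seat between -0.008 and 0.008 m and (z of pot4 in the frame of seat between 0.01 and 0.02 m or z of pot4 in the frame of seat between 0.025 and 0.035 m or z of pot4 in the frame of seat between 0.04 and 0.05 m or z of pot4 in the frame of seat between 0.055 and 0.065 m or z of pot4 in the frame of seat between 0.07 and 0.08 m or z of pot4 in the frame of seat between 0.085 and 0.095 m) and x of pot5 in the frame of seat between -0.008 and 0.008 m and y of pot5 in the frame of seat between -0.008 and 0.008 m and (z of pot5 in the frame of seat between 0.01 and 0.02 m or z of pot5 in the frame of seat between 0.025 and 0.035 m or z of pot5 in the frame of seat between 0.04 and 0.05 m or z of pot5 in the frame of seat between 0.055 and 0.065 m or z of pot5 in the frame of seat between 0.07 and 0.08 m or z of pot5 in the frame of seat between 0.085 and 0.095 m) and x of pot6 in the frame of seat between -0.008 and 0.008 m and y of pot6 in the frame of seat between -0.008 and 0.008 m and (z of pot6 in the frame of seat between 0.01 and 0.02 m or z of pot6 in the frame of seat between 0.025 and 0.035 m or z of pot6 in the frame of seat between 0.04 and 0.05 m or z of pot6 in the frame of seat between 0.055 and 0.065 m or z of pot6 in the frame of seat between 0.07 and 0.08 m or z of pot6 in the frame of seat between 0.085 and 0.095 m)), for 0.3 s.
3. the guard is back on the deck with its tongue fully home in the switch (x of tongue_tip in the frame of slot between -0.005 and 0.005 m and y of tongue_tip in the frame of slot between -0.005 and 0.005 m and z of tongue_tip in the frame of slot below -0.02 m and angle between guard's own z axis and vertical below 0.06 rad), for 0.3 s.
4. the start button is pressed fully down (value of joint start above 0.0048 m), for 0.05 s.
At the end, for the whole second after the job is handed in: All pots present nested: within 8 mm of the seat axis in x and y, tilt under 0.12 rad, origins within 5 mm of a multiple (1 to 6) of 15 mm above the seat. Guard level within 0.06 rad, tongue end 20 mm or more below the slot mouth, within 5 mm of its centre. Button up (under 1.5 mm). All at rest (all of step 2 and all of step 3 and value of joint start below 0.0015 m and linear speed of each of guard, pot1, pot2, pot3, pot4, pot5, pot6 below 0.02 m/s); the robot touches nothing.
It fails at once if the start button is pressed while the guard is not home (value of joint start above 0.003 m and not (x of tongue_tip in the frame of slot between -0.005 and 0.005 m and y of tongue_tip in the frame of slot between -0.005 and 0.005 m and z of tongue_tip in the frame of slot below -0.02 m and angle between guard's own z axis and vertical below 0.06 rad)).
It fails at once if the seedling is moved more than 40 mm (distance of seedling from where it was at the start of the episode above 0.04 m).
It fails at once if the tube rack is moved more than 40 mm (distance of tube_rack from where it was at the start of the episode above 0.04 m).
It fails at once if the wash bottle is moved more than 40 mm (distance of wash_bottle from where it was at the start of the episode above 0.04 m).
Of pot1, pot2, pot3, pot4, pot5, pot6 only 4 to 6 are there at a start; the rules pass over those that are not, and their reading is None.
At some moment in a run one of pot1, pot2, pot3, pot4, pot5, pot6 may be knocked a few centimetres aside while the robot is not near it.
It also fails if it takes over 210 s, if anything falls off the work surface, if the arm or the gripper's body presses on something with over 40 N, if the wrist force passes 120 N, or if a joint passes its speed limit or range.

## Robot

A 6-joint arm with a two-finger parallel gripper is mounted at the origin on the work surface. World frame = base frame: x ahead of the robot, y to its left, z up, the work surface at z = 0. Lengths are in m, angles in rad, forces in N, time in s.
With the tool pointing down it reaches from about 0.325 to 0.925 m from the base axis. Payload 3.1 kg.
Tool frame: the origin (TCP) lies on the centre line of the jaws, within the pads' length; the fingertips stand ctrl.tip_reach ahead of it and the grasp point (between the pads) is the TCP (ctrl.tip_reach is the distance from the TCP to the fingertips, in m); z points along the fingers, y is the direction in which the jaws open and shut (so a half turn about z gives the same grasp; the last joint's range is limited). The gripper opens to 85 mm and grips with 20 to 120 N. Pads are 22 mm wide; open, the fingers measure 114 mm over their backs; the gripper's body (76 mm by 85 mm) begins 54 mm behind the grasp point. The pads swing forward as they close: fully open they stand 13 mm farther back than shut.
Start: joints at [1.009, 0.217, 1.613, -0, 1.311, -0.112], TCP at [0.272, 0.563, 0.25] pointing down, gripper open.
Joint ranges: [-2.75, 2.75], [-0.78, 2.1], [0.31, 2.55], [-1.13, 4.27], [0.13, 2.63], [-2.58, 2.58]. Speed limits (rad/s): [2.79, 2.79, 3.14, 3.14, 3.14, 3.14].

## Interface

Orientations are given as a unit quaternion [w, x, y, z].
In Python, from plant import state, viewer, finish_job, ctrl gives the robot as it stands.
- The arm moves only by the shell command python3 -m handwheel 'ROWS'. ROWS is JSON, a list that holds one entry, the list of rows, each a list of 7 numbers: the turn, a rotation vector about the tool's x, y, z in units of 45 degrees (1.0 is 45 degrees), then the shift along the tool's x, y, z in units of 10 cm (1.0 is 10 cm), then the opening, from -1 (shut) to 1 (fully open). A call has 1 to 12 rows; each row is the pose to reach, as a shift and turn from the pose measured when the call began, along the tool's axes at that moment; what a row does not reach only later rows make up. A row lasts 1/10 s, in which the tool goes at most 50 mm and 8.59 degrees, less where a joint would pass 70% of its speed; a pose out of reach is approached as far as the arm can. A call with a number of a shift or a turn outside -1 to 1 is refused whole. A call with a gripper value outside its range is refused whole. The fingers move at their own pace and stop on an object; the grip force is fixed at half the most. Time passes only in rows, so rows that repeat a pose let the fingers close. It gives the time, the measured TCP pose, the force and the opening at its end, in the units of the state.
- state(): the state, without advancing time (a new reading comes with each control period).
- viewer.capture(name): name is "side" or "top"; returns the picture (420x560x3 uint8, red, green, blue); there is no depth.
- viewer.camera_params(name): a dict with "intrinsics" (3x3 intrinsics, pixels), "k1" (the pictures are not rectified: a ray, as slopes to the right and down, at radius r is drawn at 1 + k1 r^2 times it, then the intrinsics apply), "R" (3x3) and "t" (3): a world point X has camera coordinates R X + t. Camera axes: x right, y down, z forward; pixel columns grow to the right and rows downward; lengths in m; the calibration is good to about 2 mm. A picture is of the moment at which its call begins. camera_params takes no time and is no camera call.
- finish_job(): hands the job in, once; it reports no verdict.
The state is a dict: "time": time; "joints": joint angles; "qd": joint speeds; "effort": joint torques, N m; "ee_pos": TCP position; "tool_rot": TCP orientation; "force": force on the tool from outside, world axes, zero at the start; "torque": the same for the moment, N m; "opening": finger opening in m.
Only numpy, scipy, OpenCV 4.12 (cv2) and the standard library are available. Lean on these libraries where they do the work, as an engineer would, in place of code of your own. Each camera call takes 0.05 s, during which the arm holds its last target.

## Working session

There is one attempt and no reset: what is moved stays moved. The work goes in short steps, Python scripts to look and compute and a shell command to move; the robot and the scene stay as the last step left them, time stands still between calls to the robot, and variables do not carry over. Pictures are saved under pics/ and viewed, and the job is handed in when it is done.

```bash
ls; mkdir -p pics
python3 - <<'E'
from plant import state, viewer, ctrl
import cv2
s=state(); print(s); print(ctrl.tip_reach)
for n in("top","side"):
    im=viewer.capture(n); cv2.imwrite(f"pics/{n}0.png",im[:,:,::-1]); print(viewer.camera_params(n))
E
```

```text
pics
{'time': 0.0, 'joints': array([ 1.00879816e+00,  2.17799733e-01,  1.61495705e+00, -1.48408047e-06,
        1.31130823e+00, -1.12210080e-01]), 'qd': array([ 0.00032443,  0.00093675,  0.00013277,  0.00239779, -0.00042563,
        0.0017405 ]), 'effort': array([ 6.87579086e-04, -3.96831679e+01, -3.03856659e+01, -7.87871954e-05,
        9.45018284e-03,  1.20567765e-05]), 'ee_pos': array([0.27129834, 0.56217375, 0.24892799]), 'tool_rot': array([-4.08196105e-04,  2.23002718e-01,  9.74817039e-01, -1.16683843e-03]), 'force': array([ 0.26642638, -0.45369397,  0.3356814 ]), 'torque': array([-0.01257816, -0.03695404, -0.013207  ]), 'opening': 0.08567580442480864}
0.019
{'intrinsics': array([[391.96840527,   0.        , 281.7251511 ],
       [  0.        , 391.96840527, 209.77585221],
       [  0.        ,   0.        ,   1.        ]]), 'k1': -0.020822806159046123, 'R': array([[ 0.01144936, -0.99991582,  0.00610487],
       [-0.98934266, -0.01221414, -0.14509281],
       [ 0.14515516, -0.00437858, -0.98939922]]), 't': array([0.00543549, 0.55596391, 1.49023717])}
{'intrinsics': array([[390.99795041,   0.        , 278.47172274],
       [  0.        , 390.99795041, 207.47195241],
       [  0.        ,   0.        ,   1.        ]]), 'k1': 0.013558887694969943, 'R': array([[-0.94270501, -0.33357002,  0.00618971],
       [-0.20630403,  0.56825643, -0.7965697 ],
       [ 0.26219443, -0.7522072 , -0.60451502]]), 't': array([0.5452542 , 0.21102674, 1.34905399])}
```

View pics/top0.png

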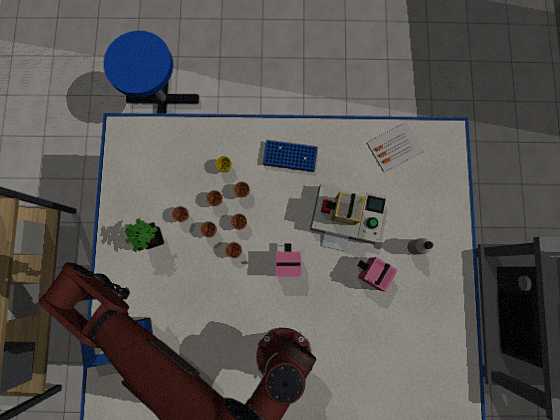

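View pics/side0.png

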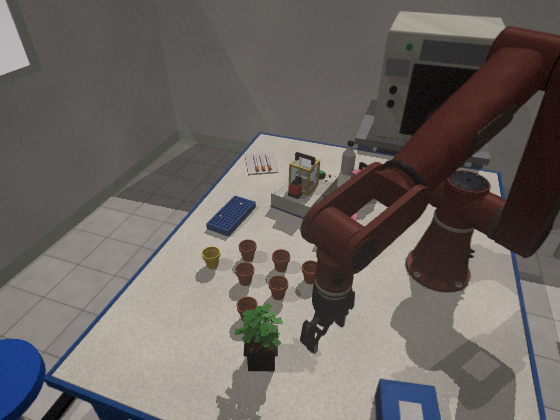

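The top view shows these candidates:
- **Terracotta pots:** (180,214), (214,198), (242,189), (208,229), (238,222) and (233,250).
- **Yellow look-alike pot:** (223,164), to be left alone.
- **Guard:** yellow frame at (348,207), with the red switch at (329,205).
- **Pink look-alike guards:** (288,263) and (378,274), to be left alone.
- **Green button:** (372,223).

Next I'll check these in close crops.

```bash
cat > h.py <<'E'
import numpy as np, cv2
from scipy.spatial.transform import Rotation as Ro
from plant import state, viewer, ctrl
P={n:viewer.camera_params(n) for n in("top","side")}
def ray(n,u,v):
    p=P[n];K=p["intrinsics"]
    d=np.array([p["k1"],0,0,0,0.])
    q=cv2.undistortPoints(np.array([[[u,v]]],float),K,d)[0,0]
    c=-p["R"].T@p["t"]; r=p["R"].T@np.array([q[0],q[1],1.]); return c,r/np.linalg.norm(r)
def onz(n,u,v,z):
    c,r=ray(n,u,v); return c+r*(z-c[2])/r[2]
def tri(uvt,uvs):
    a=ray("top",*uvt);b=ray("side",*uvs)
    A=np.array([a[1],-b[1]]).T; s=np.linalg.lstsq(A,b[0]-a[0],rcond=None)[0]
    p,q=a[0]+s[0]*a[1],b[0]+s[1]*b[1]; return (p+q)/2,np.linalg.norm(p-q)
def proj(n,X):
    p=P[n]; return cv2.projectPoints(np.array([X],float),cv2.Rodrigues(p["R"])[0],p["t"],p["intrinsics"],np.array([p["k1"],0,0,0,0.]))[0][0,0]
def cap(n,name,box=None,k=4):
    im=viewer.capture(n)[:,:,::-1].copy(); o=im
    if box: x0,y0,x1,y1=box; o=cv2.resize(im[y0:y1,x0:x1],None,fx=k,fy=k,interpolation=cv2.INTER_CUBIC)
    cv2.imwrite(f"pics/{name}.png",o); return im
def pose():
    s=state(); q=s["tool_rot"]; R=Ro.from_quat([q[1],q[2],q[3],q[0]]).as_matrix()
    return s,s["ee_pos"],R
def go(xyz,yaw=None):
    """yaw: world angle of jaw axis (tool y), mod pi. prints shift units and turn"""
    s,p,R=pose()
    d=R.T@(np.array(xyz)-p)/0.1
    print("pos",p.round(4),"yaw_y",round(np.degrees(np.arctan2(R[1,1],R[0,1])),2),"tilt",round(np.degrees(np.arccos(-R[2,2])),2),"j6",s["joints"][5].round(2),"open",round(s["opening"],4),"t",round(s["time"],2),"F",s["force"].round(1))
    if yaw is not None:
        best=None
        for k in range(-2,3):
            y=yaw+k*np.pi
            ty=np.array([np.cos(y),np.sin(y),0]); tz=np.array([0,0,-1.]); tx=np.cross(ty,tz)
            rv=Ro.from_matrix(R.T@np.array([tx,ty,tz]).T).as_rotvec()/np.radians(45)
            if best is None or np.linalg.norm(rv)<np.linalg.norm(best): best=rv
        print("turn",best.round(3))
    print("shift",d.round(3))
E
python3 - <<'E'
import cv2
t=cv2.imread("pics/top0.png");s=cv2.imread("pics/side0.png")
a=cv2.resize(t[175:260,300:440],None,fx=5,fy=5,interpolation=cv2.INTER_CUBIC);cv2.imwrite("pics/c1.png",a)
a=cv2.resize(t[145:265,160:310],None,fx=5,fy=5,interpolation=cv2.INTER_CUBIC);cv2.imwrite("pics/c2.png",a)
a=cv2.resize(s[140:235,255:385],None,fx=6,fy=6,interpolation=cv2.INTER_CUBIC);cv2.imwrite("pics/c3.png",a)
E
```

```text
(no output)
```

View pics/c1.png

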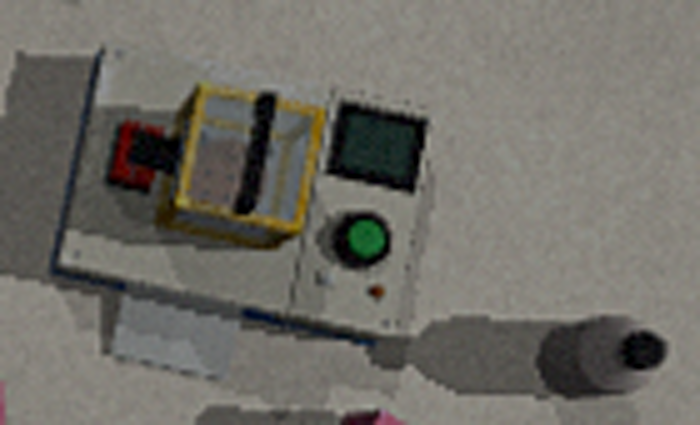

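View pics/c2.png

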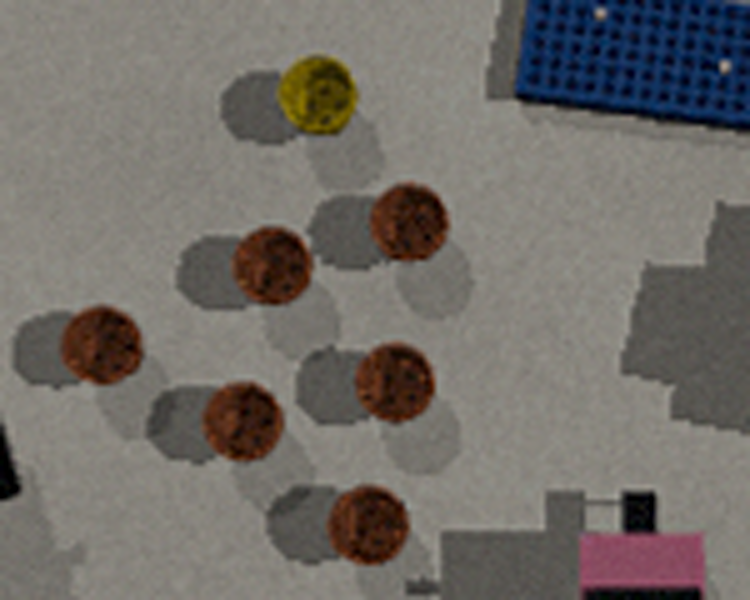

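View pics/c3.png

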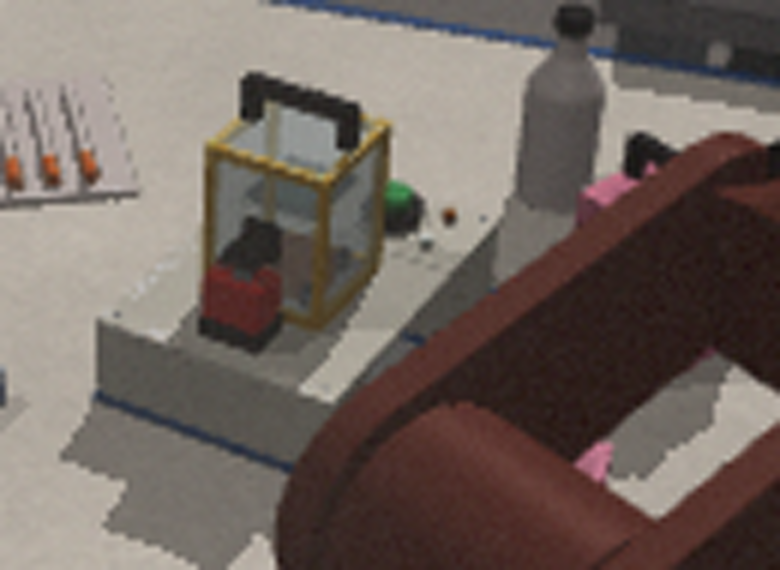

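Crop c1 shows the yellow-framed guard, with the black handle bar running from crop (265,98) to (247,208), the red switch to its left and the green button at (366,238). Crop c2 shows six terracotta pots standing, with the yellow look-alike apart from them. Next I'll measure them.

```bash
cat > meas.py <<'E'
from h import *
def pots(im,roi=(150,150,330,275)):
    hsv=cv2.cvtColor(im,cv2.COLOR_BGR2HSV)
    m=((hsv[...,0]<12)&(hsv[...,1]>110)&(hsv[...,2]>30)).astype(np.uint8)
    M=np.zeros_like(m);x0,y0,x1,y1=roi;M[y0:y1,x0:x1]=m[y0:y1,x0:x1]
    M=cv2.morphologyEx(M,cv2.MORPH_CLOSE,np.ones((3,3)))
    n,l,st,c=cv2.connectedComponentsWithStats(M)
    out=[]
    for i in range(1,n):
        if st[i,4]<60: continue
        # undistorted top-rim circle: rim at z .06 dominates; use min enclosing circle of blob
        cs,_=cv2.findContours((l==i).astype(np.uint8),cv2.RETR_EXTERNAL,cv2.CHAIN_APPROX_NONE)
        (u,v),r=cv2.minEnclosingCircle(cs[0])
        out.append((c[i],(u,v),r,st[i,4],onz("top",*c[i],.055)))
    return out
if __name__=="__main__":
    im=cv2.imread("pics/top0.png")
    for o in pots(im): print(np.round(o[0],1),np.round(o[1],1),round(o[2],2),o[3],o[4].round(4))
    T=lambda x,y:((x+.5)/5+300-.5,(y+.5)/5+175-.5)
    a=onz("top",*T(265,98),.22);b=onz("top",*T(247,208),.22)
    print("handle",a,b,(a+b)/2,np.linalg.norm(a-b),"yaw x",np.degrees(np.arctan2(*(a-b)[[1,0]])))
    g=onz("top",*T(368,238),.088);print("btn",g)
    h=(a+b)/2; S=lambda x,y:((x+.5)/6+255-.5,(y+.5)/6+140-.5)
    hs=tri(T(256,153),S(302,100));print("handle tri",hs)
    # deck left edge & others (z=.07)
    for p in((103,48),(58,270),(385,335)): print("deckcorner",onz("top",*T(*p),.07))
    print(tri(T(368,238),S(399,192)))
E
python3 meas.py
```

```text
[241.4 189.3] [241.4 189.2] 7.69 184 [0.6326 0.1703 0.055 ]
[214.  197.9] [214.  197.5] 7.83 182 [0.5969 0.2755 0.055 ]
[325.5 205.7] [326.2 205.2] 6.37 60 [ 0.5718 -0.1574  0.055 ]
[179.9 213.9] [179.9 214.2] 8.07 189 [0.5329 0.4053 0.055 ]
[238.5 221.2] [238.5 221.1] 7.76 185 [0.5073 0.1778 0.055 ]
[208.1 229. ] [208.1 229. ] 7.89 189 [0.4757 0.294  0.055 ]
[233.2 249.8] [233. 250.] 8.03 196 [0.3972 0.1952 0.055 ]
handle [ 0.58717437 -0.23239243  0.22      ] [ 0.51005258 -0.21883048  0.22      ] [ 0.54861348 -0.22561146  0.22      ] 0.07830514955537132 yaw x -9.973557274124516
btn [ 0.50575683 -0.33360013  0.088     ]
handle tri (array([ 0.54975577, -0.2268182 ,  0.21305857]), np.float64(0.00037816434088074085))
deckcorner [ 0.65340122 -0.1355592   0.07      ]
deckcorner [ 0.48053482 -0.10079415  0.07      ]
deckcorner [ 0.43392509 -0.34924825  0.07      ]
(array([ 0.50431029, -0.33327976,  0.0900508 ]), np.float64(0.002428694729424058))
```

Run:
```python
from h import *
go([.549,-.226,.34],np.radians(79.5))
for n,(u,v) in dict(rackR=(318,147),rackRb=(315,171),trayL=(367,135),trayB=(388,172)).items(): print(n,onz("top",u,v,.01))
```

```text
pos [0.2713 0.5622 0.2491] yaw_y 64.23 tilt 0.13 j6 -0.11 open 0.0854 t 0.1 F [-0.3 -0.1 -0. ]
turn [-0.003 -0.001 -0.339]
shift [-5.927 -5.893 -0.898]
rackR [ 0.8213502  -0.13330291  0.01      ]
rackRb [ 0.72056845 -0.12090417  0.01      ]
trayL [ 0.87539989 -0.33514276  0.01      ]
trayB [ 0.72047545 -0.41725283  0.01      ]
```

```bash
python3 -m handwheel '[[[0,0,-0.17,0,0,-0.45,1],[0,0,-0.34,0,0,-0.9,1],[0,0,-0.34,0,0,-0.9,1],[0,0,-0.34,0,0,-0.9,1]]]'
python3 - <<'E'
from h import *
go([.549,-.226,.34],np.radians(79.5))
E
```

```text
time: 0.5
ee_pos: [0.2718, 0.563, 0.3409]
tool_rot: [0.0, 0.092, 0.996, 0.001]
force: [-0.0, -0.1, -0.6]
opening: 0.0856
pos [0.2718 0.563  0.3409] yaw_y 79.49 tilt 0.07 j6 -0.38 open 0.0856 t 0.5 F [-0.  -0.1 -0.6]
turn [ 0.001  0.001 -0.   ]
shift [-4.165e+00 -7.252e+00  3.000e-03]
```

```bash
for i in 1 2 3 4 5 6 7 8; do python3 -m handwheel '[[[0,0,0,-0.17,-0.3,0,1],[0,0,0,-0.35,-0.6,0,1],[0,0,0,-0.52,-0.906,0,1]]]' | grep ee_pos; done; python3 -m handwheel '[[[0,0,0,0,0,0,1],[0,0,0,0,0,0,1]]]'
python3 - <<'E'
from h import *
im=cap("top","t1",(270,150,430,270),5)
cap("side","s1",(230,120,390,240),5)
go([.549,-.226,.214],np.radians(79.5))
E
```

```text
ee_pos: [0.3058, 0.4626, 0.3378]
ee_pos: [0.3397, 0.3618, 0.335]
ee_pos: [0.3733, 0.2614, 0.3326]
ee_pos: [0.4069, 0.1611, 0.3304]
ee_pos: [0.4403, 0.0611, 0.3282]
ee_pos: [0.4737, -0.0387, 0.3256]
ee_pos: [0.507, -0.1383, 0.3227]
ee_pos: [0.5403, -0.2378, 0.319]
time: 3.1
ee_pos: [0.539, -0.2377, 0.3156]
tool_rot: [-0.019, 0.095, 0.995, -0.001]
force: [-0.0, 0.5, -0.9]
opening: 0.0854
pos [ 0.5394 -0.2366  0.3171] yaw_y 79.23 tilt 2.04 j6 -1.9 open 0.0856 t 3.2 F [-0.8  0.2 -0.6]
turn [-0.009 -0.044 -0.006]
shift [-0.11   0.13   1.027]
```

View pics/s1.png

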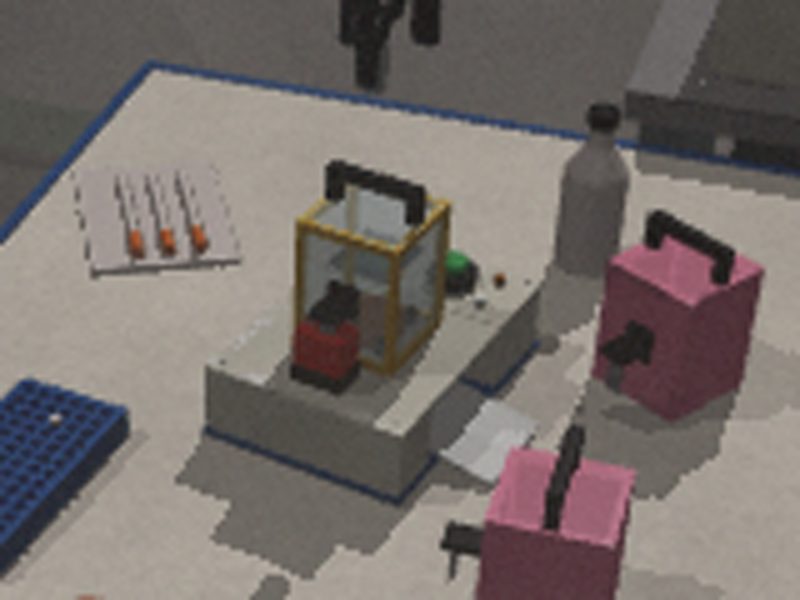

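View pics/t1.png

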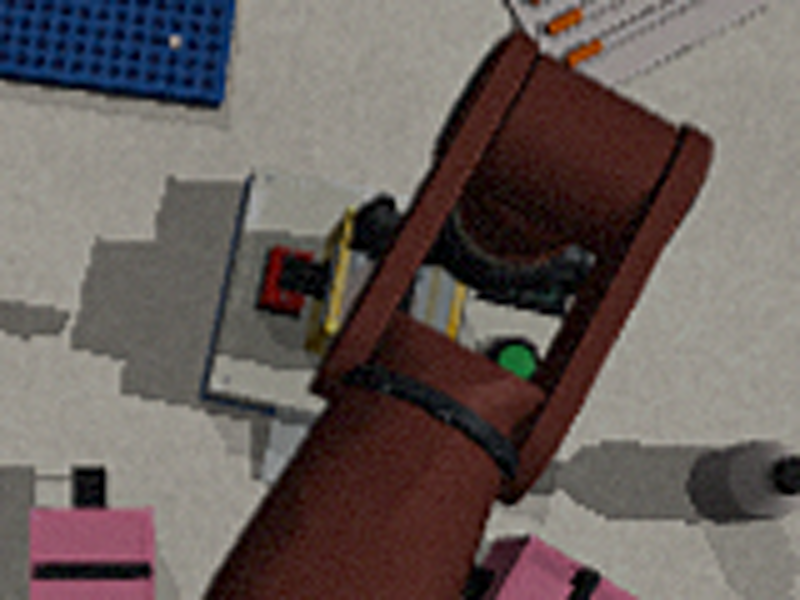

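```bash
python3 -m handwheel '[[[-0.009,-0.044,-0.006,-0.11,0.13,0.2,1],[-0.009,-0.044,-0.006,-0.11,0.13,0.4,1],[-0.009,-0.044,-0.006,-0.11,0.13,0.4,1],[-0.009,-0.044,-0.006,-0.11,0.13,0.4,1],[-0.009,-0.044,-0.006,-0.11,0.13,0.4,1]]]'
python3 - <<'E'
from h import *
S=lambda x,y:((x+.5)/5+230-.5,(y+.5)/5+120-.5)
print(tri((351.2,205.6),S(377,178)), tri((352.6,194.3),S(337,163)),tri((349,216.8),S(417,191)))
go([.549,-.226,.214],np.radians(79.5))
E
```

```text
time: 3.7
ee_pos: [0.5518, -0.2258, 0.2782]
tool_rot: [0.001, 0.091, 0.996, -0.001]
force: [-0.4, -0.7, -0.8]
opening: 0.0853
(array([ 0.54868271, -0.22719255,  0.21754388]), np.float64(0.0024564472383660496)) (array([ 0.58551306, -0.23224711,  0.22164341]), np.float64(0.001999331875099385)) (array([ 0.5116693 , -0.21871746,  0.21740199]), np.float64(0.006773340167112861))
pos [ 0.5518 -0.2258  0.2782] yaw_y 79.52 tilt 0.12 j6 -1.89 open 0.0853 t 3.7 F [-0.4 -0.7 -0.8]
turn [-0.001  0.002  0.001]
shift [ 0.028 -0.007  0.642]
```

```bash
python3 -m handwheel '[[[0,0,0,0.03,-0.01,0.3,1],[0,0,0,0.03,-0.01,0.5,1],[0,0,0,0.03,-0.01,0.62,1],[0,0,0,0.03,-0.01,0.63,1],[0,0,0,0.03,-0.01,0.63,1]]]';  python3 - <<'E'
from h import *
go([.549,-.226,.215],np.radians(79.5))
E
python3 -m handwheel '[[[0,0,0,0,0,0,-0.3],[0,0,0,0,0,0,-0.6],[0,0,0,0,0,0,-0.8],[0,0,0,0,0,0,-1],[0,0,0,0,0,0,-1],[0,0,0,0,0,0,-1],[0,0,0,0,0,0,-1]]]'
python3 - <<'E'
from h import *
go([.549,-.226,.215],np.radians(79.5))
E
```

```text
time: 4.2
ee_pos: [0.5493, -0.2266, 0.2162]
tool_rot: [0.002, 0.091, 0.996, -0.001]
force: [0.0, 0.5, -0.1]
opening: 0.0853
pos [ 0.5493 -0.2266  0.2162] yaw_y 79.52 tilt 0.2 j6 -1.9 open 0.0853 t 4.2 F [ 0.   0.5 -0.1]
turn [-0.002  0.004  0.   ]
shift [0.005 0.005 0.012]
time: 4.9
ee_pos: [0.5497, -0.2269, 0.2166]
tool_rot: [0.002, 0.091, 0.996, -0.001]
force: [0.0, -0.9, -0.2]
opening: 0.0103
pos [ 0.5497 -0.2269  0.2166] yaw_y 79.52 tilt 0.27 j6 -1.9 open 0.0103 t 4.9 F [ 0.  -0.9 -0.2]
turn [-0.002  0.006  0.   ]
shift [0.008 0.008 0.016]
```

```bash
python3 -m handwheel '[[[0,0,0,0,0,-0.1,-1],[0,0,0,0,0,-0.25,-1],[0,0,0,0,0,-0.4,-1],[0,0,0,0,0,-0.6,-1],[0,0,0,0,0,-0.8,-1],[0,0,0,0,0,-0.95,-1],[0,0,0,0,0,-0.95,-1],[0,0,0,0,0,-0.95,-1]]]';  python3 - <<'E'
from h import *
go([.735,-.26,.216],np.radians(79.5)); cap("side","s2",(230,80,390,200),5)
print(state()["torque"])
E
```

```text
time: 5.7
ee_pos: [0.5493, -0.2266, 0.312]
tool_rot: [0.002, 0.091, 0.996, -0.001]
force: [0.1, 0.3, -3.6]
opening: 0.0102
pos [ 0.5493 -0.2266  0.312 ] yaw_y 79.53 tilt 0.3 j6 -1.9 open 0.0102 t 5.7 F [ 0.1  0.3 -3.6]
turn [-0.003  0.006  0.001]
shift [-1.883  0.011  0.969]
[-0.00381334  0.04024548 -0.03365816]
```

View pics/s2.png

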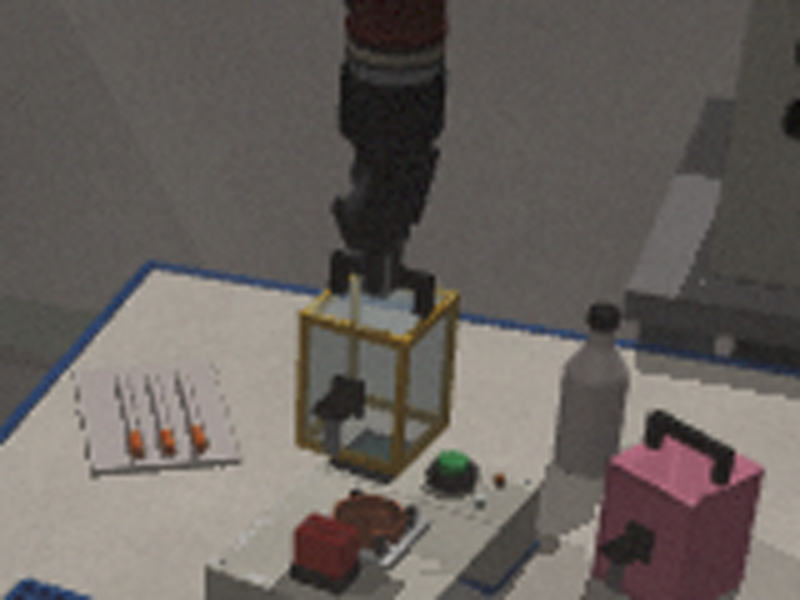

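The guard hangs level from the gripper, clear of the dispenser, and the seat pot is visible at crop (370,520). Next I'll carry it to the free spot behind the dispenser.

```bash
for i in 1 2; do python3 -m handwheel '[[[0,0,0,-0.25,0,0,-1],[0,0,0,-0.6,0,0,-1],[0,0,0,-0.85,0,0,-1],[0,0,0,-0.94,0,0,-1],[0,0,0,-0.94,0,0,-1],[0,0,0,-0.94,0,0,-1]]]'|grep ee_pos; done
python3 - <<'E'
from h import *
go([.735,-.26,.147],np.radians(79.5))
E
```

```text
ee_pos: [0.64, -0.2431, 0.3096]
ee_pos: [0.7312, -0.2601, 0.3094]
pos [ 0.7312 -0.2601  0.3094] yaw_y 79.51 tilt 0.15 j6 -1.82 open 0.011 t 6.95 F [ 1.1 -0.9 -2.8]
turn [-0.001 -0.003  0.   ]
shift [-0.041  0.009  1.624]
```

```bash
python3 -m handwheel '[[[0,0,0,-0.02,0,0.3,-1],[0,0,0,-0.04,0,0.7,-1],[0,0,0,-0.04,0,1.0,-1],[0,0,0,-0.04,0,1.0,-1],[0,0,0,-0.04,0,1.0,-1]]]'|grep -E 'ee_pos|rot'; python3 -m handwheel '[[[0,0,0,0,0,0.2,-1],[0,0,0,0,0,0.4,-1],[0,0,0,0,0,0.52,-1],[0,0,0,0,0,0.56,-1],[0,0,0,0,0,0.58,-1],[0,0,0,0,0,0.58,-1]]]';python3 - <<'E'
from h import *
go([.735,-.26,.1466],np.radians(79.5))
E
```

```text
ee_pos: [0.7337, -0.2606, 0.2092]
tool_rot: [-0.002, 0.092, 0.996, 0.0]
time: 8.05
ee_pos: [0.7339, -0.2608, 0.1521]
tool_rot: [-0.002, 0.092, 0.996, -0.0]
force: [0.5, 0.4, -2.8]
opening: 0.0105
pos [ 0.7339 -0.2608  0.1521] yaw_y 79.5 tilt 0.19 j6 -1.82 open 0.0105 t 8.05 F [ 0.5  0.4 -2.8]
turn [-0.001 -0.004 -0.   ]
shift [-0.009  0.01   0.055]
```

```bash
python3 -m handwheel '[[[0,0,0,0,0,0.03,-1],[0,0,0,0,0,0.045,-1],[0,0,0,0,0,0.055,-1],[0,0,0,0,0,0.055,-1],[0,0,0,0,0,0.055,-1]]]'
python3 - <<'E'
from h import *
go([.735,-.26,.1466],np.radians(79.5)); cap("side","s3",(230,60,390,180),5)
E
```

```text
time: 8.55
ee_pos: [0.734, -0.2608, 0.1469]
tool_rot: [-0.001, 0.092, 0.996, -0.0]
force: [-0.9, -0.1, -2.6]
opening: 0.0107
pos [ 0.734  -0.2608  0.1469] yaw_y 79.49 tilt 0.17 j6 -1.82 open 0.0107 t 8.55 F [-0.9 -0.1 -2.6]
turn [-0.001 -0.004 -0.   ]
shift [-0.008  0.01   0.003]
```

View pics/s3.png

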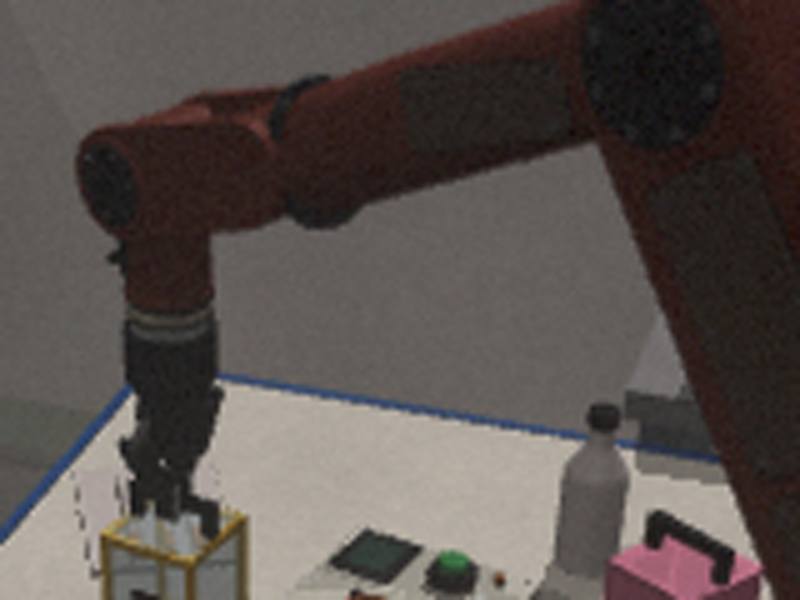

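```bash
python3 -m handwheel '[[[0,0,0,0,0,0.01,-1],[0,0,0,0,0,0.02,-1],[0,0,0,0,0,0.02,-1],[0,0,0,0,0,0.02,-1]]]'; python3 -m handwheel '[[[0,0,0,0,0,0.01,-1],[0,0,0,0,0,0.015,-1],[0,0,0,0,0,0.015,-1]]]'
```

```text
time: 9.0
ee_pos: [0.7345, -0.261, 0.147]
tool_rot: [-0.001, 0.091, 0.996, -0.0]
force: [-3.4, 2.1, 5.6]
opening: 0.0103
time: 9.3
ee_pos: [0.7348, -0.261, 0.1471]
tool_rot: [-0.0, 0.091, 0.996, -0.001]
force: [-3.1, 1.7, 5.9]
opening: 0.0107
```

The guard is on the bench with contact force at 5.9 N, so I'll release it and rise.

```bash
python3 -m handwheel '[[[0,0,0,0,0,0,0],[0,0,0,0,0,0,0],[0,0,0,0,0,0,0],[0,0,0,0,0,0,0],[0,0,0,0,0,0,0]]]'; python3 -m handwheel '[[[0,0,0,0,0,-0.3,0],[0,0,0,0,0,-0.6,0],[0,0,0,0,0,-0.95,0.5],[0,0,0,0,0,-0.95,1],[0,0,0,0,0,-0.95,1]]]'|grep ee; python3 -m handwheel '[[[0,0,0,0,0,-0.3,1],[0,0,0,0,0,-0.7,1],[0,0,0,0,0,-0.95,1],[0,0,0,0,0,-0.95,1]]]'|grep ee;python3 - <<'E'
from h import *
from meas import pots
cap("side","s4",(230,100,390,220),5); im=cap("top","t4",(270,120,430,240),5)
for o in pots(im): print(np.round(o[0],1),o[3],o[4].round(4))
go([.6326,.1703,.34],np.radians(79.5))
E
```

```text
time: 9.8
ee_pos: [0.7347, -0.261, 0.1467]
tool_rot: [-0.001, 0.091, 0.996, -0.0]
force: [-0.2, -0.1, -0.1]
opening: 0.0428
ee_pos: [0.7357, -0.2613, 0.2439]
ee_pos: [0.7369, -0.2618, 0.3435]
[241.3 189.2] 182 [0.6328 0.1707 0.055 ]
[214.1 197.9] 179 [0.597  0.2753 0.055 ]
[317.8 248.5] 1367 [ 0.4062 -0.1271  0.055 ]
[180.1 213.9] 186 [0.5329 0.4043 0.055 ]
[238.5 221.1] 186 [0.5075 0.178  0.055 ]
[208. 229.] 192 [0.4757 0.2941 0.055 ]
[233.3 249.9] 192 [0.3971 0.1949 0.055 ]
[251.7 271.1] 162 [0.3181 0.1229 0.055 ]
pos [ 0.7353 -0.261   0.3374] yaw_y 79.5 tilt 0.12 j6 -1.82 open 0.0855 t 10.8 F [ 0.7 -0.9 -1.1]
turn [-0.002  0.002  0.   ]
shift [ 1.795  4.054 -0.035]
```

View pics/s4.png

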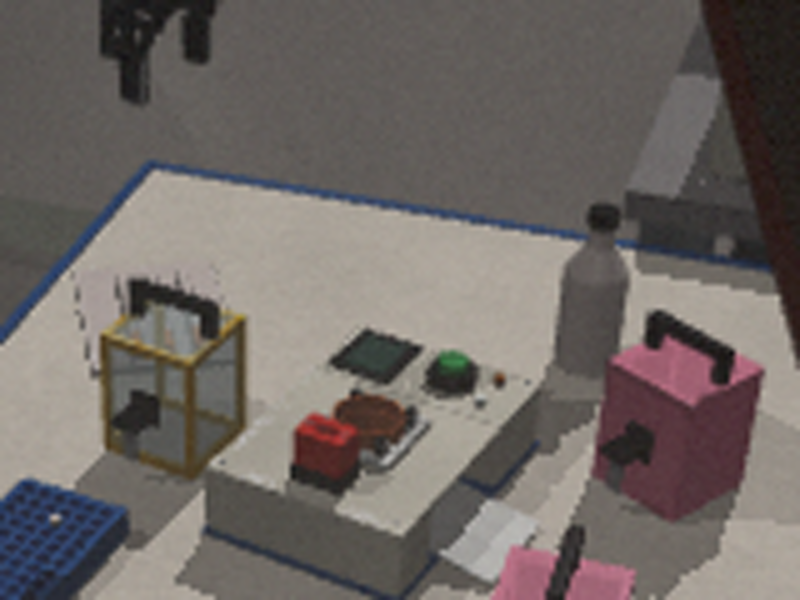

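View pics/t4.png

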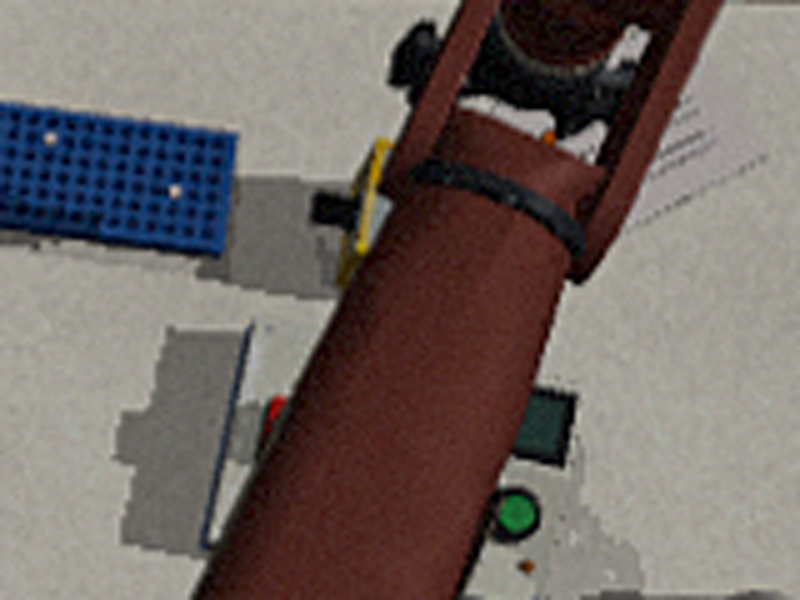

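```bash
for i in 1 2 3 4 5; do python3 -m handwheel '[[[0,0,0,0.12,0.27,0,1],[0,0,0,0.27,0.6,0,1],[0,0,0,0.36,0.81,0,1],[0,0,0,0.36,0.81,0,1]]]'|grep ee;done
python3 - <<'E'
from h import *
from meas import pots
im=cap("top","t5",(300,170,400,245),8)
for o in pots(im): print(np.round(o[0],1),o[3],o[4].round(4))
go([.6328,.1705,.059],np.radians(79.5))
E
```

```text
ee_pos: [0.713, -0.1709, 0.333]
ee_pos: [0.6912, -0.082, 0.3314]
ee_pos: [0.6696, 0.0058, 0.331]
ee_pos: [0.6481, 0.0927, 0.3309]
ee_pos: [0.6268, 0.1791, 0.3309]
[224.5 217. ] 4674 [0.5227 0.2326 0.055 ]
[326.  205.4] 83 [ 0.5731 -0.1595  0.055 ]
[179.9 213.8] 194 [0.5333 0.4053 0.055 ]
pos [0.6271 0.1777 0.3309] yaw_y 80.18 tilt 0.58 j6 -1.23 open 0.0854 t 12.85 F [-0.3 -0.2 -0.3]
turn [-0.001 -0.013  0.015]
shift [-0.096 -0.059  2.718]
```

View pics/t5.png

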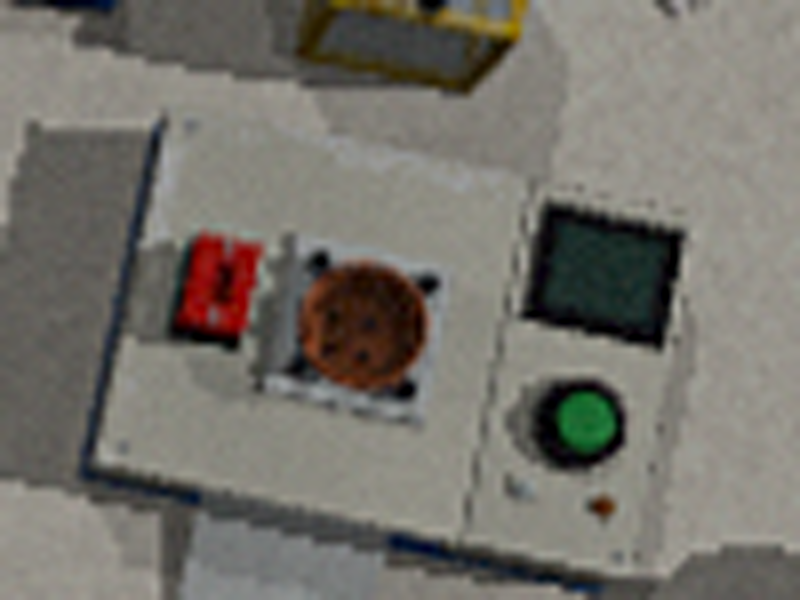

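The view shows the seat pot rim at crop (365,325), its four screws at the plinth corners, the slot at (223,285) and the button at (588,420).

```bash
python3 - <<'E'
from h import *
T=lambda x,y:((x+.5)/8+300-.5,(y+.5)/8+170-.5)
im=cv2.imread("pics/t5.png"); hsv=cv2.cvtColor(im,cv2.COLOR_BGR2HSV)
def cen(m):
    n,l,st,c=cv2.connectedComponentsWithStats(m.astype(np.uint8)); i=1+np.argmax(st[1:,4]); return c[i],st[i]
hh,s,v=cv2.split(hsv)
c,st=cen(((hh<14)&(s>90)&(v>40)&(np.arange(800)[None]>285)&(np.arange(800)[None]<450)));print(c,st); print("seat",onz("top",*T(*c),.087), "bbox", onz("top",*T(st[0]+st[2]/2,st[1]+st[3]/2),.087))
c,st=cen((hh>45)&(hh<80)&(s>120));print(c,"btn",onz("top",*T(*c),.088))
print("slot",onz("top",*T(223,285),.116))
y=np.radians(-10.5);R=np.array([[np.cos(y),-np.sin(y)],[np.sin(y),np.cos(y)]])
h=np.array([.5497,-.2269]); print("pred slot",h+R@[0,.072],"btn",h+R@[-.022,-.111])
E
python3 -m handwheel '[[[0,-0.013,0.015,-0.096,-0.059,0.3,1],[0,-0.013,0.015,-0.096,-0.059,0.7,1],[0,-0.013,0.015,-0.096,-0.059,1,1],[0,-0.013,0.015,-0.096,-0.059,1,1],[0,-0.013,0.015,-0.096,-0.059,1,1]]]'|grep ee;  python3 - <<'E'
from h import *
go([.6328,.1705,.059],np.radians(80))
E
```

```text
[358.43316759 329.40050697] [  299   261   129   129 10257]
seat [ 0.54828973 -0.22518017  0.087     ] bbox [ 0.55018706 -0.22760778  0.087     ]
[585.45060855 421.87970563] btn [ 0.50536609 -0.33186357  0.088     ]
slot [ 0.56414177 -0.15750008  0.116     ]
pred slot [ 0.56282096 -0.15610565] btn [ 0.50784025 -0.33203211]
ee_pos: [0.6351, 0.1683, 0.2304]
pos [0.6351 0.1683 0.2304] yaw_y 79.39 tilt 0.12 j6 -1.23 open 0.0853 t 13.35 F [-0.2  0.2  0.7]
turn [-0.002 -0.001 -0.013]
shift [0.025 0.021 1.714]
```

```bash
python3 -m handwheel '[[[0,0,0,0.025,0.02,0.3,1],[0,0,0,0.025,0.02,0.7,1],[0,0,0,0.025,0.02,0.9,1],[0,0,0,0.025,0.02,0.9,1],[0,0,0,0.025,0.02,0.9,1]]]'|grep ee;  python3 - <<'E'
from h import *
go([.6328,.1705,.059],np.radians(80))
cap("side","s6",(190,160,350,280),5)
E
```

```text
ee_pos: [0.635, 0.1703, 0.1431]
pos [0.635  0.1703 0.1431] yaw_y 79.37 tilt 0.19 j6 -1.23 open 0.0854 t 13.85 F [-1.3  0.   0.9]
turn [-0.001  0.004 -0.014]
shift [ 0.025 -0.001  0.841]
```

View pics/s6.png

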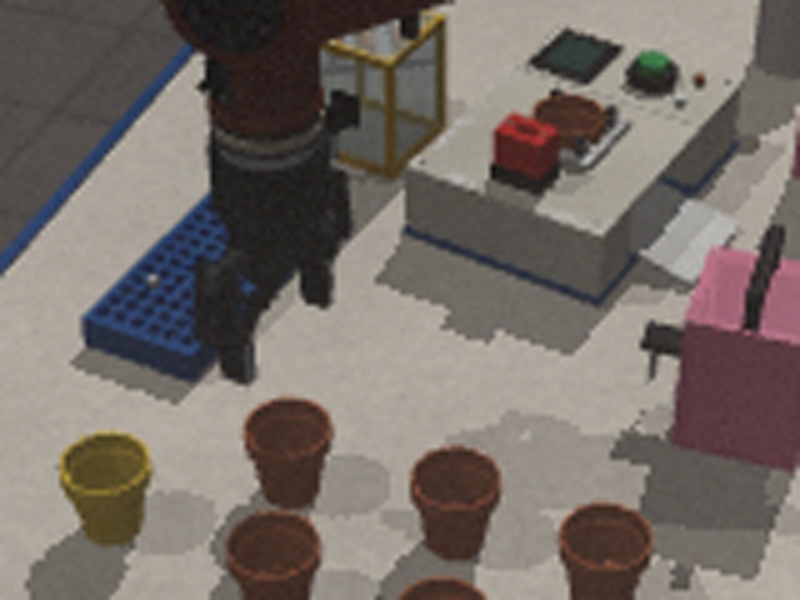

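```bash
python3 -m handwheel '[[[0,0,0,0.02,0,0.3,1],[0,0,0,0.025,0,0.6,1],[0,0,0,0.025,0,0.83,1],[0,0,0,0.025,0,0.83,1],[0,0,0,0.025,0,0.83,1]]]'|grep ee; python3 -m handwheel '[[[0,0,0,0,0,0,-0.2],[0,0,0,0,0,0,-0.6],[0,0,0,0,0,0,-1],[0,0,0,0,0,0,-1],[0,0,0,0,0,0,-1]]]'|tail -2;python3 -m handwheel '[[[0,0,0,0,0,-0.2,-1],[0,0,0,0,0,-0.5,-1],[0,0,0,0,0,-0.9,-1],[0,0,0,0,0,-0.9,-1]]]'
python3 - <<'E'
from h import *
go([.55,-.227,.26],np.radians(79.5))
cap("side","s7",(190,160,350,280),5)
E
```

```text
ee_pos: [0.6353, 0.1711, 0.0633]
force: [-1.5, -0.6, 7.9]
opening: 0.0593
time: 15.3
ee_pos: [0.6427, 0.1724, 0.1676]
tool_rot: [0.015, 0.092, 0.996, 0.003]
force: [1.4, 0.2, 0.5]
opening: 0.0587
pos [0.6427 0.1724 0.1676] yaw_y 79.4 tilt 1.8 j6 -1.23 open 0.0587 t 15.3 F [1.4 0.2 0.5]
turn [ 0.011  0.039 -0.002]
shift [ 0.148 -4.088 -0.963]
```

View pics/s7.png

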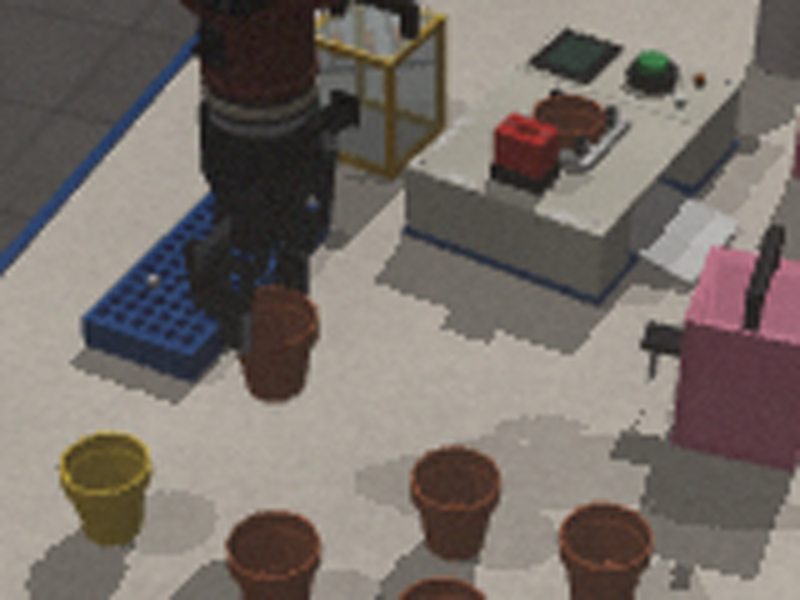

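```bash
python3 -m handwheel '[[[0.01,0.04,0,0,0,-0.8,-1],[0.01,0.04,0,0,0,-0.8,-1],[0.01,0.04,0,0,0,-0.8,-1],[0.01,0.04,0,0,0,-0.8,-1],[0.01,0.04,0,0,0,-0.8,-1]]]'
python3 - <<'E'
from h import *
go([.55,-.227,.26],np.radians(79.5))
cap("side","s8",(210,120,310,195),8)
cap("top","t8",(200,150,300,225),8)
E
```

```text
time: 15.85
ee_pos: [0.6375, 0.1717, 0.2422]
tool_rot: [-0.005, 0.092, 0.996, -0.001]
force: [-1.0, 0.3, -1.2]
opening: 0.0591
pos [0.6375 0.1717 0.2422] yaw_y 79.39 tilt 0.54 j6 -1.23 open 0.0591 t 15.85 F [-1.   0.3 -1.2]
turn [-0.003 -0.012 -0.002]
shift [ 0.128 -4.08  -0.167]
```

View pics/s8.png

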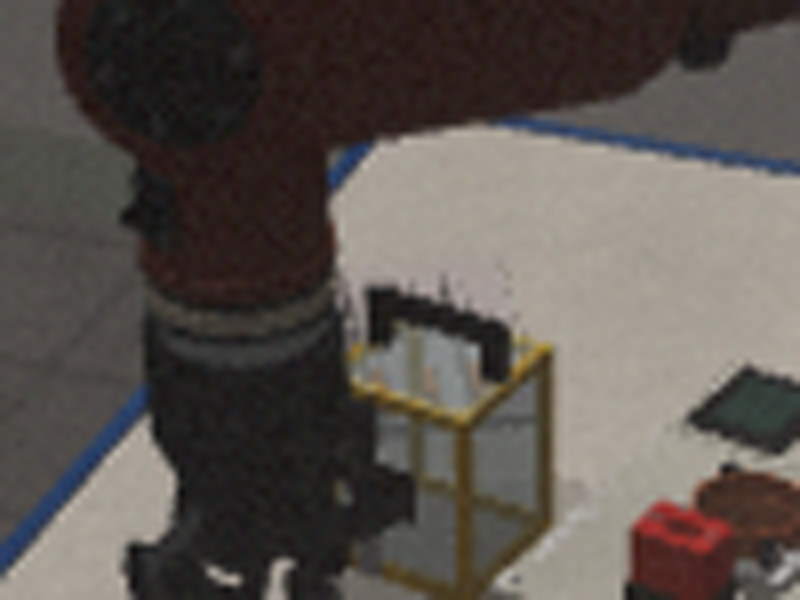

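View pics/t8.png

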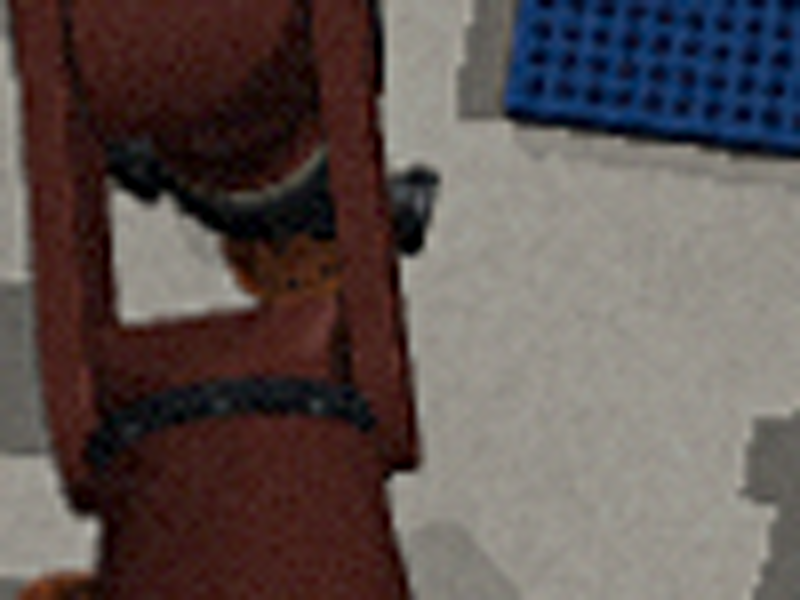

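Run:
```python
from h import *
cap("side","s9",(190,150,290,225),8)
print(proj("side",[.6375,.1717,.2422]),proj("side",[.6375,.1717,.1822]))
```

```text
[243.32907673 202.47560269] [244.21355282 217.2540927 ]
```

View pics/s9.png

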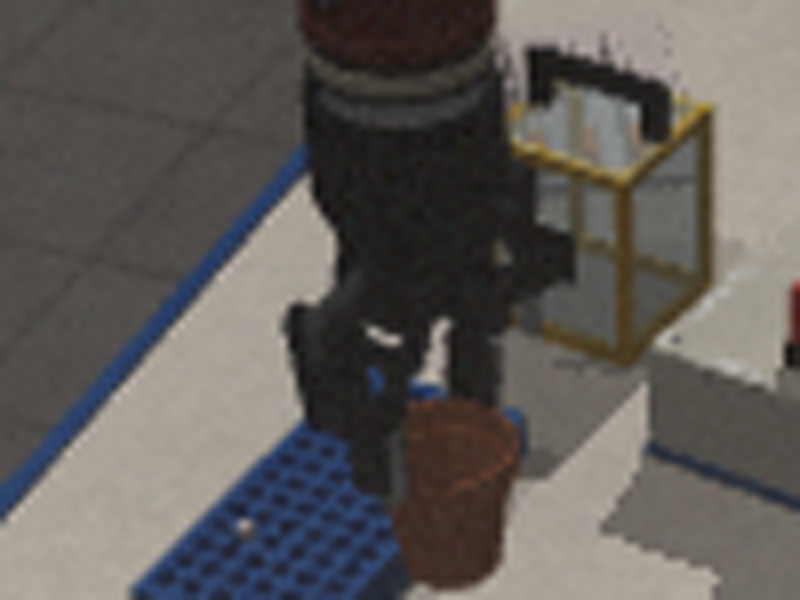

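Run:
```python
from h import *
print(proj("side",[.6328,.1707,.06]),"obs 247.1,245.9")
S=lambda x,y:((x+.5)/8+190-.5,(y+.5)/8+150-.5)
# held pot: rim centre ray at z candidates
for z in(.23,.235,.24): print(z,onz("side",*S(462,443),z), "foot",onz("side",*S(447,566),z-.06))
T=lambda x,y:((x+.5)/8+200-.5,(y+.5)/8+150-.5)
print("top left edge",onz("top",*T(222,250),.24))
print(tri((242-.3,189.2),(247.1,245.9)))
```

```text
[247.2331412  245.03195545] obs 247.1,245.9
0.23 [0.62739643 0.16455977 0.23      ] foot [0.63393843 0.17127088 0.17      ]
0.235 [0.62457362 0.17063892 0.235     ] foot [0.63128428 0.17685844 0.175     ]
0.24 [0.6217508  0.17671807 0.24      ] foot [0.62863013 0.18244601 0.18      ]
top left edge [0.62460513 0.2005389  0.24      ]
(array([0.63357585, 0.1692214 , 0.05422277]), np.float64(0.0011702586115273268))
```

```bash
for i in 1 2 3 4; do python3 -m handwheel '[[[0,-0.003,0,0.01,-0.25,-0.02,-1],[0,-0.003,0,0.02,-0.6,-0.04,-1],[0,-0.003,0,0.025,-0.9,-0.06,-1],[0,-0.003,0,0.025,-1,-0.06,-1],[0,-0.003,0,0.025,-1,-0.06,-1]]]'|grep ee; done;python3 - <<'E'
from h import *
go([.553,-.227,.18],np.radians(79.5))
cap("side","s10",(260,100,380,190),6)
E
```

```text
ee_pos: [0.6162, 0.0727, 0.2471]
ee_pos: [0.5952, -0.0251, 0.253]
ee_pos: [0.5744, -0.1225, 0.259]
ee_pos: [0.5535, -0.2196, 0.2648]
pos [ 0.5535 -0.2196  0.2648] yaw_y 79.1 tilt 0.15 j6 -1.88 open 0.0588 t 18.0 F [ 1.3 -0.3 -0.4]
turn [ 0.001 -0.003 -0.009]
shift [-0.011 -0.074  0.848]
```

View pics/s10.png

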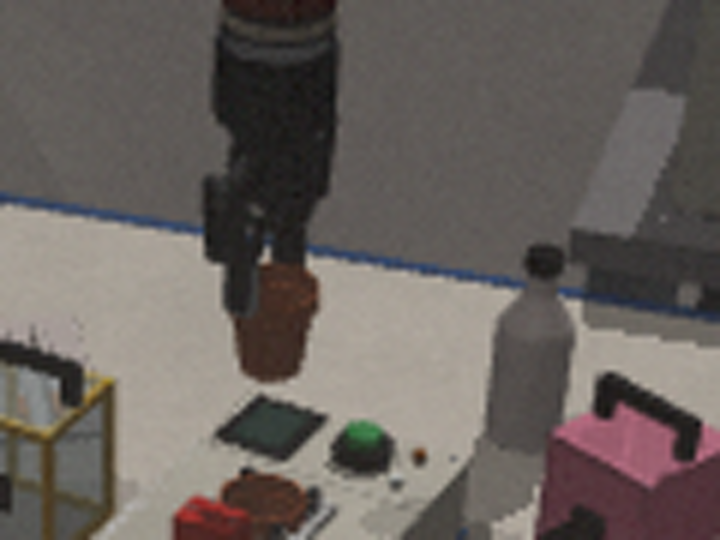

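Run:
```python
from h import *
S=lambda x,y:((x+.5)/6+260-.5,(y+.5)/6+100-.5)
p=np.array([.5535,-.2196,.2648])
f=S(271.5,368)
print(proj("side",p),"rim obs",S(270,280),"foot",f)
for dz in(.056,.06,.064,.068): 
    print(dz,onz("side",*f,p[2]-dz)-p)
print("seat rim px",proj("side",[.55,-.227,.09]),"obs",S(266,500))
```

```text
[304.1327451  145.14870179] rim obs (304.5833333333333, 146.25) foot (304.8333333333333, 160.91666666666666)
0.056 [-0.01154868  0.0203709  -0.056     ]
0.06 [-0.00979552  0.01375496 -0.06      ]
0.064 [-0.00804237  0.00713902 -0.064     ]
0.068 [-0.00628921  0.00052308 -0.068     ]
seat rim px [303.50545895 182.41828498] obs (303.9166666666667, 182.91666666666669)
```

Run:
```python
from h import *
p=np.array([.5535,-.2196,.2648])
print(proj("side",p-[0,0,.068]),proj("side",onz("side",304.83,160.92,.1968)),onz("side",304.83,160.92,.1968))
print(ray("side",304.83,160.92))
```

```text
[303.33727612 160.57368809] [304.83 160.92] [ 0.54721583 -0.21904771  0.1968    ]
(array([0.2038351 , 1.07673128, 0.98024594]), array([ 0.22115698, -0.83455632, -0.50458432]))
```

```bash
python3 -m handwheel '[[[0,0,-0.009,-0.02,-0.07,0.3,-1],[0,0,-0.009,-0.03,-0.075,0.7,-1],[0,0,-0.009,-0.03,-0.075,0.95,-1],[0,0,-0.009,-0.03,-0.075,0.95,-1],[0,0,-0.009,-0.03,-0.075,0.95,-1]]]';python3 - <<'E'
from h import *
go([.555,-.227,.115],np.radians(79.5))
cap("side","s11",(260,100,380,190),6)
E
```

```text
time: 18.55
ee_pos: [0.5552, -0.225, 0.1695]
tool_rot: [-0.002, 0.09, 0.996, 0.001]
force: [0.6, -0.2, -0.1]
opening: 0.0593
pos [ 0.5552 -0.225   0.1695] yaw_y 79.65 tilt 0.25 j6 -1.89 open 0.0593 t 18.55 F [ 0.6 -0.2 -0.1]
turn [ 0.003 -0.005  0.003]
shift [-0.004 -0.022  0.545]
```

View pics/s11.png

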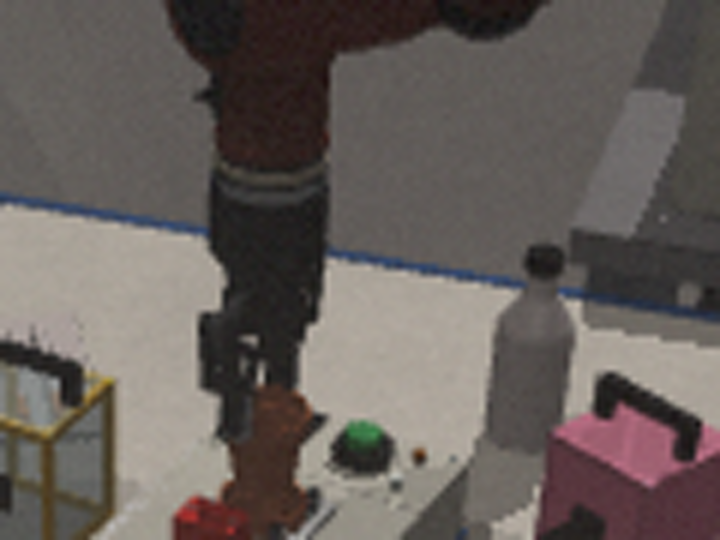

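```bash
python3 -m handwheel '[[[0,-0.005,0.003,0,-0.02,0.15,-1],[0,-0.005,0.003,0,-0.02,0.3,-1],[0,-0.005,0.003,0,-0.02,0.4,-1],[0,-0.005,0.003,0,-0.02,0.4,-1],[0,-0.005,0.003,0,-0.02,0.4,-1]]]';python3 -m handwheel '[[[0,0,0,0,0,0.05,-1],[0,0,0,0,0,0.1,-1],[0,0,0,0,0,0.14,-1],[0,0,0,0,0,0.14,-1]]]'
```

```text
time: 19.1
ee_pos: [0.5558, -0.2277, 0.1311]
tool_rot: [0.001, 0.092, 0.996, 0.0]
force: [0.6, -0.2, -0.1]
opening: 0.0587
time: 19.5
ee_pos: [0.5552, -0.2274, 0.1161]
tool_rot: [0.001, 0.092, 0.996, 0.001]
force: [-0.2, 0.5, -0.4]
opening: 0.0591
```

No contact force so far, so I'll lower it gently to the seat.

```bash
python3 -m handwheel '[[[0,0,0,0,0,0.02,-1],[0,0,0,0,0,0.04,-1],[0,0,0,0,0,0.04,-1]]]'|grep -E "ee|force";python3 -m handwheel '[[[0,0,0,0,0,0.02,-1],[0,0,0,0,0,0.03,-1],[0,0,0,0,0,0.03,-1]]]'|grep -E "ee|force"
```

```text
ee_pos: [0.5558, -0.2276, 0.1132]
force: [-0.8, 0.5, 2.8]
ee_pos: [0.5569, -0.2279, 0.1132]
force: [-3.3, 2.5, 11.8]
```

```bash
python3 -m handwheel '[[[0,0,0,0,0,0,0.6],[0,0,0,0,0,0,0.7],[0,0,0,0,0,0,0.7]]]'|grep -E "ee|force|open";python3 -m handwheel '[[[0,0,0,0,0,-0.2,0.7],[0,0,0,0,0,-0.5,0.7],[0,0,0,0,0,-0.9,1],[0,0,0,0,0,-1,1],[0,0,0,0,0,-1,1]]]'|grep ee;python3 - <<'E'
from h import *
cap("side","s12",(260,100,380,190),6)
go([.550,-.227,.3],np.radians(79.5))
E
```

```text
ee_pos: [0.5567, -0.2279, 0.1128]
force: [0.2, -0.4, 0.2]
opening: 0.0727
ee_pos: [0.5578, -0.2287, 0.2153]
pos [ 0.5565 -0.228   0.2129] yaw_y 79.49 tilt 0.28 j6 -1.89 open 0.0851 t 20.95 F [ 0.1  0.2 -0.7]
turn [ 0.001  0.006 -0.   ]
shift [ 0.062 -0.001 -0.871]
```

View pics/s12.png

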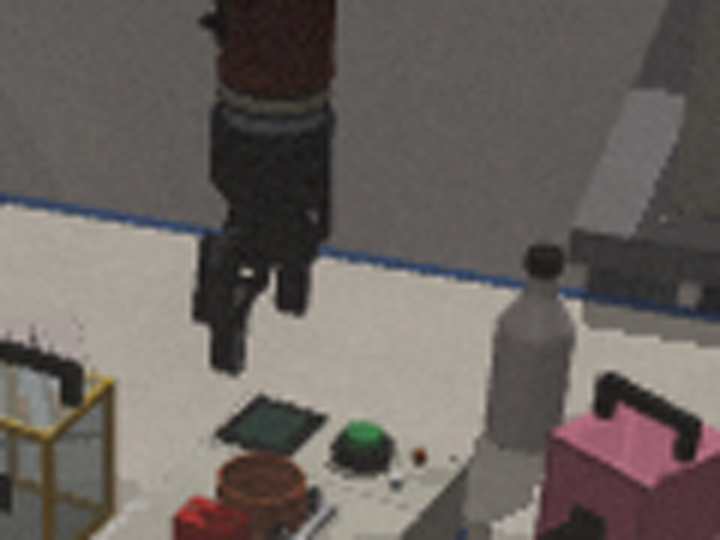

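The first pot is nested, with its rim about 15 mm higher at crop (262,478). Next is the pot near (0.507,0.178).

Run:
```python
from h import *
from meas import pots
im=cap("top","t12")
for o in pots(im): print(np.round(o[0],1),o[3],o[4].round(4))
go([.5065,.178,.24],np.radians(79.5))
```

```text
[214.  197.8] 184 [0.5975 0.2756 0.055 ]
[326.2 205.4] 81 [ 0.573  -0.1602  0.055 ]
[179.9 213.8] 195 [0.5333 0.4052 0.055 ]
[238.6 221.1] 181 [0.5078 0.1775 0.055 ]
[208.2 229. ] 184 [0.4756 0.2935 0.055 ]
[321.7 260.3] 493 [ 0.3614 -0.1422  0.055 ]
[233.2 249.9] 190 [0.3969 0.1951 0.055 ]
pos [ 0.5556 -0.2275  0.2113] yaw_y 79.49 tilt 0.15 j6 -1.9 open 0.0853 t 21.0 F [-0.4  0.5  0.3]
turn [ 0.002  0.002 -0.   ]
shift [ 1.222  3.898 -0.281]
```

```bash
for i in 1 2 3 4; do python3 -m handwheel '[[[0,0,0,0.1,0.3,-0.03,1],[0,0,0,0.22,0.65,-0.06,1],[0,0,0,0.305,0.95,-0.08,1],[0,0,0,0.305,0.975,-0.08,1]]]'|grep ee; done; python3 -m handwheel '[[[0,0,0,0,0,0,1],[0,0,0,0,0,0,1]]]'|grep ee;python3 - <<'E'
from h import *
go([.507,.1775,.13],np.radians(79.5))
E
```

```text
ee_pos: [0.5412, -0.1224, 0.2164]
ee_pos: [0.5272, -0.0186, 0.2229]
ee_pos: [0.5137, 0.0844, 0.2302]
ee_pos: [0.5005, 0.1869, 0.2381]
ee_pos: [0.5006, 0.1854, 0.237]
pos [0.5006 0.1854 0.237 ] yaw_y 80.1 tilt 0.75 j6 -1.18 open 0.0852 t 22.8 F [-0.4 -1.1 -0.3]
turn [ 0.004 -0.016  0.013]
shift [-0.09  -0.07   1.068]
```

```bash
python3 -m handwheel '[[[0.004,-0.016,0.013,-0.05,-0.05,0.3,1],[0.004,-0.016,0.013,-0.09,-0.07,0.7,1],[0.004,-0.016,0.013,-0.09,-0.07,1,1],[0.004,-0.016,0.013,-0.09,-0.07,1,1],[0.004,-0.016,0.013,-0.09,-0.07,1,1]]]'|grep ee;python3 - <<'E'
from h import *
go([.507,.1775,.061],np.radians(79.5))
E
```

```text
ee_pos: [0.507, 0.1763, 0.1365]
pos [0.507  0.1763 0.1365] yaw_y 79.43 tilt 0.1 j6 -1.18 open 0.0854 t 23.3 F [ 0.4 -0.2  0.4]
turn [-0.001 -0.002 -0.002]
shift [0.001 0.013 0.755]
```

```bash
python3 -m handwheel '[[[0,0,0,0,0.01,0.3,1],[0,0,0,0,0.01,0.6,1],[0,0,0,0,0.01,0.72,0.8],[0,0,0,0,0.01,0.73,0.7],[0,0,0,0,0.01,0.73,0.6],[0,0,0,0,0.01,0.73,0.6]]]'|grep -E "ee|for|open"; python3 -m handwheel '[[[0,0,0,0,0,0,0.4],[0,0,0,0,0,0,0.2],[0,0,0,0,0,0,-1],[0,0,0,0,0,0,-1]]]'|grep -E "ee|for|open";python3 -m handwheel '[[[0,0,0,0,0,-0.03,-1],[0,0,0,0,0,-0.06,-1],[0,0,0,0,0,-0.1,-1],[0,0,0,0,0,-0.1,-1]]]'|grep -E "ee|for|open"
python3 - <<'E'
from h import *
go([.507,.1775,.061],np.radians(79.5))
cap("side","s13",(240,210,340,285),8)
E
```

```text
ee_pos: [0.5089, 0.1776, 0.0656]
force: [-0.3, 0.7, -0.0]
opening: 0.0682
ee_pos: [0.5105, 0.1779, 0.0672]
force: [0.2, 0.3, 5.7]
opening: 0.0582
ee_pos: [0.5105, 0.1779, 0.0775]
force: [0.1, 1.0, 0.1]
opening: 0.0583
pos [0.5105 0.1779 0.0775] yaw_y 79.44 tilt 0.34 j6 -1.18 open 0.0583 t 24.7 F [0.1 1.  0.1]
turn [ 0.003  0.007 -0.001]
shift [ 0.035 -0.011  0.165]
```

View pics/s13.png

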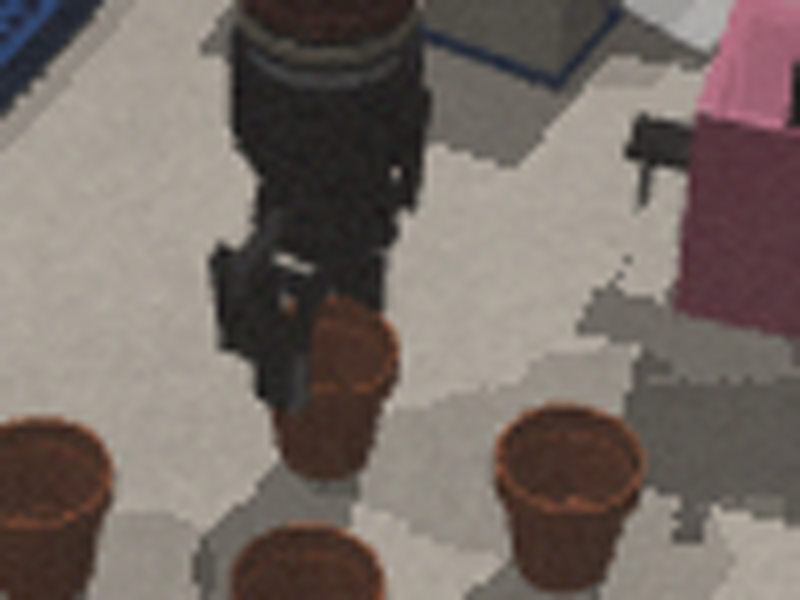

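```bash
cat > off.py <<'E'
from h import *
# offset of the held foot along world -x.. using side view foot centre column (crop x0,k) 
def off(fx,fy,x0,y0,k):
    s,p,R=pose(); u=((fx+.5)/k+x0-.5,(fy+.5)/k+y0-.5)
    best=None
    for dz in np.arange(.05,.085,.002):
        X=onz("side",*u,p[2]-dz)-p
        # y offset in jaw direction must be ~0
        j=X@R[:,1]
        if best is None or abs(j)<abs(best[1]): best=(dz,j,X)
    print("dz",best[0],"off",best[2].round(4))
E
python3 - <<'E'
from off import *
off(327,462,240,210,8)
go([.555,-.226,.24],np.radians(79.5))
E
```

```text
dz 0.07600000000000003 off [-0.0021 -0.     -0.076 ]
pos [0.5104 0.1779 0.0773] yaw_y 79.44 tilt 0.33 j6 -1.18 open 0.0582 t 24.75 F [ 0.3  0.4 -0.8]
turn [ 0.002  0.007 -0.001]
shift [-1.188 -3.886 -1.628]
```

```bash
python3 -m handwheel '[[[0,0.007,0,0,0,-0.3,-1],[0,0.007,0,0,0,-0.7,-1],[0,0.007,0,0,0,-1,-1],[0,0.007,0,0,0,-1,-1]]]'|grep ee; for i in 1 2 3 4; do python3 -m handwheel '[[[0,0,0,-0.1,-0.3,-0.06,-1],[0,0,0,-0.22,-0.65,-0.12,-1],[0,0,0,-0.295,-0.95,-0.16,-1],[0,0,0,-0.295,-0.97,-0.17,-1],[0,0,0,-0.295,-0.97,-0.17,-1]]]'|grep ee; done
python3 - <<'E'
from h import *
go([.5525,-.227,.19],np.radians(79.5))
cap("side","s14",(260,100,380,190),6)
E
```

```text
ee_pos: [0.5135, 0.1786, 0.1828]
ee_pos: [0.5239, 0.0773, 0.1984]
ee_pos: [0.5344, -0.0229, 0.2143]
ee_pos: [0.5451, -0.1226, 0.2301]
ee_pos: [0.556, -0.2219, 0.2458]
pos [ 0.556  -0.2219  0.2458] yaw_y 79.33 tilt 0.61 j6 -1.89 open 0.0583 t 27.15 F [ 0.9  0.5 -1.2]
turn [ 0.013  0.005 -0.004]
shift [ 0.027 -0.063  0.557]
```

View pics/s14.png

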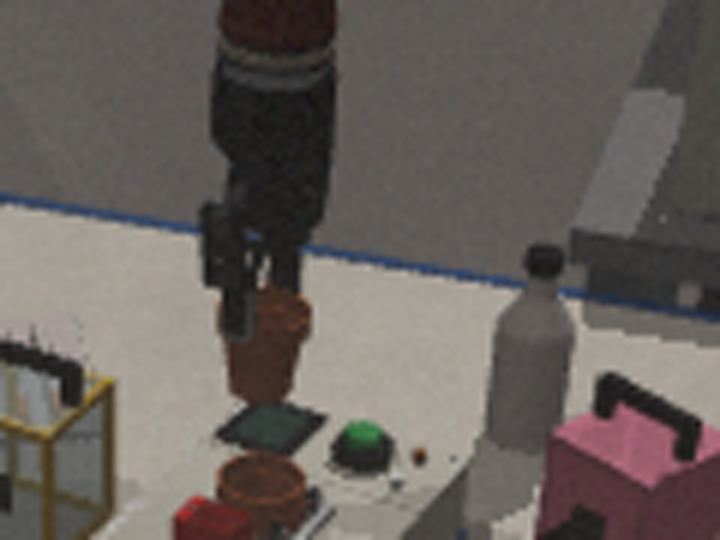

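```bash
python3 -m handwheel '[[[0.013,0.005,-0.004,0.02,-0.06,0.3,-1],[0.013,0.005,-0.004,0.025,-0.063,0.55,-1],[0.013,0.005,-0.004,0.025,-0.063,0.55,-1],[0.013,0.005,-0.004,0.025,-0.063,0.55,-1]]]'|grep -E "ee|for";python3 - <<'E'
from h import *
go([.5525,-.227,.14],np.radians(79.5))
cap("side","s15",(260,100,380,190),6)
E
```

```text
ee_pos: [0.5521, -0.2246, 0.1899]
force: [-0.5, -0.0, 0.5]
pos [ 0.5521 -0.2246  0.1899] yaw_y 79.66 tilt 0.17 j6 -1.89 open 0.0586 t 27.6 F [-0.5 -0.   0.5]
turn [ 0.001 -0.004  0.004]
shift [-0.01  -0.023  0.499]
```

View pics/s15.png

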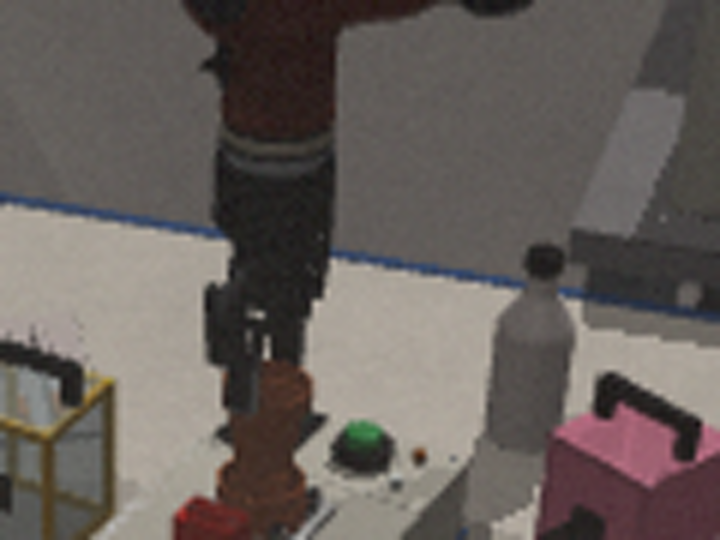

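```bash
python3 -m handwheel '[[[0,0,0,-0.03,-0.02,0.2,-1],[0,0,0,-0.03,-0.02,0.4,-1],[0,0,0,-0.03,-0.02,0.5,-1],[0,0,0,-0.03,-0.02,0.5,-1],[0,0,0,-0.03,-0.02,0.5,-1]]]'|grep -E "ee|for";python3 -m handwheel '[[[0,0,0,0,0,0.05,-1],[0,0,0,0,0,0.1,-1],[0,0,0,0,0,0.1,-1],[0,0,0,0,0,0.1,-1]]]'|grep -E "ee|for"
```

```text
ee_pos: [0.5563, -0.228, 0.1424]
force: [-0.3, 0.3, 0.1]
ee_pos: [0.556, -0.2281, 0.132]
force: [-0.9, -1.0, -1.8]
```

```bash
python3 -m handwheel '[[[0,0,0,0,0,0.025,-1],[0,0,0,0,0,0.05,-1],[0,0,0,0,0,0.05,-1]]]'|grep -E "ee|for";python3 -m handwheel '[[[0,0,0,0,0,0.02,-1],[0,0,0,0,0,0.03,-1],[0,0,0,0,0,0.03,-1]]]'|grep -E "ee|for"
```

```text
ee_pos: [0.5558, -0.2284, 0.1268]
force: [-2.6, -1.3, 0.5]
ee_pos: [0.5565, -0.2286, 0.1266]
force: [-6.0, 0.4, 12.8]
```

```bash
python3 -m handwheel '[[[0,0,0,0,0,0,0.6],[0,0,0,0,0,0,0.7],[0,0,0,0,0,0,0.7]]]'|grep -E "force|open";python3 -m handwheel '[[[0,0,0,0,0,-0.2,0.7],[0,0,0,0,0,-0.5,0.7],[0,0,0,0,0,-0.9,1],[0,0,0,0,0,-1,1],[0,0,0,0,0,-1,1]]]'|grep ee;python3 - <<'E'
from h import *
from meas import pots
im=cap("side","s16",(260,100,380,190),6)
im=cap("top","t16")
for o in pots(im): print(np.round(o[0],1),o[3],o[4].round(4))
go([.397,.195,.26],np.radians(79.5))
E
```

```text
force: [0.5, 0.5, -0.1]
opening: 0.0725
ee_pos: [0.5585, -0.2289, 0.2291]
[213.9 197.7] 186 [0.5978 0.2759 0.055 ]
[326.2 205.2] 79 [ 0.5737 -0.1603  0.055 ]
[179.9 213.9] 194 [0.5328 0.4052 0.055 ]
[208.4 229. ] 183 [0.4758 0.2928 0.055 ]
[321.3 260.7] 509 [ 0.36   -0.1403  0.055 ]
[233.2 249.8] 194 [0.3972 0.1952 0.055 ]
pos [ 0.5562 -0.2278  0.2251] yaw_y 79.66 tilt 0.06 j6 -1.9 open 0.0854 t 30.05 F [0.  1.  0.3]
turn [0.    0.001 0.004]
shift [ 2.324  3.874 -0.351]
```

View pics/s16.png

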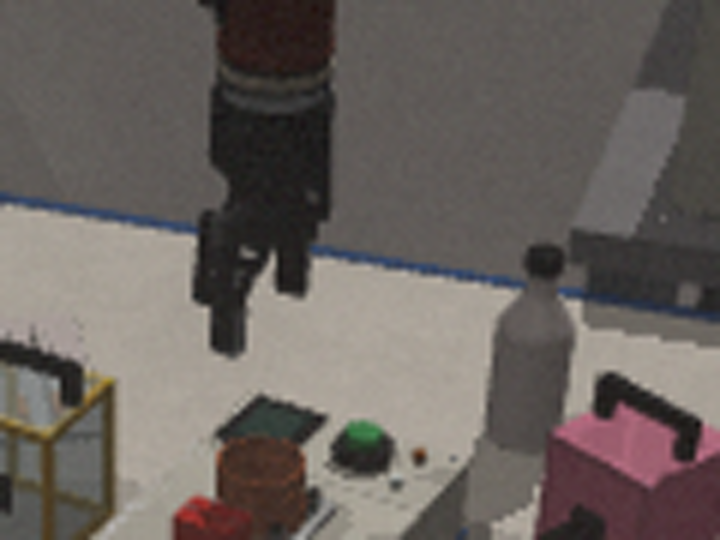

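The second pot is nested, with its rim at crop (261,455). Next is pot (0.397,0.195).

```bash
for i in 1 2 3 4; do python3 -m handwheel '[[[0,0,0,0.18,0.3,-0.03,1],[0,0,0,0.4,0.65,-0.06,1],[0,0,0,0.57,0.93,-0.09,1],[0,0,0,0.57,0.95,-0.09,1],[0,0,0,0.57,0.95,-0.09,1]]]'|grep ee; done;python3 - <<'E'
from h import *
go([.3965,.195,.14],np.radians(79.5))
E
```

```text
ee_pos: [0.5161, -0.1232, 0.2319]
ee_pos: [0.4772, -0.02, 0.2405]
ee_pos: [0.4388, 0.0829, 0.2494]
ee_pos: [0.4006, 0.1856, 0.2582]
pos [0.4006 0.1856 0.2582] yaw_y 79.8 tilt 0.16 j6 -1.12 open 0.0855 t 32.05 F [0.5 0.2 1.6]
turn [-0.003 -0.002  0.007]
shift [0.055 0.088 1.181]
```

```bash
python3 -m handwheel '[[[0,0,0.007,0.05,0.08,0.3,1],[0,0,0.007,0.055,0.09,0.7,1],[0,0,0.007,0.055,0.09,1,1],[0,0,0.007,0.055,0.09,1,1],[0,0,0.007,0.055,0.09,1,1]]]'|grep ee;python3 - <<'E'
from h import *
go([.396,.195,.064],np.radians(79.5))
E
```

```text
ee_pos: [0.3972, 0.1939, 0.158]
pos [0.3972 0.1939 0.158 ] yaw_y 79.36 tilt 0.24 j6 -1.09 open 0.0854 t 32.55 F [-0.4 -0.5  1. ]
turn [-0.004 -0.003 -0.003]
shift [0.012 0.012 0.94 ]
```

```bash
python3 -m handwheel '[[[0,0,0,0.02,0.01,0.3,1],[0,0,0,0.02,0.01,0.6,1],[0,0,0,0.02,0.01,0.85,0.9],[0,0,0,0.02,0.01,0.94,0.8],[0,0,0,0.02,0.01,0.94,0.6],[0,0,0,0.02,0.01,0.94,0.6]]]'|grep -E "ee|for|open"; python3 -m handwheel '[[[0,0,0,0,0,0,0.4],[0,0,0,0,0,0,0.2],[0,0,0,0,0,0,-1],[0,0,0,0,0,0,-1]]]'|grep -E "ee|for|open";python3 -m handwheel '[[[0,0,0,0,0,-0.03,-1],[0,0,0,0,0,-0.06,-1],[0,0,0,0,0,-0.1,-1],[0,0,0,0,0,-0.1,-1]]]'|grep -E "ee|for|open"
python3 - <<'E'
from h import *
go([.507,.1775,.061],np.radians(79.5))
cap("side","s17",(260,220,360,295),8)
E
```

```text
ee_pos: [0.3972, 0.1953, 0.0659]
force: [1.0, -0.1, -0.2]
opening: 0.0683
ee_pos: [0.3993, 0.1959, 0.0677]
force: [0.5, -0.1, 7.2]
opening: 0.0579
ee_pos: [0.3993, 0.196, 0.0781]
force: [0.9, -0.0, -0.1]
opening: 0.0582
pos [0.3993 0.196  0.0781] yaw_y 79.35 tilt 0.31 j6 -1.08 open 0.0582 t 33.95 F [ 0.9 -0.  -0.1]
turn [ 0.     0.007 -0.003]
shift [-1.092  0.018  0.177]
```

View pics/s17.png

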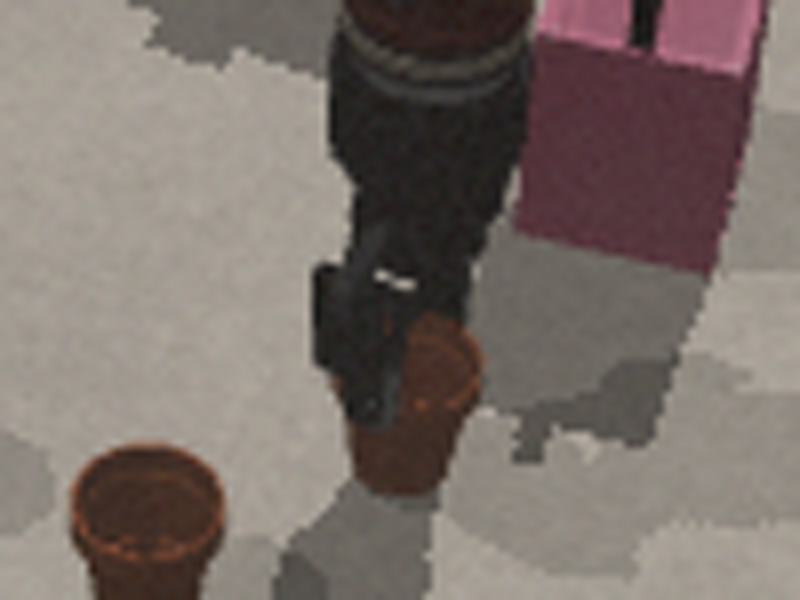

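```bash
python3 -m handwheel '[[[0,0.007,0,0,0,-0.3,-1],[0,0.007,0,0,0,-0.7,-1],[0,0.007,0,0,0,-1,-1],[0,0.007,0,0,0,-1,-1],[0,0.007,0,0,0,-1,-1]]]'|grep ee;python3 - <<'E'
from h import *
go([.554,-.227,.24],np.radians(79.5))
from off import off
E
```

```text
ee_pos: [0.3988, 0.1961, 0.1782]
pos [0.3988 0.1961 0.1782] yaw_y 79.35 tilt 0.05 j6 -1.09 open 0.058 t 34.5 F [-0.2 -0.3 -0.2]
turn [ 0.001  0.001 -0.003]
shift [-2.307 -3.871 -0.618]
```

```bash
python3 -m handwheel '[[[0,0,0,0,0,-0.4,-1],[0,0,0,0,0,-0.6,-1],[0,0,0,0,0,-0.6,-1]]]'|grep ee; for i in 1 2 3 4; do python3 -m handwheel '[[[0,0,0,-0.18,-0.3,0,-1],[0,0,0,-0.4,-0.65,0,-1],[0,0,0,-0.577,-0.93,-0.03,-1],[0,0,0,-0.577,-0.965,-0.03,-1],[0,0,0,-0.577,-0.965,-0.03,-1]]]'|grep ee; done;python3 - <<'E'
from h import *
go([.554,-.227,.205],np.radians(79.5))
E
```

```text
ee_pos: [0.3999, 0.1964, 0.2395]
ee_pos: [0.4373, 0.0902, 0.2397]
ee_pos: [0.475, -0.0147, 0.241]
ee_pos: [0.513, -0.1189, 0.2426]
ee_pos: [0.5511, -0.2227, 0.2441]
pos [ 0.5511 -0.2227  0.2441] yaw_y 79.23 tilt 0.6 j6 -1.89 open 0.0581 t 36.8 F [-1.1  0.8 -1. ]
turn [ 0.007 -0.012 -0.006]
shift [-0.04  -0.039  0.391]
```

```bash
python3 -m handwheel '[[[0.007,-0.012,-0.006,-0.04,-0.05,0.2,-1],[0.007,-0.012,-0.006,-0.04,-0.05,0.37,-1],[0.007,-0.012,-0.006,-0.04,-0.05,0.37,-1],[0.007,-0.012,-0.006,-0.04,-0.05,0.37,-1]]]'|grep -E "ee|for";python3 - <<'E'
from h import *
go([.5555,-.228,.155],np.radians(79.5))
cap("side","s18",(260,100,380,190),6)
E
```

```text
ee_pos: [0.5532, -0.226, 0.2067]
force: [0.5, -0.2, 0.1]
pos [ 0.5532 -0.226   0.2067] yaw_y 79.61 tilt 0.1 j6 -1.89 open 0.0582 t 37.2 F [ 0.5 -0.2  0.1]
turn [ 0.001 -0.002  0.002]
shift [-0.027 -0.016  0.517]
```

View pics/s18.png

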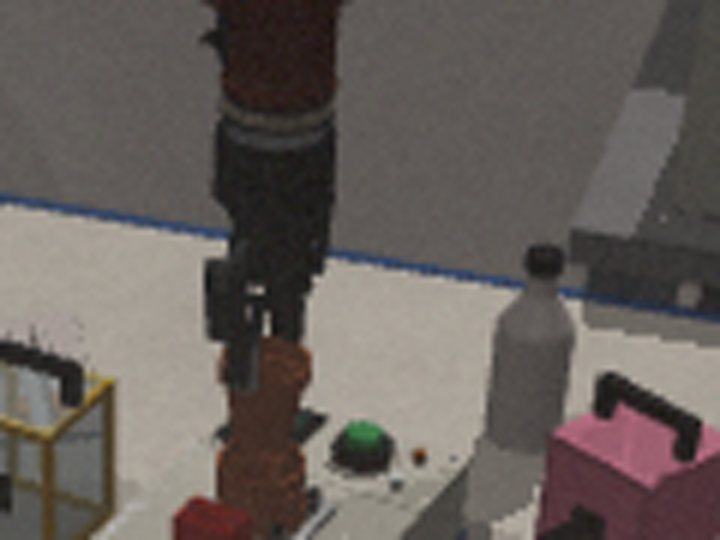

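```bash
python3 -m handwheel '[[[0,0,0,-0.03,-0.015,0.2,-1],[0,0,0,-0.03,-0.015,0.4,-1],[0,0,0,-0.03,-0.015,0.5,-1],[0,0,0,-0.03,-0.015,0.5,-1],[0,0,0,-0.03,-0.015,0.5,-1]]]'|grep -E "ee|for";python3 -m handwheel '[[[0,0,0,0,0,0.05,-1],[0,0,0,0,0,0.1,-1],[0,0,0,0,0,0.13,-1],[0,0,0,0,0,0.13,-1]]]'|grep -E "ee|for"
```

```text
ee_pos: [0.5613, -0.2299, 0.1681]
force: [-7.3, 4.2, 24.7]
ee_pos: [0.5643, -0.2304, 0.1676]
force: [-16.1, 8.0, 37.7]
```

The pot is jammed early, with 37 N at z 0.168 against an expected home height of about 0.142. I'll back off and look.

```bash
python3 -m handwheel '[[[0,0,0,0.05,0.02,-0.1,-1],[0,0,0,0.08,0.02,-0.2,-1],[0,0,0,0.08,0.02,-0.3,-1],[0,0,0,0.08,0.02,-0.38,-1],[0,0,0,0.08,0.02,-0.38,-1]]]';python3 - <<'E'
from h import *
go([.5555,-.228,.155],np.radians(79.5))
cap("side","s19",(260,100,380,190),6)
E
```

```text
time: 38.65
ee_pos: [0.5568, -0.227, 0.2064]
tool_rot: [0.01, 0.09, 0.996, -0.003]
force: [0.0, 0.6, 0.0]
opening: 0.0581
pos [ 0.5568 -0.227   0.2064] yaw_y 79.67 tilt 1.15 j6 -1.9 open 0.0581 t 38.65 F [0.  0.6 0. ]
turn [-0.005  0.025  0.004]
shift [ 0.021 -0.01   0.513]
```

View pics/s19.png

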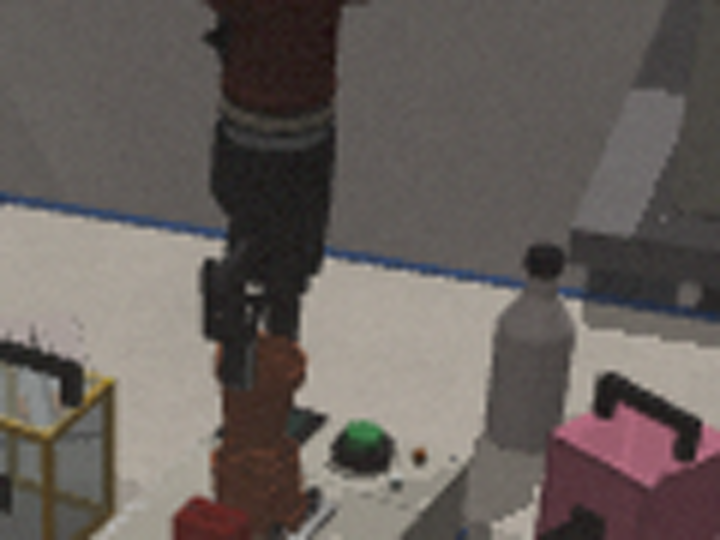

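Run:
```python
from h import *
im=viewer.capture("side")[:,:,::-1]; c=im[150:192,285:325].astype(float)*1.8
cv2.imwrite("pics/s20.png",cv2.resize(c.clip(0,255).astype(np.uint8),None,fx=14,fy=14,interpolation=cv2.INTER_CUBIC))
```

```text
(no output)
```

View pics/s20.png

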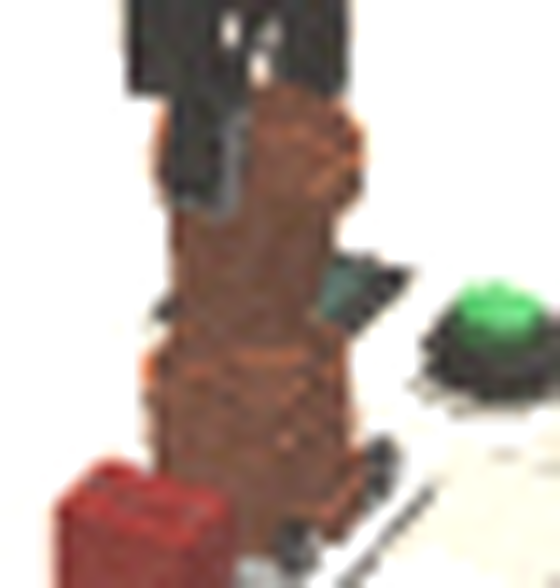

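Run:
```python
from h import *
c=np.array([.55,-.227]); d=np.array([-.262,.752]);d/=np.linalg.norm(d)
f=lambda X:((proj("side",X)-[285,150]+.5)*14-.5).round()
for z in(.09,.105,.12,.135,.15): print(z,"near",f([*(c+d*.0305),z]),"far",f([*(c-d*.0305),z]),"ctr",f([*c,z]))
s,p,R=pose();print(p); print("tcp",f(p),"foot(.067)",f(p-[0,0,.067]), "footnear", f(p-[0,0,.067]+[*(d*.02),0]))
```

```text
0.09 near [270. 519.] far [261. 404.] ctr [266. 460.]
0.105 near [273. 475.] far [263. 361.] ctr [268. 417.]
0.12 near [275. 432.] far [265. 318.] ctr [270. 374.]
0.135 near [278. 388.] far [268. 275.] ctr [273. 330.]
0.15 near [280. 343.] far [270. 231.] ctr [275. 286.]
[ 0.55592497 -0.22663508  0.204672  ]
tcp [263. 117.] foot(.067) [253. 319.] footnear [256. 357.]
```

The pot jammed in stack pot 2 and carried it up: its near rim sits at crop y 355, against an expected 432. Pot 1 is still in place. I'll lower again, a little back in x and with the tilt corrected, and let go while supported.

```bash
python3 -m handwheel '[[[-0.005,0.02,0.004,0.02,-0.01,0.1,-1],[-0.005,0.02,0.004,0.02,-0.01,0.2,-1],[-0.005,0.02,0.004,0.02,-0.01,0.3,-1],[-0.005,0.02,0.004,0.02,-0.01,0.3,-1]]]';python3 -m handwheel '[[[0,0,0,0,0,0.04,-1],[0,0,0,0,0,0.04,-1]]]'|grep -E "ee|for"
```

```text
time: 39.15
ee_pos: [0.5524, -0.2265, 0.171]
tool_rot: [-0.002, 0.092, 0.996, 0.002]
force: [-1.2, 0.7, -0.6]
opening: 0.0582
ee_pos: [0.5517, -0.2261, 0.1657]
force: [0.0, 0.2, -0.8]
```

```bash
python3 -m handwheel '[[[0,0,0,0,0,0.05,-1],[0,0,0,0,0,0.1,-1],[0,0,0,0,0,0.1,-1]]]'|grep -E "ee|for";python3 -m handwheel '[[[0,0,0,0,0,0.04,-1],[0,0,0,0,0,0.07,-1],[0,0,0,0,0,0.07,-1]]]'|grep -E "ee|for"
python3 - <<'E'
from h import *
im=viewer.capture("side")[:,:,::-1]; c=im[150:192,285:325].astype(float)*1.8
cv2.imwrite("pics/s21.png",cv2.resize(c.clip(0,255).astype(np.uint8),None,fx=14,fy=14,interpolation=cv2.INTER_CUBIC))
E
```

```text
ee_pos: [0.5539, -0.2272, 0.1607]
force: [-2.7, 0.9, 13.7]
ee_pos: [0.5538, -0.2272, 0.1534]
force: [-0.3, -1.0, -0.7]
```

View pics/s21.png

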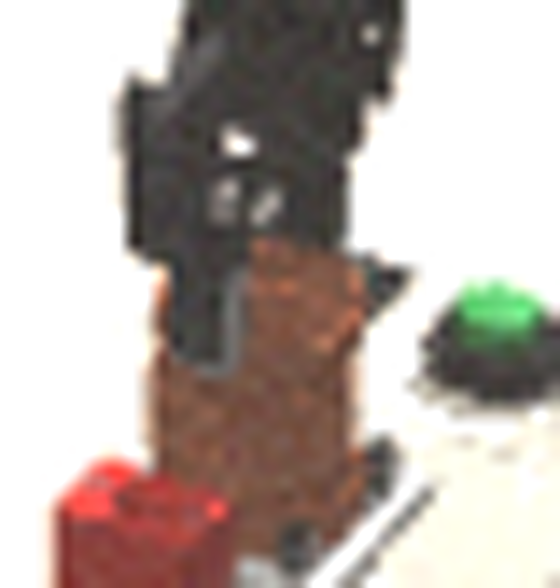

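```bash
python3 -m handwheel '[[[0,0,0,0,0,0.03,-1],[0,0,0,0,0,0.06,-1],[0,0,0,0,0,0.06,-1]]]'|grep -E "ee|for";python3 -m handwheel '[[[0,0,0,0,0,0.03,-1],[0,0,0,0,0,0.05,-1],[0,0,0,0,0,0.05,-1]]]'|grep -E "ee|for"
```

```text
ee_pos: [0.5538, -0.227, 0.147]
force: [1.4, 0.0, 2.3]
ee_pos: [0.5554, -0.2276, 0.1457]
force: [-1.8, 1.5, 14.1]
```

```bash
python3 -m handwheel '[[[0,0,0,0,0,0,0.6],[0,0,0,0,0,0,0.7],[0,0,0,0,0,0,0.7]]]'|grep -E "force|open";python3 -m handwheel '[[[0,0,0,0,0,-0.2,0.7],[0,0,0,0,0,-0.5,0.7],[0,0,0,0,0,-0.8,0.7],[0,0,0,0,0,-0.8,0.7],[0,0,0,0,0,-0.8,1]]]'|grep ee;python3 - <<'E'
from h import *
im=viewer.capture("side")[:,:,::-1]; c=im[150:192,285:325].astype(float)*1.8
cv2.imwrite("pics/s22.png",cv2.resize(c.clip(0,255).astype(np.uint8),None,fx=14,fy=14,interpolation=cv2.INTER_CUBIC))
E
```

```text
force: [0.6, -0.3, -0.5]
opening: 0.0725
ee_pos: [0.5549, -0.2276, 0.2247]
```

View pics/s22.png

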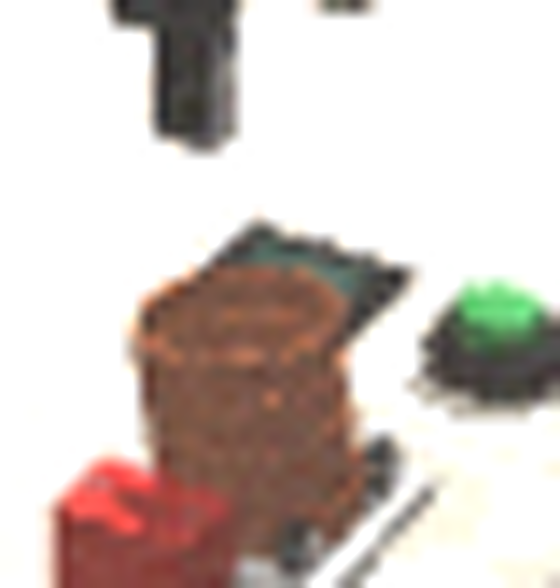

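```bash
for i in 1 2; do python3 -m handwheel '[[[0,0,0,0.1,0.3,0,1],[0,0,0,0.2,0.65,0,1],[0,0,0,0.3,0.95,-0.0,1],[0,0,0,0.3,0.95,-0.0,1]]]'|grep ee;done
python3 - <<'E'
from h import *
from meas import pots
for n,b in(("top",(330,190,365,225)),("side",(285,150,325,192))):
    im=viewer.capture(n)[:,:,::-1]; x0,y0,x1,y1=b;c=im[y0:y1,x0:x1].astype(float)*1.8
    cv2.imwrite(f"pics/{n}23.png",cv2.resize(c.clip(0,255).astype(np.uint8),None,fx=14,fy=14,interpolation=cv2.INTER_CUBIC))
    if n=="top":
        for o in pots(im,(150,150,370,275)): print(np.round(o[0],1),o[3],o[4].round(4))
f=lambda X:((proj("top",X)-[330,190]+.5)*14-.5).round()
for z in(.09,.135): print(z,f([.55,-.227,z]))
E
```

```text
ee_pos: [0.5397, -0.1244, 0.2206]
ee_pos: [0.5255, -0.0229, 0.2192]
[290.7 227.5] 2866 [ 0.4853 -0.023   0.055 ]
[214.  197.8] 176 [0.5976 0.2756 0.055 ]
[327.  205.1] 105 [ 0.5741 -0.1633  0.055 ]
[346.4 207.9] 274 [ 0.5641 -0.2383  0.055 ]
[180.1 213.7] 183 [0.5337 0.4042 0.055 ]
[208.1 228.8] 190 [0.4764 0.2938 0.055 ]
0.09 [216. 289.]
0.135 [245. 264.]
```

View pics/top23.png

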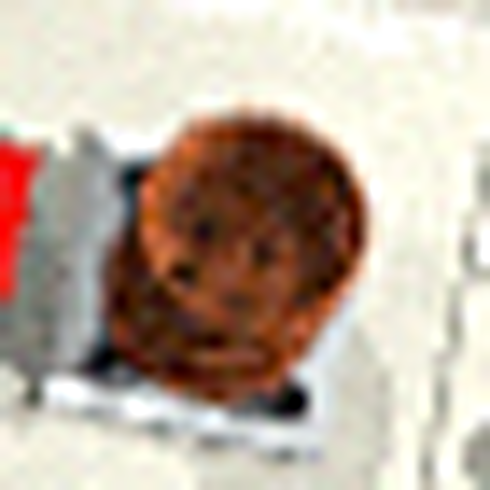

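View pics/side23.png

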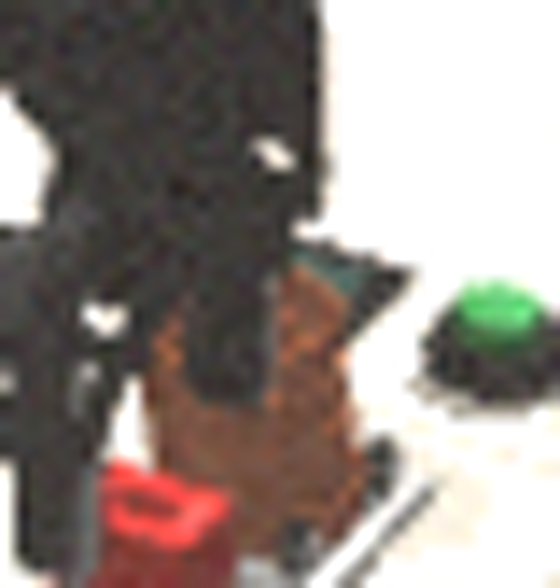

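The top of the stack leans +x by about 11 mm: the rim is at crop (252,220), against an expected (245,264). I'll grip the top collar and right it.

```bash
for i in 1 2; do python3 -m handwheel '[[[0,0,0,-0.1,-0.3,0,1],[0,0,0,-0.2,-0.65,0,1],[0,0,0,-0.3,-0.99,-0.0,1],[0,0,0,-0.31,-1,-0.0,1],[0,0,0,-0.31,-1,-0.0,1]]]'|grep ee;done
python3 - <<'E'
from h import *
go([.560,-.228,.144],np.radians(79.5))
E
```

```text
ee_pos: [0.5389, -0.1316, 0.2184]
ee_pos: [0.551, -0.2356, 0.217]
pos [ 0.551  -0.2356  0.217 ] yaw_y 79.46 tilt 0.81 j6 -1.91 open 0.0856 t 43.35 F [-0.3 -0.2  0.1]
turn [ 0.007 -0.016 -0.001]
shift [-0.084  0.087  0.73 ]
```

```bash
python3 -m handwheel '[[[0.007,-0.016,0,-0.08,0.08,0,1],[0.007,-0.016,0,-0.084,0.087,0.1,1],[0.007,-0.016,0,-0.084,0.087,0.3,1],[0.007,-0.016,0,-0.084,0.087,0.4,1],[0.007,-0.016,0,-0.084,0.087,0.4,0.7],[0.007,-0.016,0,-0.084,0.087,0.4,0.7]]]'|grep -E "ee|open"
python3 - <<'E'
from h import *
go([.560,-.228,.144],np.radians(79.5))
E
```

```text
ee_pos: [0.5603, -0.2276, 0.1766]
opening: 0.0727
pos [ 0.5603 -0.2276  0.1766] yaw_y 79.51 tilt 0.07 j6 -1.89 open 0.0727 t 43.95 F [0.2 0.7 0.7]
turn [ 0.    -0.001  0.   ]
shift [ 0.002 -0.005  0.326]
```

```bash
python3 -m handwheel '[[[0,0,0,0,0,0.15,0.7],[0,0,0,0,0,0.3,0.7],[0,0,0,0,0,0.32,0.7],[0,0,0,0,0,0.32,0.6],[0,0,0,0,0,0.32,0.4],[0,0,0,0,0,0.32,0.2],[0,0,0,0,0,0.32,0],[0,0,0,0,0,0.32,0]]]'|grep -E "ee|open|for";python3 -m handwheel '[[[0,-0.05,0,0.03,0,-0.01,0],[0,-0.1,0,0.06,0,-0.02,0],[0,-0.13,0,0.09,0,-0.02,0],[0,-0.13,0,0.11,0,-0.02,0],[0,-0.13,0,0.11,0,-0.02,0]]]'|grep -E "ee|open|for"
python3 - <<'E'
from h import *
im=viewer.capture("side")[:,:,::-1]; c=im[150:192,285:325].astype(float)*1.8
cv2.imwrite("pics/s24.png",cv2.resize(c.clip(0,255).astype(np.uint8),None,fx=14,fy=14,interpolation=cv2.INTER_CUBIC))
E
```

```text
ee_pos: [0.5604, -0.2278, 0.145]
force: [-1.5, -0.0, 1.3]
opening: 0.058
ee_pos: [0.5504, -0.2261, 0.1479]
force: [2.0, -0.1, -0.4]
opening: 0.0581
```

View pics/s24.png

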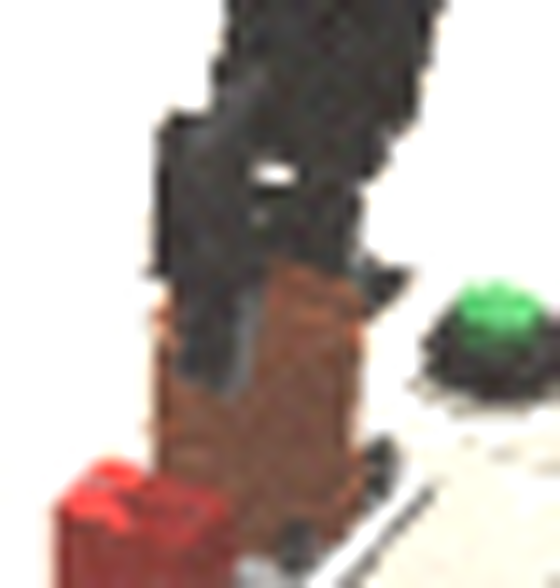

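```bash
python3 -m handwheel '[[[0,0,0,0.03,0,0,0],[0,0,0,0.04,0,0.02,0],[0,0,0,0.04,0,0.05,0],[0,0,0,0.04,0,0.05,0]]]'|grep -E "ee|open|for";python3 -m handwheel '[[[0,0,0,0,0,0,0.6],[0,0,0,0,0,0,0.75],[0,0,0,0,0,0,0.75]]]'|grep -E "ee|open|for";python3 -m handwheel '[[[0,0.05,0,0,0,-0.2,0.75],[0,0.13,0,0,0,-0.5,0.75],[0,0.13,0,0,0,-0.6,1],[0,0.13,0,0,0,-0.6,1]]]'|grep -E "ee|open|for"
python3 - <<'E'
from h import *
im=viewer.capture("side")[:,:,::-1]; c=im[150:192,285:325].astype(float)*1.8
cv2.imwrite("pics/s25.png",cv2.resize(c.clip(0,255).astype(np.uint8),None,fx=14,fy=14,interpolation=cv2.INTER_CUBIC))
E
```

```text
ee_pos: [0.5503, -0.2267, 0.1462]
force: [3.8, 0.3, 9.2]
opening: 0.0581
ee_pos: [0.5492, -0.2263, 0.1452]
force: [0.4, -0.2, -0.1]
opening: 0.0748
ee_pos: [0.5439, -0.2256, 0.2063]
force: [-0.0, 0.2, -0.4]
opening: 0.0853
```

View pics/s25.png

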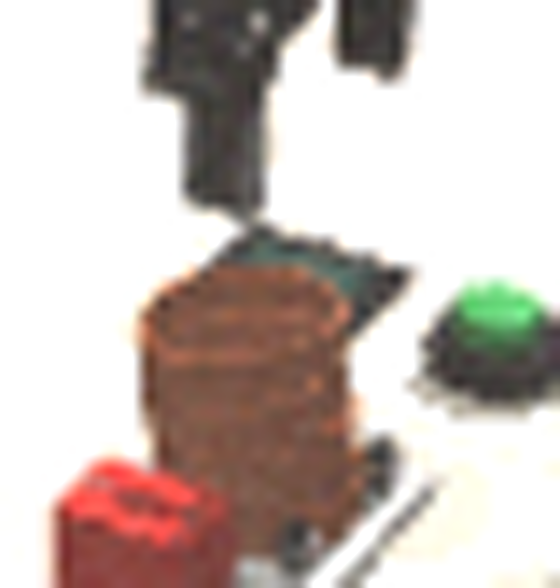

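Pot 3 has sprung back to a lean, its rim at crop (245,318) and about 5 mm high. The −x side is the high one, so I'll press it down there with closed fingertips.

Run:
```python
from h import *
go([.530,-.224,.175],np.radians(79.5))
```

```text
pos [ 0.5428 -0.225   0.2046] yaw_y 79.5 tilt 0.39 j6 -1.9 open 0.0854 t 46.45 F [-0.1  0.3  0.5]
turn [-0.002  0.009 -0.   ]
shift [ 0.129 -0.013  0.295]
```

```bash
python3 -m handwheel '[[[0,0.009,0,0.1,-0.01,-0.05,0],[0,0.009,0,0.13,-0.01,-0.05,-1],[0,0.009,0,0.13,-0.01,-0.05,-1],[0,0.009,0,0.13,-0.01,-0.05,-1],[0,0.009,0,0.13,-0.01,0.1,-1],[0,0.009,0,0.13,-0.01,0.29,-1],[0,0.009,0,0.13,-0.01,0.29,-1]]]'|grep -E "ee|open|for";python3 -m handwheel '[[[0,0,0,0,0,0.05,-1],[0,0,0,0,0,0.1,-1],[0,0,0,0,0,0.13,-1],[0,0,0,0,0,0.13,-1]]]'|grep -E "ee|open|for";python3 - <<'E'
from h import *
im=viewer.capture("side")[:,:,::-1]; c=im[150:192,285:325].astype(float)*1.8
cv2.imwrite("pics/s26.png",cv2.resize(c.clip(0,255).astype(np.uint8),None,fx=14,fy=14,interpolation=cv2.INTER_CUBIC))
E
```

```text
ee_pos: [0.5276, -0.2223, 0.1713]
force: [-0.9, 1.0, -0.6]
opening: -0.0005
ee_pos: [0.5279, -0.2227, 0.1594]
force: [-1.8, -0.4, 2.0]
opening: -0.0003
```

View pics/s26.png

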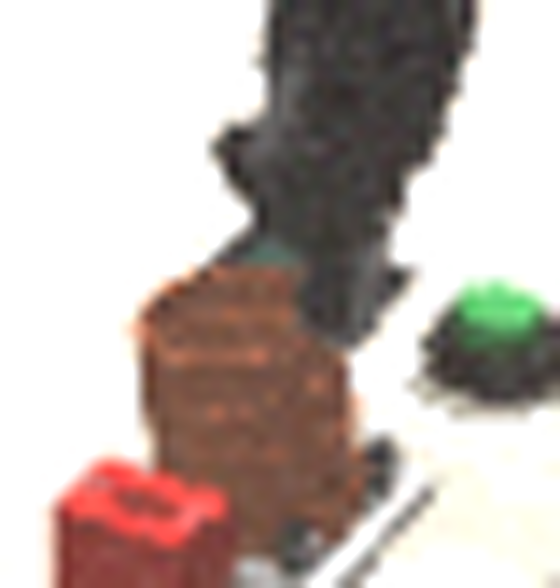

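Contact has just begun, so I'll press further.

```bash
for i in 1 2 3; do python3 -m handwheel '[[[0,0,0,0,0,0.03,-1],[0,0,0,0,0,0.05,-1],[0,0,0,0,0,0.05,-1]]]'|grep -E "ee|for";done;python3 - <<'E'
from h import *
im=viewer.capture("side")[:,:,::-1]; c=im[150:192,285:325].astype(float)*1.8
cv2.imwrite("pics/s27.png",cv2.resize(c.clip(0,255).astype(np.uint8),None,fx=14,fy=14,interpolation=cv2.INTER_CUBIC))
E
```

```text
ee_pos: [0.5278, -0.2236, 0.1585]
force: [-9.9, 2.5, 17.6]
ee_pos: [0.5275, -0.2243, 0.1582]
force: [-9.9, 3.2, 21.6]
ee_pos: [0.5274, -0.2248, 0.1581]
force: [-11.1, 4.2, 20.9]
```

View pics/s27.png

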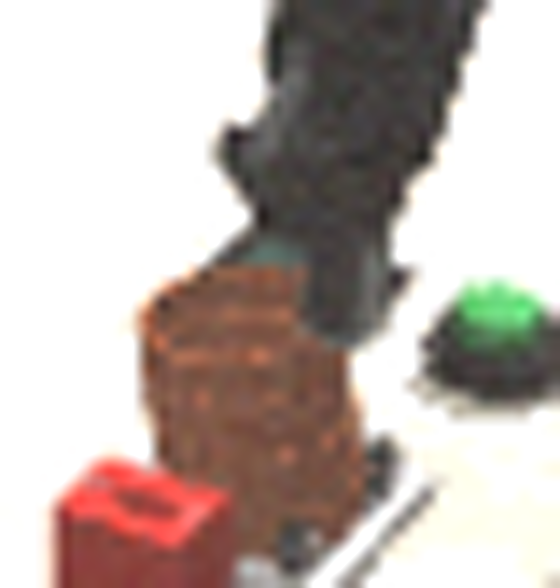

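Pressing slips at 21 N without moving the pot, so I'll grip it instead, unwedge it with a small lift, centre it and lower it again.

```bash
python3 -m handwheel '[[[0,0,0,0,0,-0.2,-1],[0,0,0,0,0,-0.45,0],[0,0,0,0,0,-0.45,0.7],[0,0,0,0,0,-0.45,0.7],[0,0,0,0,0,-0.45,0.7]]]'|grep -E "ee|for";python3 - <<'E'
from h import *
go([.559,-.228,.147],np.radians(79.5))
E
```

```text
ee_pos: [0.5271, -0.2242, 0.2016]
force: [-0.8, 0.5, -0.3]
pos [ 0.5271 -0.2242  0.2016] yaw_y 79.61 tilt 0.74 j6 -1.91 open 0.0583 t 49.05 F [-0.8  0.5 -0.3]
turn [-0.004 -0.016  0.002]
shift [-0.328  0.022  0.542]
```

```bash
python3 -m handwheel '[[[-0.004,-0.016,0,-0.2,0.01,-0.05,1],[-0.004,-0.016,0,-0.328,0.022,0,1],[-0.004,-0.016,0,-0.328,0.022,0.1,0.75],[-0.004,-0.016,0,-0.328,0.022,0.1,0.75],[-0.004,-0.016,0,-0.328,0.022,0.1,0.75]]]'|grep -E "ee|open";python3 - <<'E'
from h import *
go([.559,-.228,.147],np.radians(79.5))
E
```

```text
ee_pos: [0.558, -0.2273, 0.1892]
opening: 0.0746
pos [ 0.558  -0.2273  0.1892] yaw_y 79.6 tilt 0.23 j6 -1.89 open 0.0746 t 49.55 F [ 0.3 -0.4  0.6]
turn [ 0.001 -0.005  0.002]
shift [-0.013 -0.005  0.422]
```

```bash
python3 -m handwheel '[[[0,0,0,0,0,0.2,0.75],[0,0,0,0,0,0.4,0.75],[0,0,0,0,0,0.42,0.75],[0,0,0,0,0,0.42,0.5],[0,0,0,0,0,0.42,0.2],[0,0,0,0,0,0.42,0],[0,0,0,0,0,0.42,0]]]'|grep -E "ee|open|for";python3 -m handwheel '[[[0,0,0,0,0,-0.03,0],[0,-0.05,0,0,0,-0.07,0],[0,-0.1,0,0.03,0,-0.1,0],[0,-0.12,0,0.06,0,-0.1,0],[0,-0.12,0,0.1,0,-0.1,0],[0,-0.12,0,0.1,0,-0.1,0]]]'|grep -E "ee|open|for"
python3 - <<'E'
from h import *
im=viewer.capture("side")[:,:,::-1]; c=im[150:192,285:325].astype(float)*1.8
cv2.imwrite("pics/s28.png",cv2.resize(c.clip(0,255).astype(np.uint8),None,fx=14,fy=14,interpolation=cv2.INTER_CUBIC))
E
```

```text
ee_pos: [0.5583, -0.2276, 0.1484]
force: [-1.4, -0.2, 2.2]
opening: 0.0572
ee_pos: [0.5482, -0.2258, 0.1586]
force: [0.1, 0.2, -0.8]
opening: 0.0573
```

View pics/s28.png

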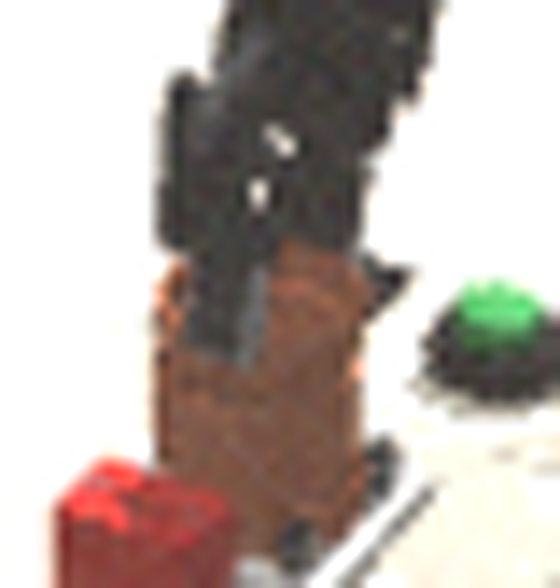

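```bash
python3 -m handwheel '[[[0,0,0,0.03,0,0.0,0],[0,0,0,0.03,0,0.05,0],[0,0,0,0.03,0,0.1,0],[0,0,0,0.03,0,0.1,0]]]'|grep -E "ee|open|for";  python3 -m handwheel '[[[0,0,0,0,0,0.02,0],[0,0,0,0,0,0.05,0],[0,0,0,0,0,0.05,0]]]'|grep -E "ee|open|for"
python3 - <<'E'
from h import *
im=viewer.capture("side")[:,:,::-1]; c=im[150:192,285:325].astype(float)*1.8
cv2.imwrite("pics/s29.png",cv2.resize(c.clip(0,255).astype(np.uint8),None,fx=14,fy=14,interpolation=cv2.INTER_CUBIC))
E
```

```text
ee_pos: [0.5459, -0.2251, 0.147]
force: [-0.5, 0.3, -0.3]
opening: 0.0571
ee_pos: [0.5491, -0.2257, 0.1468]
force: [-3.5, 3.3, 16.8]
opening: 0.0573
```

View pics/s29.png

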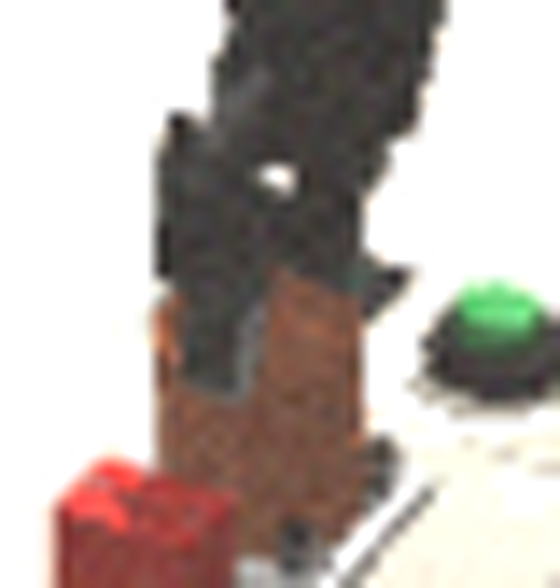

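```bash
python3 -m handwheel '[[[0,0,0,0,0,0,0.6],[0,0,0,0,0,0,0.75],[0,0,0,0,0,0,0.75]]]'|grep -E "ee|open|for";python3 -m handwheel '[[[0,0.05,0,0,0,-0.2,0.75],[0,0.12,0,0,0,-0.5,0.75],[0,0.12,0,0,0,-0.7,1],[0,0.12,0,0,0,-0.7,1]]]'|grep -E "ee|open|for"
python3 - <<'E'
from h import *
im=viewer.capture("side")[:,:,::-1]; c=im[150:192,285:325].astype(float)*1.8
cv2.imwrite("pics/s30.png",cv2.resize(c.clip(0,255).astype(np.uint8),None,fx=14,fy=14,interpolation=cv2.INTER_CUBIC))
E
```

```text
ee_pos: [0.5485, -0.2254, 0.1462]
force: [0.2, 0.4, -0.3]
opening: 0.075
ee_pos: [0.5439, -0.2255, 0.2188]
force: [0.9, -0.7, -0.1]
opening: 0.0856
```

View pics/s30.png

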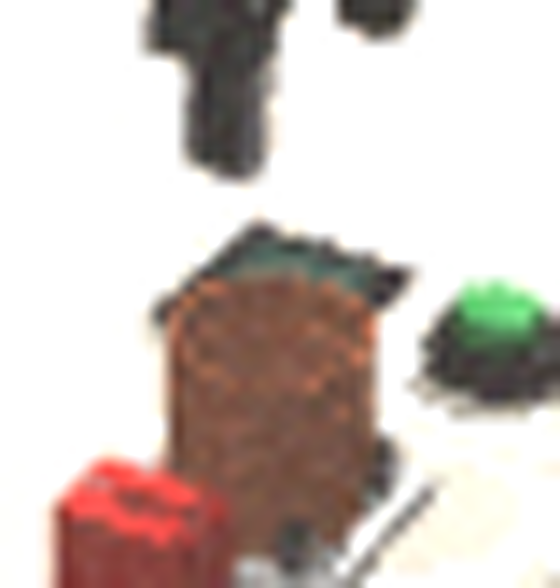

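The stack is upright again. The top rim is at crop (271,330), which matches the prediction (273,330) for three pots home. Next is pot (0.476,0.2935).

```bash
python3 -m handwheel '[[[0,0,0,0,0,-0.3,1],[0,0,0,0,0,-0.4,1],[0,0,0,0,0,-0.4,1]]]'|grep ee
python3 - <<'E'
from h import *
from meas import pots
im=cap("top","t31")
for o in pots(im): print(np.round(o[0],1),o[3],o[4].round(4))
go([.474,.2935,.26],np.radians(79.5))
E
```

```text
ee_pos: [0.5432, -0.2252, 0.2572]
[214.1 197.9] 179 [0.597  0.2752 0.055 ]
[326.  205.3] 83 [ 0.5733 -0.1595  0.055 ]
[179.8 213.8] 189 [0.5332 0.4053 0.055 ]
[208.2 228.9] 188 [0.4761 0.2936 0.055 ]
[322.1 262.2] 404 [ 0.3543 -0.1436  0.055 ]
pos [ 0.5425 -0.2248  0.2559] yaw_y 79.58 tilt 0.11 j6 -1.9 open 0.0852 t 52.75 F [ 0.1 -0.7 -1. ]
turn [0.001 0.002 0.002]
shift [ 1.611  4.974 -0.041]
```

```bash
for i in 1 2 3 4 5; do python3 -m handwheel '[[[0,0,0,0.1,0.3,0,1],[0,0,0,0.22,0.65,0,1],[0,0,0,0.32,0.95,-0.0,1],[0,0,0,0.32,0.97,-0.01,1],[0,0,0,0.32,0.97,-0.01,1]]]'|grep ee;done
python3 - <<'E'
from h import *
go([.474,.2935,.16],np.radians(79.5))
E
```

```text
ee_pos: [0.5279, -0.1229, 0.2553]
ee_pos: [0.514, -0.0222, 0.2559]
ee_pos: [0.5005, 0.078, 0.2569]
ee_pos: [0.4871, 0.178, 0.2577]
ee_pos: [0.4739, 0.278, 0.2585]
pos [0.4739 0.278  0.2585] yaw_y 79.67 tilt 0.22 j6 -0.98 open 0.0855 t 55.25 F [0.4 0.5 0.5]
turn [-0.004  0.002  0.004]
shift [0.028 0.156 0.984]
```

```bash
python3 -m handwheel '[[[0,0,0.004,0.02,0.1,0.3,1],[0,0,0.004,0.028,0.16,0.7,1],[0,0,0.004,0.028,0.16,1,1],[0,0,0.004,0.028,0.16,1,1],[0,0,0.004,0.028,0.16,1,1]]]'|grep ee;python3 - <<'E'
from h import *
go([.474,.2935,.064],np.radians(79.5))
E
```

```text
ee_pos: [0.4746, 0.2922, 0.1584]
pos [0.4746 0.2922 0.1584] yaw_y 79.37 tilt 0.27 j6 -0.96 open 0.0853 t 55.75 F [ 0.8 -0.7  1.6]
turn [-0.006  0.001 -0.003]
shift [0.009 0.016 0.944]
```

```bash
python3 -m handwheel '[[[-0.006,0,0,0.015,0.015,0.3,1],[-0.006,0,0,0.015,0.015,0.6,1],[-0.006,0,0,0.015,0.015,0.85,0.9],[-0.006,0,0,0.015,0.015,0.94,0.8],[-0.006,0,0,0.015,0.015,0.94,0.6],[-0.006,0,0,0.015,0.015,0.94,0.6]]]'|grep -E "ee|for|open"; python3 -m handwheel '[[[0,0,0,0,0,-0.01,0.4],[0,0,0,0,0,-0.02,0.2],[0,0,0,0,0,-0.02,-1],[0,0,0,0,0,-0.02,-1]]]'|grep -E "ee|for|open";python3 -m handwheel '[[[0,0,0,0,0,-0.03,-1],[0,0,0,0,0,-0.06,-1],[0,0,0,0,0,-0.1,-1],[0,0,0,0,0,-0.1,-1]]]'|grep -E "ee|for|open"
python3 - <<'E'
from h import *
go([.507,.1775,.061],np.radians(79.5))
s,p,R=pose()
im=viewer.capture("side")[:,:,::-1]; u=proj("side",p-[0,0,.067]);x0,y0=int(u[0])-20,int(u[1])-28
c=im[y0:y0+42,x0:x0+40].astype(float)*1.8
cv2.imwrite("pics/s32.png",cv2.resize(c.clip(0,255).astype(np.uint8),None,fx=14,fy=14,interpolation=cv2.INTER_CUBIC))
f=lambda X:((proj("side",X)-[x0,y0]+.5)*14-.5).round()
print("rim",f(p-[0,0,.007]),"foot",f(p-[0,0,.067]))
E
```

```text
ee_pos: [0.4754, 0.294, 0.0666]
force: [0.0, 0.4, 0.4]
opening: 0.0686
ee_pos: [0.4756, 0.2942, 0.0692]
force: [0.3, 1.1, -0.5]
opening: 0.0585
ee_pos: [0.4761, 0.2945, 0.0801]
force: [-0.5, 0.6, -1.0]
opening: 0.0585
pos [0.4761 0.2945 0.0801] yaw_y 79.36 tilt 0.41 j6 -0.96 open 0.0585 t 57.15 F [-0.5  0.6 -1. ]
turn [ 0.005  0.008 -0.003]
shift [-0.518 -1.093  0.19 ]
rim [301. 221.] foot [299. 402.]
```

View pics/s32.png

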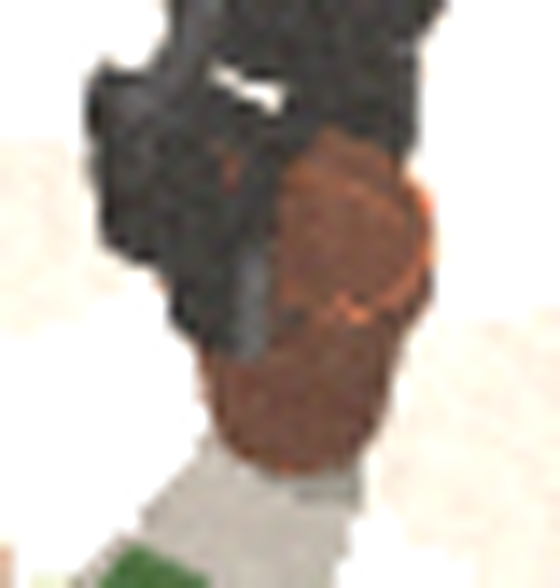

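The pot is held centred: its foot is at crop 298, against a predicted 299. Next I'll carry it over.

```bash
python3 -m handwheel '[[[0.005,0.008,0,0,0,-0.3,-1],[0.005,0.008,0,0,0,-0.7,-1],[0.005,0.008,0,0,0,-1,-1],[0.005,0.008,0,0,0,-1,-1],[0.005,0.008,0,0,0,-1,-1]]]'|grep ee;python3 - <<'E'
from h import *
go([.550,-.227,.26],np.radians(79.5))
E
```

```text
ee_pos: [0.4757, 0.2943, 0.1805]
pos [0.4757 0.2943 0.1805] yaw_y 79.36 tilt 0.05 j6 -0.96 open 0.0583 t 57.7 F [ 0.1  0.3 -1.9]
turn [ 0.     0.001 -0.003]
shift [-1.693 -4.986 -0.796]
```

```bash
for i in 1 2 3 4 5; do python3 -m handwheel '[[[0,0,0,-0.1,-0.3,-0.06,-1],[0,0,0,-0.22,-0.65,-0.12,-1],[0,0,0,-0.33,-0.95,-0.16,-1],[0,0,0,-0.335,-0.975,-0.17,-1],[0,0,0,-0.335,-0.975,-0.17,-1]]]'|grep ee;done
python3 - <<'E'
from h import *
go([.550,-.227,.222],np.radians(79.5))
E
```

```text
ee_pos: [0.4896, 0.1915, 0.1956]
ee_pos: [0.5039, 0.0899, 0.2117]
ee_pos: [0.5184, -0.0111, 0.2279]
ee_pos: [0.533, -0.1117, 0.244]
ee_pos: [0.5478, -0.2122, 0.2598]
pos [ 0.5478 -0.2122  0.2598] yaw_y 79.26 tilt 0.54 j6 -1.87 open 0.0586 t 60.2 F [-1.2  0.7  0.4]
turn [ 0.005 -0.011 -0.005]
shift [-0.052 -0.143  0.377]
```

```bash
cat > view.py <<'E'
from h import *
import sys
x0,y0=285,135
im=viewer.capture("side")[:,:,::-1]
c=im[y0:y0+57,x0:x0+40].astype(float)*1.8
cv2.imwrite(f"pics/{sys.argv[1]}.png",cv2.resize(c.clip(0,255).astype(np.uint8),None,fx=10,fy=10,interpolation=cv2.INTER_CUBIC))
f=lambda X:((proj("side",X)-[x0,y0]+.5)*10-.5).round()
s,p,R=pose()
print("rim",f(p-[0,0,.009]),"foot",f(p-[0,0,.069]))
for z in(.105,.12,.135,.15,.165,.18): print(z,f([.55,-.227,z]),end=" ")
print();go([.550,-.227,.222],np.radians(79.5))
E
python3 -m handwheel '[[[0.005,-0.011,-0.005,-0.05,-0.14,0.2,-1],[0.005,-0.011,-0.005,-0.052,-0.15,0.37,-1],[0.005,-0.011,-0.005,-0.052,-0.15,0.37,-1],[0.005,-0.011,-0.005,-0.052,-0.15,0.37,-1]]]'|grep -E "ee|for";python3 view.py s33
```

```text
ee_pos: [0.5495, -0.2255, 0.2221]
force: [0.6, 0.2, -0.1]
rim [203. 215.] foot [196. 346.]
0.105 [191. 448.] 0.12 [193. 417.] 0.135 [195. 386.] 0.15 [196. 354.] 0.165 [198. 322.] 0.18 [200. 290.] 
pos [ 0.5501 -0.2261  0.2231] yaw_y 79.58 tilt 0.05 j6 -1.9 open 0.0586 t 60.65 F [-0.3 -0.4 -0.1]
turn [0.001 0.    0.002]
shift [-0.    -0.009  0.011]
```

View pics/s33.png

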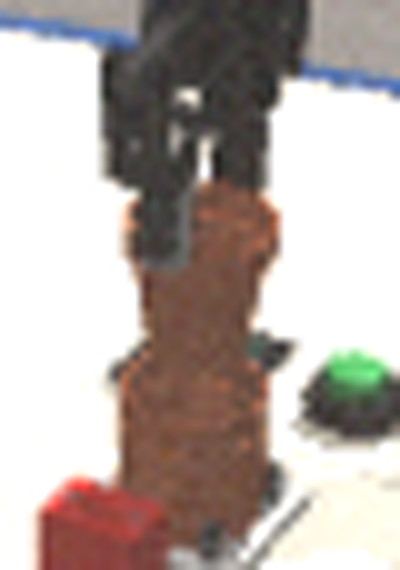

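```bash
python3 -m handwheel '[[[0,0,0,-0.015,-0.009,0.2,-1],[0,0,0,-0.015,-0.009,0.4,-1],[0,0,0,-0.015,-0.009,0.48,-1],[0,0,0,-0.015,-0.009,0.48,-1],[0,0,0,-0.015,-0.009,0.48,-1]]]'|grep -E "ee|for";python3 -m handwheel '[[[0,0,0,0,0,0.05,-1],[0,0,0,0,0,0.1,-1],[0,0,0,0,0,0.11,-1],[0,0,0,0,0,0.11,-1]]]'|grep -E "ee|for"
```

```text
ee_pos: [0.5521, -0.2273, 0.1763]
force: [-0.9, -0.7, -0.4]
ee_pos: [0.552, -0.2272, 0.165]
force: [0.6, -0.6, -0.2]
```

Free so far; home should be at about 0.159. I'll go to just above it and release.

```bash
python3 -m handwheel '[[[0,0,0,0,0,0.03,-1],[0,0,0,0,0,0.05,-1],[0,0,0,0,0,0.05,-1]]]'|grep -E "ee|for";python3 -m handwheel '[[[0,0,0,0,0,0,0.6],[0,0,0,0,0,0,0.75],[0,0,0,0,0,0,0.75]]]'|grep -E "ee|open|for";python3 -m handwheel '[[[0,0,0,0,0,-0.2,0.75],[0,0,0,0,0,-0.5,0.75],[0,0,0,0,0,-0.8,1],[0,0,0,0,0,-0.8,1]]]'|grep -E "ee|open|for";python3 view.py s34
```

```text
ee_pos: [0.5517, -0.2271, 0.1594]
force: [-0.4, -1.2, -0.3]
ee_pos: [0.5519, -0.2272, 0.1596]
force: [0.6, 0.1, -0.5]
opening: 0.0748
ee_pos: [0.5549, -0.2289, 0.2459]
force: [-0.1, -0.3, 0.4]
opening: 0.0857
rim [198. 166.] foot [191. 299.]
0.105 [191. 448.] 0.12 [193. 417.] 0.135 [195. 386.] 0.15 [196. 354.] 0.165 [198. 322.] 0.18 [200. 290.] 
pos [ 0.5537 -0.2282  0.2432] yaw_y 79.59 tilt 0.45 j6 -1.9 open 0.0853 t 62.6 F [ 0.4  0.4 -0.3]
turn [-0.002  0.01   0.002]
shift [0.04  0.006 0.211]
```

View pics/s34.png

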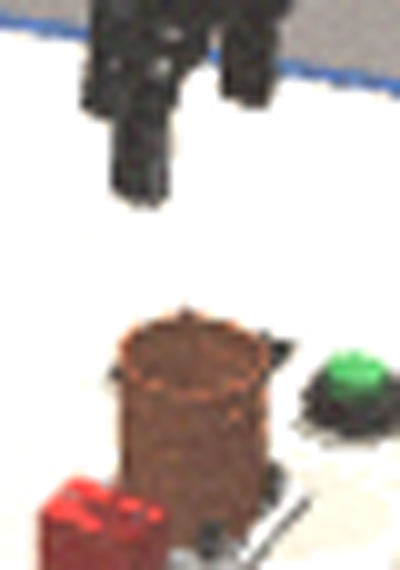

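Pot 4 is home: its rim is at crop (195,354), against a predicted (196,354). Next is pot (0.597,0.2755).

Run:
```python
from h import *
from meas import pots
im=cap("top","t35")
for o in pots(im): print(np.round(o[0],1),o[3],o[4].round(4))
go([.5955,.2755,.25],np.radians(79.5))
```

```text
[214.  197.7] 181 [0.5978 0.2758 0.055 ]
[326.1 205.5] 82 [ 0.5728 -0.1598  0.055 ]
[179.9 213.9] 194 [0.5328 0.4051 0.055 ]
[321.7 261.8] 440 [ 0.3559 -0.1421  0.055 ]
pos [ 0.5524 -0.2276  0.2409] yaw_y 79.59 tilt 0.21 j6 -1.9 open 0.0852 t 62.65 F [-0.5  0.3 -0.9]
turn [-0.     0.005  0.002]
shift [ 0.485  5.026 -0.094]
```

```bash
for i in 1 2 3 4 5; do python3 -m handwheel '[[[0,0,0,0.03,0.3,-0.01,1],[0,0,0,0.07,0.65,-0.02,1],[0,0,0,0.1,0.95,-0.03,1],[0,0,0,0.1,0.97,-0.03,1],[0,0,0,0.1,0.97,-0.03,1]]]'|grep ee;done
python3 - <<'E'
from h import *
go([.596,.2757,.16],np.radians(79.5))
E
```

```text
ee_pos: [0.5592, -0.1295, 0.2421]
ee_pos: [0.5666, -0.0329, 0.2443]
ee_pos: [0.5742, 0.0631, 0.2467]
ee_pos: [0.582, 0.1589, 0.2491]
ee_pos: [0.5899, 0.2546, 0.2514]
pos [0.5899 0.2546 0.2514] yaw_y 79.65 tilt 0.32 j6 -1.09 open 0.0852 t 65.15 F [ 0.1 -0.2  0.8]
turn [-0.007 -0.001  0.003]
shift [-0.023  0.224  0.913]
```

```bash
python3 -m handwheel '[[[-0.007,0,0.003,-0.02,0.15,0.3,1],[-0.007,0,0.003,-0.023,0.22,0.7,1],[-0.007,0,0.003,-0.023,0.225,0.9,1],[-0.007,0,0.003,-0.023,0.225,0.9,1],[-0.007,0,0.003,-0.023,0.225,0.9,1]]]'|grep ee;python3 - <<'E'
from h import *
go([.596,.2757,.064],np.radians(79.5))
E
```

```text
ee_pos: [0.5963, 0.274, 0.1613]
pos [0.5963 0.274  0.1613] yaw_y 79.41 tilt 0.09 j6 -1.06 open 0.0856 t 65.65 F [0.1 1.1 0.3]
turn [-0.001 -0.001 -0.002]
shift [0.005 0.017 0.973]
```

```bash
cat > vh.py <<'E'
from h import *
import sys
s,p,R=pose()
im=viewer.capture("side")[:,:,::-1]; u=proj("side",p-[0,0,.067]);x0,y0=int(u[0])-20,int(u[1])-28
c=im[y0:y0+42,x0:x0+40].astype(float)*1.8
cv2.imwrite(f"pics/{sys.argv[1]}.png",cv2.resize(c.clip(0,255).astype(np.uint8),None,fx=14,fy=14,interpolation=cv2.INTER_CUBIC))
f=lambda X:((proj("side",X)-[x0,y0]+.5)*14-.5).round()
print("rim",f(p-[0,0,.009]),"foot",f(p-[0,0,.069]))
go([.552,-.227,.26],np.radians(79.5))
E
python3 -m handwheel '[[[0,0,0,0.015,0.015,0.3,1],[0,0,0,0.015,0.015,0.6,1],[0,0,0,0.015,0.015,0.85,0.9],[0,0,0,0.015,0.015,0.96,0.8],[0,0,0,0.015,0.015,0.96,0.6],[0,0,0,0.015,0.015,0.96,0.6]]]'|grep -E "ee|for|open"; python3 -m handwheel '[[[0,0,0,0,0,-0.01,0.4],[0,0,0,0,0,-0.02,0.2],[0,0,0,0,0,-0.02,-1],[0,0,0,0,0,-0.02,-1]]]'|grep -E "ee|for|open";python3 -m handwheel '[[[0,0,0,0,0,-0.03,-1],[0,0,0,0,0,-0.06,-1],[0,0,0,0,0,-0.1,-1],[0,0,0,0,0,-0.1,-1]]]'|grep -E "ee|for|open"
python3 vh.py s36
```

```text
ee_pos: [0.5967, 0.2758, 0.0675]
force: [-0.1, -0.5, 0.4]
opening: 0.0684
ee_pos: [0.597, 0.276, 0.0702]
force: [0.1, 0.7, 0.1]
opening: 0.0578
ee_pos: [0.5977, 0.2763, 0.0812]
force: [-0.1, 0.1, 0.0]
opening: 0.058
rim [275. 228.] foot [287. 408.]
pos [0.5975 0.2761 0.0809] yaw_y 79.39 tilt 0.24 j6 -1.06 open 0.0579 t 67.1 F [ 0.5 -0.1 -1.1]
turn [ 0.002  0.005 -0.003]
shift [-0.487 -5.026 -1.798]
```

View pics/s36.png

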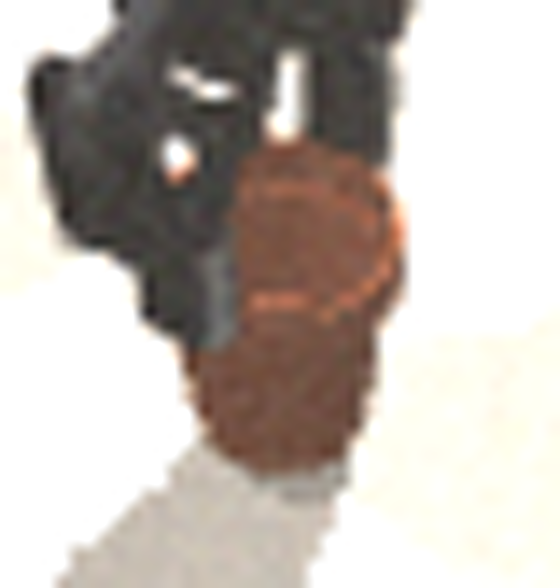

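```bash
python3 -m handwheel '[[[0,0.005,0,0,0,-0.3,-1],[0,0.005,0,0,0,-0.7,-1],[0,0.005,0,0,0,-1,-1],[0,0.005,0,0,0,-1,-1]]]'|grep ee; for i in 1 2 3 4 5; do python3 -m handwheel '[[[0,0,0,-0.03,-0.3,-0.06,-1],[0,0,0,-0.07,-0.65,-0.12,-1],[0,0,0,-0.095,-0.95,-0.16,-1],[0,0,0,-0.095,-0.99,-0.17,-1],[0,0,0,-0.095,-0.99,-0.17,-1]]]'|grep ee;done
python3 - <<'E'
from h import *
go([.552,-.227,.24],np.radians(79.5))
E
```

```text
ee_pos: [0.6008, 0.2774, 0.1877]
ee_pos: [0.5914, 0.1775, 0.2034]
ee_pos: [0.5822, 0.0789, 0.2193]
ee_pos: [0.5731, -0.0193, 0.2353]
ee_pos: [0.5641, -0.1172, 0.251]
ee_pos: [0.5552, -0.2151, 0.2666]
pos [ 0.5552 -0.2151  0.2666] yaw_y 79.26 tilt 0.84 j6 -1.88 open 0.0576 t 70.0 F [-0.4 -0.7  0.4]
turn [ 0.016  0.009 -0.005]
shift [ 0.011 -0.126  0.264]
```

```bash
python3 -m handwheel '[[[0.016,0.009,-0.005,0.01,-0.1,0.15,-1],[0.016,0.009,-0.005,0.01,-0.13,0.27,-1],[0.016,0.009,-0.005,0.01,-0.13,0.27,-1],[0.016,0.009,-0.005,0.01,-0.13,0.27,-1]]]'|grep -E "ee|for";python3 view.py s37
```

```text
ee_pos: [0.5514, -0.2263, 0.2378]
force: [-0.2, 0.1, -0.4]
rim [201. 179.] foot [194. 311.]
0.105 [191. 448.] 0.12 [193. 417.] 0.135 [195. 386.] 0.15 [196. 354.] 0.165 [198. 322.] 0.18 [200. 290.] 
pos [ 0.5519 -0.2267  0.2387] yaw_y 79.51 tilt 0.06 j6 -1.9 open 0.0581 t 70.45 F [ 0.2  0.4 -1.1]
turn [ 0.001 -0.001  0.   ]
shift [ 0.018 -0.006  0.167]
```

View pics/s37.png

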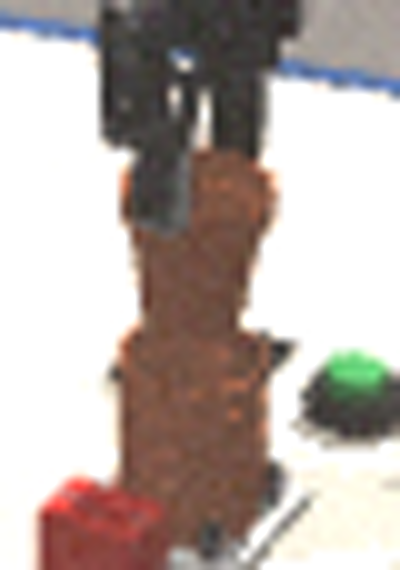

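```bash
python3 -m handwheel '[[[0,0,0,0,0,0.2,-1],[0,0,0,0,0,0.4,-1],[0,0,0,0,0,0.48,-1],[0,0,0,0,0,0.48,-1],[0,0,0,0,0,0.48,-1]]]'|grep -E "ee|for";python3 -m handwheel '[[[0,0,0,0,0,0.05,-1],[0,0,0,0,0,0.1,-1],[0,0,0,0,0,0.11,-1],[0,0,0,0,0,0.11,-1]]]'|grep -E "ee|for"
```

```text
ee_pos: [0.5524, -0.2269, 0.1916]
force: [-0.2, 0.1, 0.1]
ee_pos: [0.5523, -0.2268, 0.1804]
force: [0.3, 0.7, -0.4]
```

```bash
python3 -m handwheel '[[[0,0,0,0,0,0.03,-1],[0,0,0,0,0,0.045,-1],[0,0,0,0,0,0.045,-1]]]'|grep -E "ee|for";python3 -m handwheel '[[[0,0,0,0,0,0,0.6],[0,0,0,0,0,0,0.75],[0,0,0,0,0,0,0.75]]]'|grep -E "ee|open|for";python3 -m handwheel '[[[0,0,0,0,0,-0.2,0.75],[0,0,0,0,0,-0.5,0.75],[0,0,0,0,0,-0.8,1],[0,0,0,0,0,-0.8,1]]]'|grep -E "ee|open|for";python3 view.py s38;python3 - <<'E'
from h import *
from meas import pots
im=cap("top","t38")
for o in pots(im): print(np.round(o[0],1),o[3],o[4].round(4))
go([.532,.405,.25],np.radians(79.5))
E
```

```text
ee_pos: [0.552, -0.2267, 0.1754]
force: [0.2, 0.3, -0.1]
ee_pos: [0.5522, -0.2267, 0.1757]
force: [-0.2, 0.1, 0.1]
opening: 0.0745
ee_pos: [0.5552, -0.2284, 0.2618]
force: [0.5, 1.3, 2.0]
opening: 0.0854
rim [199. 130.] foot [192. 265.]
0.105 [191. 448.] 0.12 [193. 417.] 0.135 [195. 386.] 0.15 [196. 354.] 0.165 [198. 322.] 0.18 [200. 290.] 
pos [ 0.554  -0.2277  0.2591] yaw_y 79.52 tilt 0.37 j6 -1.9 open 0.0856 t 72.4 F [ 0.3 -0.2  1.2]
turn [-0.002  0.008  0.   ]
shift [0.043 0.001 0.371]
[326.2 205.4] 82 [ 0.5731 -0.16    0.055 ]
[179.8 213.8] 188 [0.5333 0.4053 0.055 ]
[322.  261.1] 452 [ 0.3586 -0.1431  0.055 ]
pos [ 0.5527 -0.2271  0.2568] yaw_y 79.51 tilt 0.12 j6 -1.9 open 0.0856 t 72.45 F [-0.1  0.4 -0.5]
turn [-0.     0.003  0.   ]
shift [1.354 6.178 0.064]
```

View pics/s38.png

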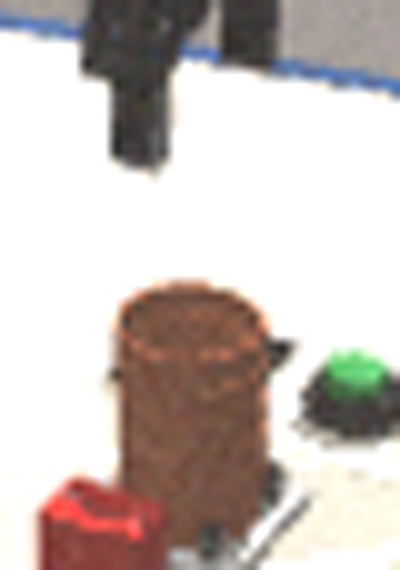

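Pot 5 is home: its rim is at (193,322), against a predicted (198,322). Next is the last pot, at (0.533,0.405).

```bash
for i in 1 2 3 4 5 6; do python3 -m handwheel '[[[0,0,0,0.07,0.3,0,1],[0,0,0,0.15,0.65,0,1],[0,0,0,0.22,0.95,0,1],[0,0,0,0.225,1,0,1],[0,0,0,0.225,1,0,1]]]'|grep ee;done
python3 - <<'E'
from h import *
go([.5315,.405,.16],np.radians(79.5))
E
```

```text
ee_pos: [0.548, -0.1237, 0.255]
ee_pos: [0.5439, -0.0216, 0.2544]
ee_pos: [0.5401, 0.0799, 0.2541]
ee_pos: [0.5365, 0.1812, 0.2537]
ee_pos: [0.5329, 0.2824, 0.2532]
ee_pos: [0.5294, 0.3834, 0.2524]
pos [0.5294 0.3834 0.2524] yaw_y 79.65 tilt 0.36 j6 -0.87 open 0.0852 t 75.45 F [-0.1  0.2 -0.2]
turn [-0.008 -0.     0.003]
shift [0.018 0.222 0.923]
```

```bash
python3 -m handwheel '[[[-0.008,0,0.003,0.01,0.15,0.3,1],[-0.008,0,0.003,0.018,0.22,0.7,1],[-0.008,0,0.003,0.018,0.225,0.9,1],[-0.008,0,0.003,0.018,0.225,0.9,1],[-0.008,0,0.003,0.018,0.225,0.9,1]]]'|grep ee;python3 - <<'E'
from h import *
go([.5315,.405,.064],np.radians(79.5))
cap("side","s39",(190,220,310,310),6)
E
```

```text
ee_pos: [0.5322, 0.4035, 0.1624]
pos [0.5322 0.4035 0.1624] yaw_y 79.41 tilt 0.06 j6 -0.84 open 0.0853 t 75.95 F [ 0.4 -0.2 -0.7]
turn [-0.001 -0.    -0.002]
shift [0.01  0.015 0.984]
```

View pics/s39.png

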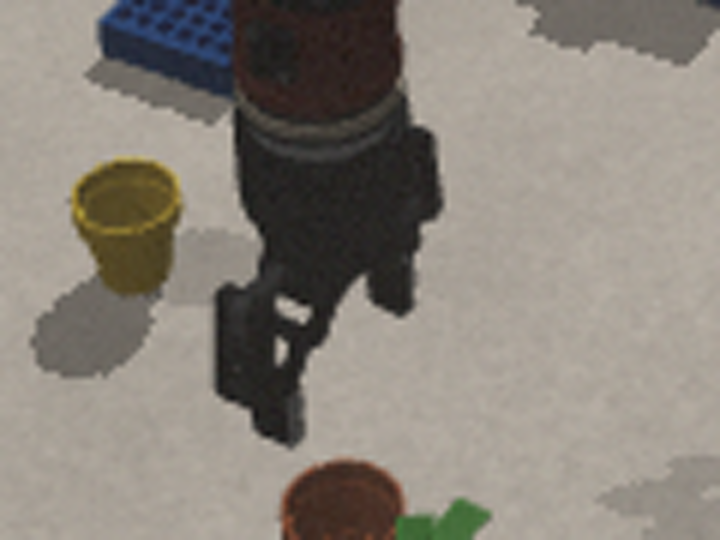

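Run:
```python
from h import *
im=cv2.imread("pics/t38.png") if False else cv2.imread("pics/top0.png")
h=cv2.cvtColor(im,cv2.COLOR_BGR2HSV);m=(h[...,0]>35)&(h[...,0]<85)&(h[...,1]>100);m[:,200:]=0
v,u=np.nonzero(m);i=[u.argmax(),v.argmin()];
for k in i: print(u[k],v[k],onz("top",u[k],v[k],.17),onz("top",u[k],v[k],.12))
print(onz("top",152,240,.09))
```

```text
198 97 [0.95860595 0.33012015 0.17      ] [0.98116596 0.34136033 0.12      ]
166 87 [0.99700428 0.4520777  0.17      ] [1.02095044 0.46772045 0.12      ]
[0.42847207 0.49570501 0.09      ]
```

```bash
python3 -m handwheel '[[[0,0,0,0.015,0.015,0.3,1],[0,0,0,0.015,0.015,0.6,1],[0,0,0,0.015,0.015,0.85,0.9],[0,0,0,0.015,0.015,0.97,0.8],[0,0,0,0.015,0.015,0.97,0.6],[0,0,0,0.015,0.015,0.97,0.6]]]'|grep -E "ee|for|open"; python3 -m handwheel '[[[0,0,0,0,0,-0.01,0.4],[0,0,0,0,0,-0.02,0.2],[0,0,0,0,0,-0.02,-1],[0,0,0,0,0,-0.02,-1]]]'|grep -E "ee|for|open";python3 -m handwheel '[[[0,0,0,0,0,-0.03,-1],[0,0,0,0,0,-0.06,-1],[0,0,0,0,0,-0.1,-1],[0,0,0,0,0,-0.1,-1]]]'|grep -E "ee|for|open"
python3 vh.py s40
```

```text
ee_pos: [0.5334, 0.4067, 0.0691]
force: [0.5, 0.3, 0.2]
opening: 0.0684
ee_pos: [0.5337, 0.407, 0.0718]
force: [0.1, 0.7, -0.5]
opening: 0.0576
ee_pos: [0.5342, 0.4073, 0.0828]
force: [0.3, 0.1, -0.1]
opening: 0.0578
rim [276. 224.] foot [288. 406.]
pos [0.5341 0.4072 0.0825] yaw_y 79.41 tilt 0.44 j6 -0.84 open 0.0581 t 77.45 F [-0.4  0.1 -0.1]
turn [ 0.006  0.008 -0.002]
shift [-1.352 -6.193 -1.796]
```

View pics/s40.png

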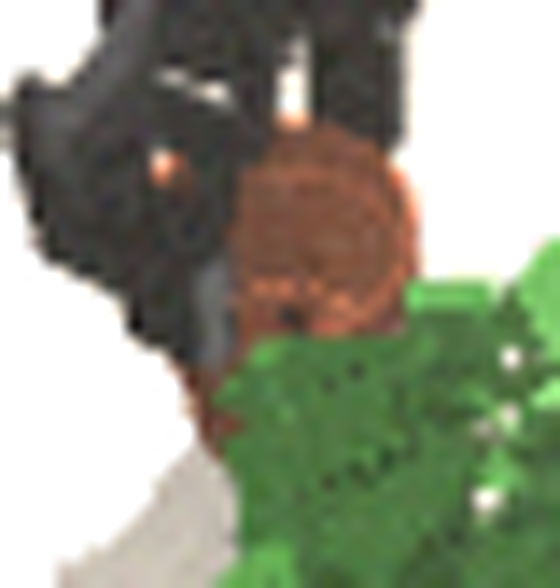

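```bash
python3 -m handwheel '[[[0.006,0.008,0,0,0,-0.3,-1],[0.006,0.008,0,0,0,-0.7,-1],[0.006,0.008,0,0,0,-1,-1],[0.006,0.008,0,0,0,-1,-1]]]'|grep ee; for i in 1 2 3 4 5 6; do python3 -m handwheel '[[[0,0,0,-0.07,-0.3,-0.06,-1],[0,0,0,-0.15,-0.65,-0.12,-1],[0,0,0,-0.215,-0.95,-0.15,-1],[0,0,0,-0.22,-1,-0.15,-1],[0,0,0,-0.22,-1,-0.15,-1]]]'|grep ee;done
python3 - <<'E'
from h import *
go([.552,-.227,.255],np.radians(79.5))
E
```

```text
ee_pos: [0.5368, 0.409, 0.1894]
ee_pos: [0.5395, 0.3056, 0.2028]
ee_pos: [0.5423, 0.2036, 0.2166]
ee_pos: [0.5452, 0.102, 0.2306]
ee_pos: [0.5482, 0.0006, 0.2443]
ee_pos: [0.5511, -0.1006, 0.2579]
ee_pos: [0.5541, -0.2017, 0.2711]
pos [ 0.5541 -0.2017  0.2711] yaw_y 79.26 tilt 0.79 j6 -1.86 open 0.0578 t 80.85 F [-0.4  1.4  0.5]
turn [ 0.017  0.003 -0.005]
shift [-0.026 -0.255  0.158]
```

```bash
python3 -m handwheel '[[[0.017,0.003,-0.005,-0.02,-0.15,0.05,-1],[0.017,0.003,-0.005,-0.025,-0.255,0.15,-1],[0.017,0.003,-0.005,-0.025,-0.26,0.15,-1],[0.017,0.003,-0.005,-0.025,-0.26,0.15,-1]]]'|grep -E "ee|for";python3 view.py s41
```

```text
ee_pos: [0.5512, -0.227, 0.2545]
force: [0.4, 0.2, -1.0]
rim [204. 141.] foot [197. 275.]
0.105 [191. 448.] 0.12 [193. 417.] 0.135 [195. 386.] 0.15 [196. 354.] 0.165 [198. 322.] 0.18 [200. 290.] 
pos [ 0.5516 -0.2271  0.2551] yaw_y 79.48 tilt 0.07 j6 -1.9 open 0.0581 t 81.3 F [-0.4  0.   0.6]
turn [ 0.001 -0.001 -0.   ]
shift [ 0.015 -0.002  0.331]
```

View pics/s41.png

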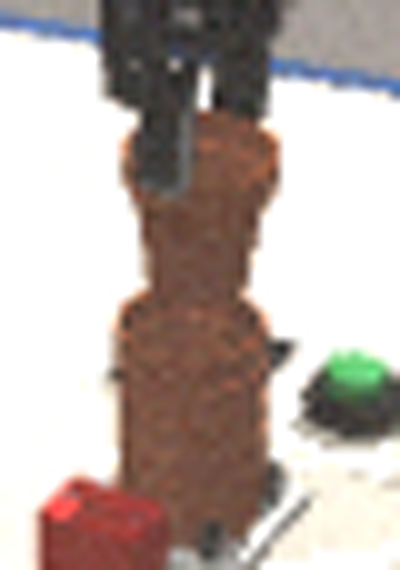

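```bash
python3 -m handwheel '[[[0,0,0,-0.012,0,0.2,-1],[0,0,0,-0.012,0,0.4,-1],[0,0,0,-0.012,0,0.47,-1],[0,0,0,-0.012,0,0.47,-1],[0,0,0,-0.012,0,0.47,-1]]]'|grep -E "ee|for";python3 -m handwheel '[[[0,0,0,0,0,0.05,-1],[0,0,0,0,0,0.1,-1],[0,0,0,0,0,0.11,-1],[0,0,0,0,0,0.11,-1]]]'|grep -E "ee|for"
```

```text
ee_pos: [0.5532, -0.2274, 0.209]
force: [0.1, -0.5, -0.4]
ee_pos: [0.553, -0.2273, 0.1977]
force: [0.1, 0.6, -0.2]
```

```bash
python3 -m handwheel '[[[0,0,0,0,0,0.03,-1],[0,0,0,0,0,0.045,-1],[0,0,0,0,0,0.045,-1]]]'|grep -E "ee|for";python3 -m handwheel '[[[0,0,0,0,0,0,0.6],[0,0,0,0,0,0,0.75],[0,0,0,0,0,0,0.75]]]'|grep -E "ee|open|for";python3 -m handwheel '[[[0,0,0,0,0,-0.2,0.75],[0,0,0,0,0,-0.5,0.75],[0,0,0,0,0,-0.9,1],[0,0,0,0,0,-0.9,1],[0,0,0,0,0,-0.9,1]]]'|grep -E "ee|open|for";python3 view.py s42
```

```text
ee_pos: [0.5528, -0.2272, 0.1928]
force: [-0.3, -0.4, -0.1]
ee_pos: [0.5529, -0.2273, 0.193]
force: [0.3, -0.2, 0.8]
opening: 0.0747
ee_pos: [0.5538, -0.2278, 0.2851]
force: [0.6, 0.5, -1.3]
opening: 0.0855
rim [204.  76.] foot [197. 213.]
0.105 [191. 448.] 0.12 [193. 417.] 0.135 [195. 386.] 0.15 [196. 354.] 0.165 [198. 322.] 0.18 [200. 290.] 
pos [ 0.5529 -0.2273  0.2831] yaw_y 79.49 tilt 0.05 j6 -1.9 open 0.0853 t 83.35 F [-0.3 -0.6 -0.6]
turn [ 0.001 -0.    -0.   ]
shift [ 0.028 -0.003  0.611]
```

View pics/s42.png

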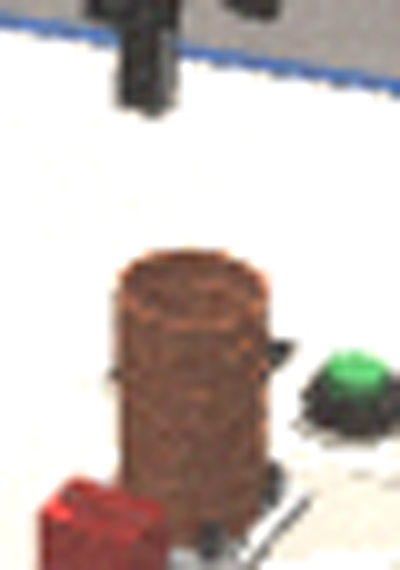

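All six pots are nested: the top rim is at (193,288), against a predicted (200,290). Next I'll fetch the guard at the recorded release pose.

```bash
for i in 1 2; do python3 -m handwheel '[[[0,0,0,-0.25,0,0,1],[0,0,0,-0.6,0,0,1],[0,0,0,-0.85,0,0,1],[0,0,0,-0.92,0,0,1],[0,0,0,-0.92,0,0,1]]]'|grep ee; done; python3 -m handwheel '[[[0,0,0,0,0,0,1],[0,0,0,0,0,0,1]]]'|grep ee;python3 - <<'E'
from h import *
go([.7347,-.261,.1467],np.radians(79.5)); cap("side","s43",(230,100,390,220),5);cap("top","t43",(270,120,430,240),5)
E
```

```text
ee_pos: [0.6428, -0.2437, 0.2805]
ee_pos: [0.7325, -0.2602, 0.2789]
ee_pos: [0.7312, -0.2601, 0.2789]
pos [ 0.7312 -0.2601  0.2789] yaw_y 79.49 tilt 0.49 j6 -1.82 open 0.0854 t 84.55 F [ 0.   0.3 -0.9]
turn [ 0.003 -0.011 -0.   ]
shift [-0.047 -0.006  1.322]
```

View pics/s43.png

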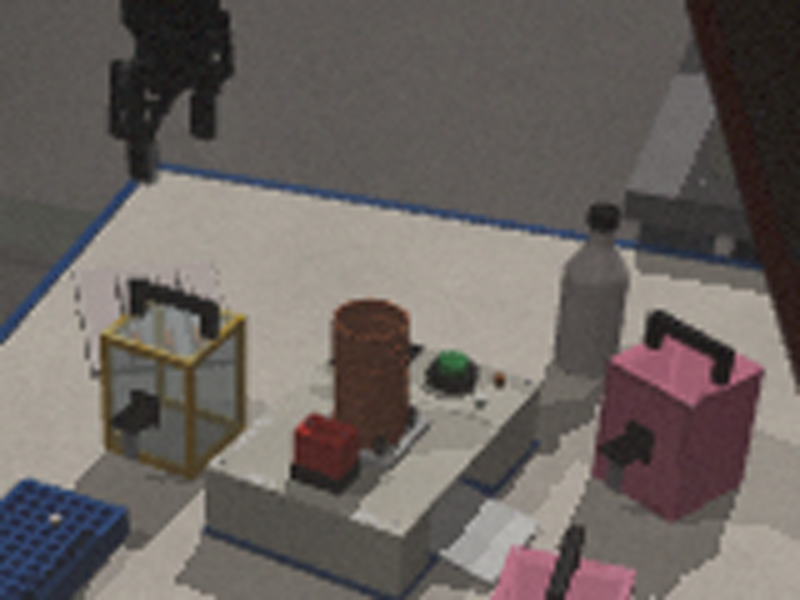

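The guard stands where I left it and the stack looks straight, so I'll go down onto the handle.

```bash
python3 -m handwheel '[[[0.003,-0.011,0,-0.03,-0.006,0.3,1],[0.003,-0.011,0,-0.047,-0.006,0.7,1],[0.003,-0.011,0,-0.047,-0.006,0.8,1],[0.003,-0.011,0,-0.047,-0.006,0.8,1],[0.003,-0.011,0,-0.047,-0.006,0.8,1]]]'|grep ee;python3 - <<'E'
from h import *
go([.7347,-.261,.1467],np.radians(79.49))
E
```

```text
ee_pos: [0.7361, -0.2617, 0.2009]
pos [ 0.7361 -0.2617  0.2009] yaw_y 79.49 tilt 0.18 j6 -1.82 open 0.0855 t 85.15 F [ 0.4 -0.4  1.2]
turn [-0.001  0.004  0.   ]
shift [0.016 0.004 0.542]
```

```bash
python3 -m handwheel '[[[0,0.004,0,0.016,0.004,0.25,1],[0,0.004,0,0.016,0.004,0.45,1],[0,0.004,0,0.016,0.004,0.54,1],[0,0.004,0,0.016,0.004,0.54,1],[0,0.004,0,0.016,0.004,0.54,1]]]'|grep -E "ee|for";python3 - <<'E'
from h import *
go([.7347,-.261,.1467],np.radians(79.49))
E
```

```text
ee_pos: [0.7349, -0.2611, 0.1471]
force: [0.9, -0.0, 0.3]
pos [ 0.7349 -0.2611  0.1471] yaw_y 79.5 tilt 0.04 j6 -1.82 open 0.0857 t 85.65 F [ 0.9 -0.   0.3]
turn [-0.001  0.     0.   ]
shift [0.002 0.    0.004]
```

```bash
python3 -m handwheel '[[[0,0,0,0,0,0,0],[0,0,0,0,0,0,-0.4],[0,0,0,0,0,0,-0.8],[0,0,0,0,0,0,-1],[0,0,0,0,0,0,-1],[0,0,0,0,0,0,-1],[0,0,0,0,0,0,-1]]]'|grep -E "ee|for|open"; for i in 1 2; do python3 -m handwheel '[[[0,0,0,0,0,-0.15,-1],[0,0,0,0,0,-0.45,-1],[0,0,0,0,0,-0.75,-1],[0,0,0,0,0,-0.98,-1],[0,0,0,0,0,-0.98,-1],[0,0,0,0,0,-0.98,-1]]]'|grep -E "ee|for";done;python3 - <<'E'
from h import *
go([.5497,-.2269,.35],np.radians(79.52))
E
```

```text
ee_pos: [0.7353, -0.2613, 0.1475]
force: [0.7, 0.4, -0.5]
opening: 0.0106
ee_pos: [0.735, -0.2611, 0.2457]
force: [0.4, -0.1, -3.5]
ee_pos: [0.7346, -0.2609, 0.3428]
force: [0.5, 0.3, -3.1]
pos [ 0.7346 -0.2609  0.3428] yaw_y 79.5 tilt 0.04 j6 -1.82 open 0.0106 t 87.55 F [ 0.5  0.3 -3.1]
turn [-0.001  0.    -0.   ]
shift [ 1.88  -0.003 -0.073]
```

```bash
python3 -m handwheel '[[[0,0,0,0.1,0,-0.1,-1],[0,0,0,0.4,0,-0.12,-1],[0,0,0,0.7,0,-0.12,-1],[0,0,0,0.94,0,-0.12,-1],[0,0,0,0.94,0,-0.12,-1],[0,0,0,0.94,0,-0.12,-1]]]'|grep -E "ee";python3 -m handwheel '[[[0,0,0,0.2,0,0,-1],[0,0,0,0.5,0,0,-1],[0,0,0,0.8,0,0,-1],[0,0,0,0.94,0,0,-1],[0,0,0,0.94,0,0,-1],[0,0,0,0.94,0,0,-1]]]'|grep -E "ee";python3 - <<'E'
from h import *
go([.5497,-.2269,.26],np.radians(79.52)); cap("side","s44",(230,60,390,180),5)
E
```

```text
ee_pos: [0.6411, -0.2433, 0.3534]
ee_pos: [0.5494, -0.2264, 0.3534]
pos [ 0.5494 -0.2264  0.3534] yaw_y 79.48 tilt 0.06 j6 -1.9 open 0.0105 t 88.75 F [-0.3  0.4 -2.6]
turn [ 0.    -0.001 -0.001]
shift [-0.005 -0.004  0.934]
```

View pics/s44.png

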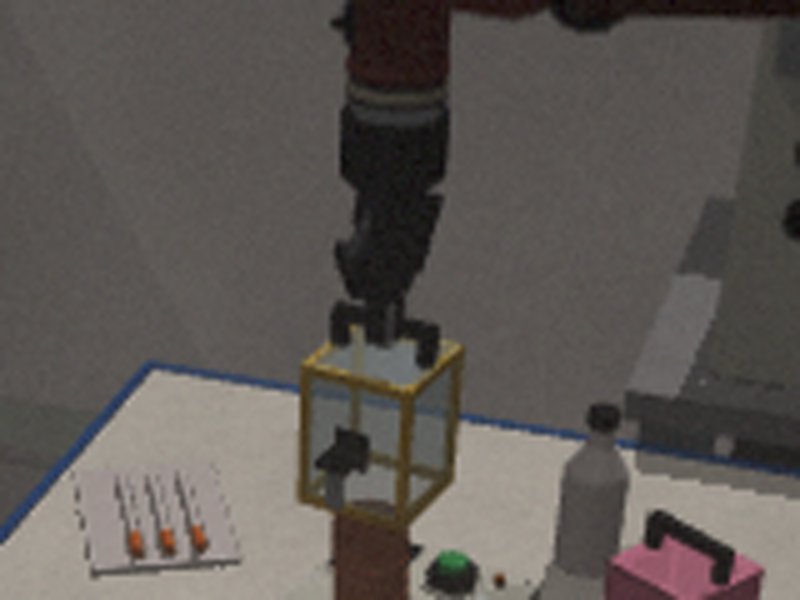

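```bash
python3 -m handwheel '[[[0,0,0,-0.005,-0.004,0.2,-1],[0,0,0,-0.005,-0.004,0.4,-1],[0,0,0,-0.005,-0.004,0.6,-1],[0,0,0,-0.005,-0.004,0.8,-1],[0,0,0,-0.005,-0.004,0.93,-1],[0,0,0,-0.005,-0.004,0.93,-1],[0,0,0,-0.005,-0.004,0.93,-1]]]'|grep -E "ee|for";python3 - <<'E'
from h import *
go([.5497,-.2269,.216],np.radians(79.52)); cap("side","s45",(270,110,350,170),9)
E
```

```text
ee_pos: [0.5505, -0.227, 0.2605]
force: [0.5, -0.1, -3.4]
pos [ 0.5505 -0.227   0.2605] yaw_y 79.5 tilt 0.06 j6 -1.9 open 0.0106 t 89.5 F [ 0.5 -0.1 -3.4]
turn [ 0.    -0.001 -0.001]
shift [ 0.008 -0.     0.445]
```

View pics/s45.png

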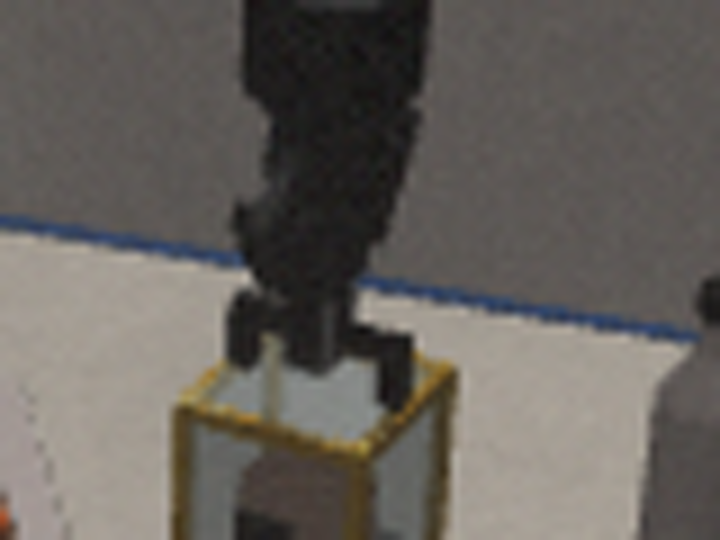

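Aligned to within 1 mm. I'll lower gently into the slot while watching the force.

```bash
python3 -m handwheel '[[[0,0,0,0.008,0,0.05,-1],[0,0,0,0.008,0,0.1,-1],[0,0,0,0.008,0,0.15,-1],[0,0,0,0.008,0,0.2,-1],[0,0,0,0.008,0,0.22,-1],[0,0,0,0.008,0,0.22,-1]]]'|grep -E "ee|for";python3 -m handwheel '[[[0,0,0,0,0,0.05,-1],[0,0,0,0,0,0.1,-1],[0,0,0,0,0,0.1,-1]]]'|grep -E "ee|for"
```

```text
ee_pos: [0.5497, -0.227, 0.2387]
force: [-0.7, 0.1, -4.3]
ee_pos: [0.5494, -0.2267, 0.2275]
force: [-0.2, 0.3, -3.5]
```

```bash
python3 -m handwheel '[[[0,0,0,0,0,0.04,-1],[0,0,0,0,0,0.08,-1],[0,0,0,0,0,0.1,-1],[0,0,0,0,0,0.1,-1]]]'|grep -E "ee|for";python3 -m handwheel '[[[0,0,0,0,0,0.02,-1],[0,0,0,0,0,0.03,-1],[0,0,0,0,0,0.03,-1]]]'|grep -E "ee|for"
```

```text
ee_pos: [0.5495, -0.2267, 0.2176]
force: [0.2, 1.5, -4.0]
ee_pos: [0.55, -0.2268, 0.2176]
force: [-3.7, 3.0, 7.6]
```

The guard is seated at 0.2176, which puts its edge at about 0.070. I'll release and rise.

```bash
python3 -m handwheel '[[[0,0,0,0,0,0,-0.3],[0,0,0,0,0,0,0.2],[0,0,0,0,0,0,0.3],[0,0,0,0,0,0,0.3],[0,0,0,0,0,0,0.3]]]'|grep -E "ee|open|for";python3 -m handwheel '[[[0,0,0,0,0,-0.3,0.3],[0,0,0,0,0,-0.6,0.3],[0,0,0,0,0,-0.9,0.3],[0,0,0,0,0,-0.9,0.3],[0,0,0,0,0,-0.9,0.3]]]'|grep -E "ee|open|for";python3 - <<'E'
from h import *
go([.5065,-.332,.2],np.radians(79.5)); cap("side","s46",(270,120,370,195),8)
E
```

```text
ee_pos: [0.5499, -0.2268, 0.2172]
force: [0.0, -1.1, -0.9]
opening: 0.0555
ee_pos: [0.5503, -0.227, 0.308]
force: [0.3, -0.0, -0.1]
opening: 0.0554
pos [ 0.5503 -0.227   0.308 ] yaw_y 79.49 tilt 0.07 j6 -1.9 open 0.0554 t 92.15 F [ 0.3 -0.  -0.1]
turn [-0.     0.002 -0.   ]
shift [ 0.24  -1.112  1.08 ]
```

View pics/s46.png

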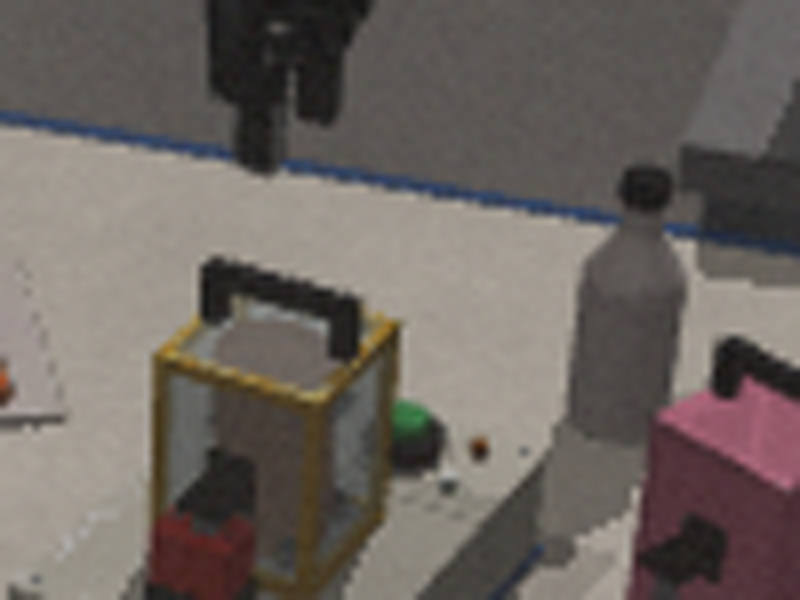

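The guard is home: the tongue bracket sits on the red switch and the lower frame is on the deck, as at the start. Next is the button.

```bash
for i in 1 2; do python3 -m handwheel '[[[0,0,0,0.06,-0.25,0,-1],[0,0,0,0.12,-0.5,0,-1],[0,0,0,0.12,-0.56,0,-1],[0,0,0,0.12,-0.56,0,-1],[0,0,0,0.12,-0.56,0,-1]]]'|grep ee;done;python3 - <<'E'
from h import *
go([.506,-.3325,.125],np.radians(79.5))
E
```

```text
ee_pos: [0.5274, -0.2787, 0.3051]
ee_pos: [0.5059, -0.3304, 0.3049]
pos [ 0.5059 -0.3304  0.3049] yaw_y 79.53 tilt 0.27 j6 -2.08 open 0.0 t 93.2 F [ 0.  -0.5  0.2]
turn [ 0.004 -0.004  0.001]
shift [-0.01  -0.026  1.799]
```

```bash
for i in 1 2; do python3 -m handwheel '[[[0.002,-0.002,0,0,-0.01,0.3,-1],[0.002,-0.002,0,0,-0.01,0.6,-1],[0.002,-0.002,0,0,-0.01,0.87,-1],[0.002,-0.002,0,0,-0.01,0.87,-1],[0.002,-0.002,0,0,-0.01,0.87,-1]]]'|grep -E "ee|for";done;python3 - <<'E'
from h import *
go([.506,-.3325,.107],np.radians(79.5)); cap("side","s47",(270,120,370,195),8)
E
```

```text
ee_pos: [0.5058, -0.3301, 0.2178]
force: [0.2, -0.5, 0.9]
ee_pos: [0.5066, -0.3313, 0.1327]
force: [0.0, -0.5, -0.3]
pos [ 0.5066 -0.3313  0.1327] yaw_y 79.61 tilt 0.07 j6 -2.09 open -0.0003 t 94.2 F [ 0.  -0.5 -0.3]
turn [0.    0.002 0.003]
shift [ 0.004 -0.013  0.257]
```

View pics/s47.png

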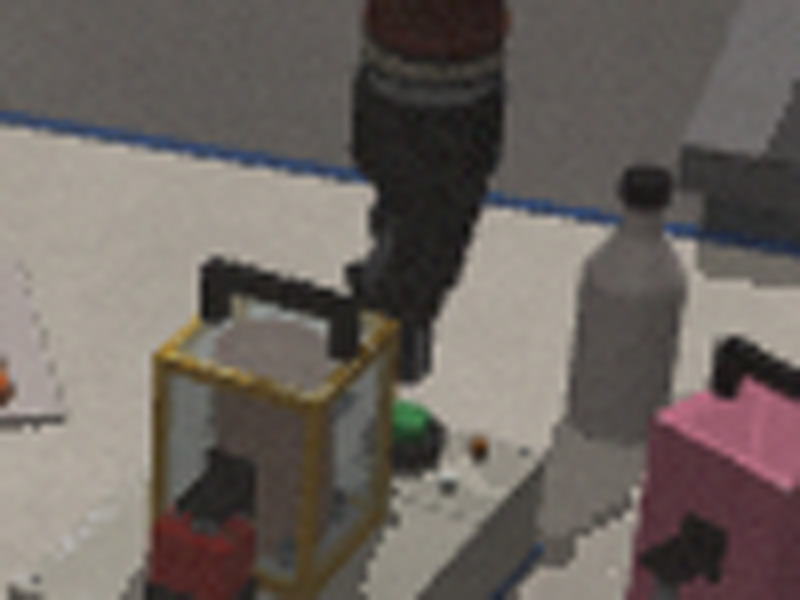

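```bash
python3 -m handwheel '[[[0,0,0,0,-0.01,0.1,-1],[0,0,0,0,-0.01,0.2,-1],[0,0,0,0,-0.01,0.25,-1],[0,0,0,0,-0.01,0.28,-1],[0,0,0,0,-0.01,0.28,-1]]]'|grep -E "ee|for";python3 -m handwheel '[[[0,0,0,0,0,0.03,-1],[0,0,0,0,0,0.04,-1],[0,0,0,0,0,0.04,-1]]]'|grep -E "ee|for"
```

```text
ee_pos: [0.5074, -0.3332, 0.106]
force: [0.5, 0.2, 4.6]
ee_pos: [0.5075, -0.3333, 0.1049]
force: [-4.4, 3.5, 14.2]
```

```bash
python3 -m handwheel '[[[0,0,0,0,0,0.03,-1],[0,0,0,0,0,0.04,-1],[0,0,0,0,0,0.04,-1]]]'|grep -E "ee|for"
python3 - <<'E'
from h import *
cap("side","s48",(300,150,350,190),14)
E
python3 -m handwheel '[[[0,0,0,0,0,-0.01,-1],[0,0,0,0,0,-0.02,-1],[0,0,0,0,0,-0.02,-1]]]'|grep -E "ee|for";python3 -m handwheel '[[[0,0,0,0,0,-0.02,-1],[0,0,0,0,0,-0.03,-1],[0,0,0,0,0,-0.03,-1]]]'|grep -E "ee|for";python3 -m handwheel '[[[0,0,0,0,0,-0.02,-1],[0,0,0,0,0,-0.03,-1],[0,0,0,0,0,-0.03,-1]]]'|grep -E "ee|for"
```

```text
ee_pos: [0.5076, -0.3334, 0.1048]
force: [-6.8, 5.4, 18.6]
ee_pos: [0.5078, -0.3334, 0.1072]
force: [-1.0, 0.4, 3.3]
ee_pos: [0.5077, -0.3335, 0.11]
force: [0.8, -0.0, 1.4]
ee_pos: [0.5074, -0.3331, 0.1125]
force: [-0.8, -0.2, -0.5]
```

View pics/s48.png

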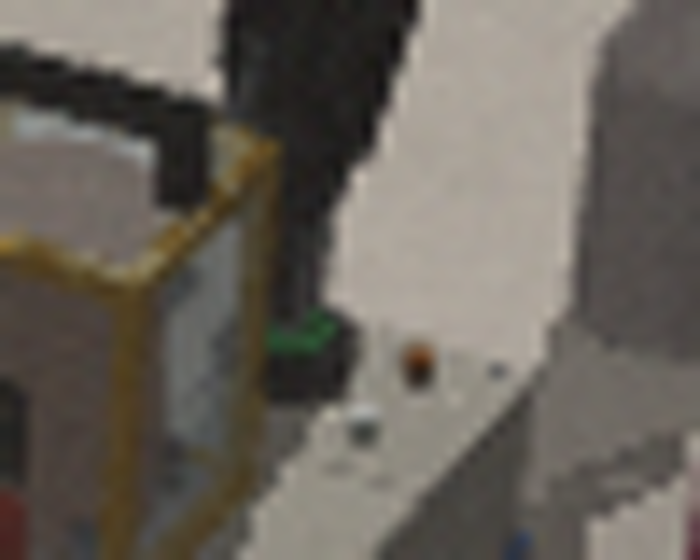

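The button travelled about 6 mm, from 0.111 to 0.105, to a hard stop at 18.6 N and then sprang back. I'll rise clear and check.

```bash
for i in 1 2; do python3 -m handwheel '[[[0,0,0,0,0,-0.3,-1],[0,0,0,0,0,-0.6,-1],[0,0,0,0,0,-0.95,-1],[0,0,0,0,0,-0.95,-1]]]'|grep ee;done; for i in 1 2; do python3 -m handwheel '[[[0,0,0,0.2,-0.2,0,-1],[0,0,0,0.4,-0.4,0,-1],[0,0,0,0.6,-0.6,0,-1],[0,0,0,0.6,-0.6,0,-1]]]'|grep -E "ee|for";done
python3 - <<'E'
from h import *
go([.5,-.33,.3])
cap("side","s49",(230,110,390,230),5); cap("top","t49",(290,160,430,265),5)
E
```

```text
ee_pos: [0.5102, -0.3354, 0.2137]
ee_pos: [0.5114, -0.3364, 0.3146]
ee_pos: [0.4389, -0.3858, 0.3121]
force: [0.3, 0.1, -0.2]
ee_pos: [0.367, -0.4346, 0.3101]
force: [0.3, 0.0, 0.3]
pos [ 0.367  -0.4346  0.3101] yaw_y 79.27 tilt 0.97 j6 -2.38 open 0.0002 t 97.9 F [0.3 0.  0.3]
shift [-1.11   1.276  0.105]
```

View pics/s49.png

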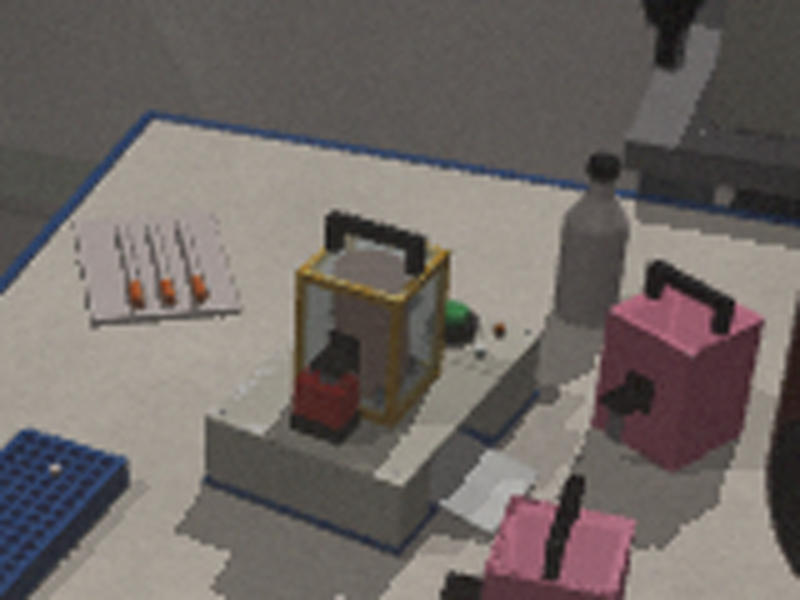

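View pics/t49.png

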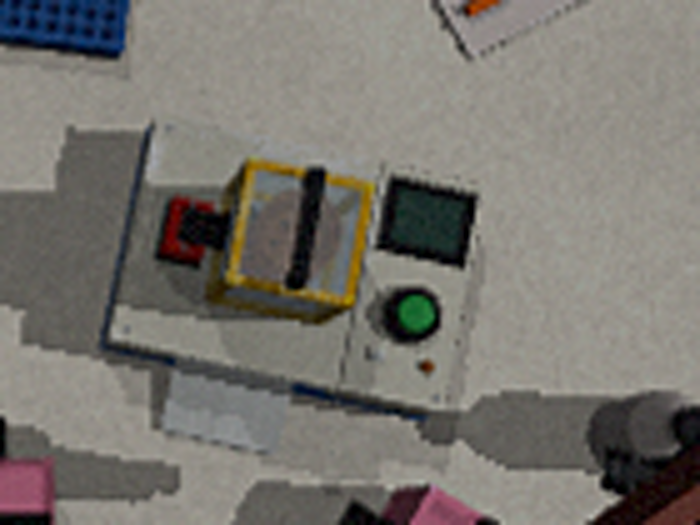

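The guard sits at the same pixels as at the start, with the stack visible inside and the button up. One last check for leftover pots, then I'll hand in.

```bash
python3 -m handwheel '[[[0,0,0,0,0,0,-1],[0,0,0,0,0,0,-1],[0,0,0,0,0,0,-1],[0,0,0,0,0,0,-1],[0,0,0,0,0,0,-1]]]'|grep -E "ee|for"
python3 - <<'E'
from h import *
from meas import pots
im=cap("top","t50")
for o in pots(im): print(np.round(o[0],1),o[3])
from plant import finish_job
print(finish_job())
E
```

```text
ee_pos: [0.3694, -0.4331, 0.3106]
force: [0.5, 0.0, -0.7]
the job is handed in; nothing more can be done
None
```

View pics/t50.png

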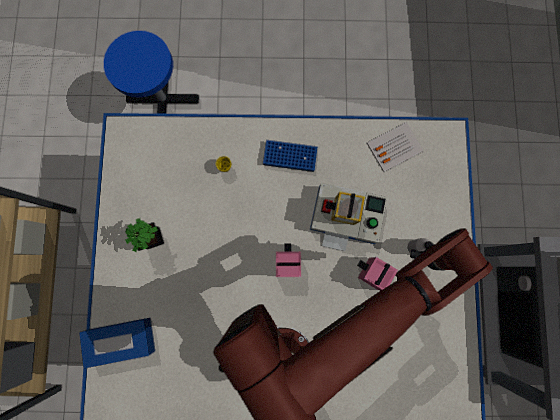

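The job is done and handed in at about 98 s of the 210 s allowed. The hand-in gave no verdict.

- **Guard off:** I lifted it off and stood it upright on the bench behind the dispenser.
- **Pots:** All six are nested on the throat pot. The third jammed on the way in, with up to about 38 N at the wrist, and left the stack leaning about 11 mm. Pressing it down at about 21 N did not move it. I then gripped it, lifted it slightly, centred it and lowered it home.
- **Guard back:** It went over the stack with almost no force until it reached the deck, about 1 mm from its original grip height.
- **Button:** I pressed it about 6 mm to its hard stop (18.6 N), and it sprang back as I backed off.

**Last checks:**
- The top rim was at the height expected for six pots home, within about 1 mm, and about 2 mm off the predicted axis in the side view. I measured that before the guard went back on.
- The last views show the guard where it was at the start, with its bracket on the red switch and the button up.
- No loose terracotta pots remain on the bench, and the gripper is clear of everything.
- The seedling, tube rack, yellow pot and pink look-alikes look unmoved. The bottle was partly hidden by the arm in the final view, but looked in place in the side view just before.
- I saw no pot knocked aside during the run.

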